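Change over the canisters of a tablet feeder

TASK

Change over the tablet feeder: turn its outlet valve fully shut, then unscrew both wing knobs until their hook covers stand fully open (such a screw may have a reverse thread and nothing shows which, so feel which way each gives); lift every empty canister (white lid) off the rail and stand it upright in the steel pan, and hang every full one (blue lid) on the rail with its hook seated behind the lip. Then screw both covers fully down and only after that turn the valve fully open, leaving the other things on the worktop where they are.

Things in the scene. Friction and masses are not known exactly. Their poses are not given: they have to be found in the camera images.
- feeder: tablet feeder, fixed: white base 310 mm wide, upright aluminium panel whose top edge is the rail's lip, a steel trough in front of it (rim 68 mm above the worktop, 67 mm in front of the panel). Origin on the worktop under rail_mid; x points from the robot, square to the rail, y along it to the left
- rail_mid (a point): middle of the lip's front upper edge, 146 mm above the worktop, axes as feeder. The lip is 6 mm thick (x = 0 to 6 mm) and 262 mm long; behind it is a 26 mm wide channel, closed by end cheeks at y = +-128 mm. No fixed places: a canister may hang anywhere with its middle within 95 mm of this point; 80 mm from middle to middle leaves room for fingers
- valve (a joint): quarter-turn outlet valve: 0 = shut, lever across the pipe and pointing away from the robot (+x of the feeder); 1.57 = open, lever along the pipe pointing right (-y of the feeder). Stops at both ends; stays where it is left (friction about 0.12 N m)
- valve_grip (a point): point on the valve's red lever, 60 mm from the pivot, half-way up; the lever is 14 mm wide, 15 mm high, level, 113 mm above the worktop, and ends 27 mm beyond this point. x of this frame points from the pivot to the lever's end
- valve_axis (a point): pivot of the valve lever (vertical axis) at the lever's height, 36 mm in front of and 210 mm to the right of rail_mid; the outlet pipe under it reaches up to 80 mm above the worktop
- cover_a_grip (a point): grip point, 12 mm below the top, of the orange wing knob (wing 54 mm long, 12 mm thick, 30 mm high) of one of the two half covers over the hooks; it is 68 mm behind the lip's front, 67 mm left or right of rail_mid (a and b change places from start to start), 190 mm above the worktop when down; x along the wing (along the feeder's x when down)
- cover_a_knob (a joint): turn of that knob: 0 = fully down (its blue cover lies 3 mm over the hooks: no canister can be lifted), grows as it loosens, 2.0 = fully open (cover upright behind the channel, 48 mm above the lip). Normal or reverse thread, nothing shows which: the wrong way is solid at once, the right way takes 0.1 N m. It rises 5 mm in all; knob and cover stay where left
- cover_b_grip (a point): grip point, 12 mm below the top, of the orange wing knob (wing 54 mm long, 12 mm thick, 30 mm high) of one of the two half covers over the hooks; it is 68 mm behind the lip's front, 67 mm left or right of rail_mid (a and b change places from start to start), 190 mm above the worktop when down; x along the wing (along the feeder's x when down)
- cover_b_knob (a joint): turn of that knob: 0 = fully down (its blue cover lies 3 mm over the hooks: no canister can be lifted), grows as it loosens, 2.0 = fully open (cover upright behind the channel, 48 mm above the lip). Normal or reverse thread, nothing shows which: the wrong way is solid at once, the right way takes 0.1 N m. It rises 5 mm in all; knob and cover stay where left
- full_1_grip (a point): full canister (clear box of tablets, blue lid, 0.2 kg) on the worktop; may be absent. 58 mm deep (x), 60 mm wide (lid 62), 62 mm high, on the lid a grip tab 12 mm thick (y), 36 mm long (x), 38 mm high. This point is on the tab, 84 mm above the underside, 16 mm below the tab's top. x points to the back, where the hook is. Hung, x is along the rail's x and this point 29 to 38 mm in front of and 12 to 16 mm above rail_mid
- full_1_hook (a point): hook of full_1 (the empties have the same): middle of the underside of its 40 mm wide, 5 mm thick level bar, 68 mm above the canister's underside, 35 mm behind the grip point, axes as there. From the back face (29 mm behind the grip) 12 mm are free for the lip, then a 5 mm thick tongue goes 8 mm down from the bar: a lift of over 8 mm clears the lip
- full_2_grip (a point): full canister (clear box of tablets, blue lid, 0.2 kg) on the worktop; may be absent. 58 mm deep (x), 60 mm wide (lid 62), 62 mm high, on the lid a grip tab 12 mm thick (y), 36 mm long (x), 38 mm high. This point is on the tab, 84 mm above the underside, 16 mm below the tab's top. x points to the back, where the hook is. Hung, x is along the rail's x and this point 29 to 38 mm in front of and 12 to 16 mm above rail_mid
- full_2_hook (a point): hook of full_2 (the empties have the same): middle of the underside of its 40 mm wide, 5 mm thick level bar, 68 mm above the canister's underside, 35 mm behind the grip point, axes as there. From the back face (29 mm behind the grip) 12 mm are free for the lip, then a 5 mm thick tongue goes 8 mm down from the bar: a lift of over 8 mm clears the lip
- full_3_grip (a point): full canister (clear box of tablets, blue lid, 0.2 kg) on the worktop; may be absent. 58 mm deep (x), 60 mm wide (lid 62), 62 mm high, on the lid a grip tab 12 mm thick (y), 36 mm long (x), 38 mm high. This point is on the tab, 84 mm above the underside, 16 mm below the tab's top. x points to the back, where the hook is. Hung, x is along the rail's x and this point 29 to 38 mm in front of and 12 to 16 mm above rail_mid
- full_3_hook (a point): hook of full_3 (the empties have the same): middle of the underside of its 40 mm wide, 5 mm thick level bar, 68 mm above the canister's underside, 35 mm behind the grip point, axes as there. From the back face (29 mm behind the grip) 12 mm are free for the lip, then a 5 mm thick tongue goes 8 mm down from the bar: a lift of over 8 mm clears the lip
- empty_1_grip (a point): empty canister (clear box, white lid, 0.1 kg) hanging on the rail; may be absent. 58 mm deep (x), 60 mm wide (lid 62), 62 mm high, on the lid a grip tab 12 mm thick (y), 36 mm long (x), 38 mm high. This point is on the tab, 84 mm above the underside, 16 mm below the tab's top. x points to the back, where the hook is. Hung, x is along the rail's x and this point 29 to 38 mm in front of and 12 to 16 mm above rail_mid
- empty_2_grip (a point): empty canister (clear box, white lid, 0.1 kg) hanging on the rail; may be absent. 58 mm deep (x), 60 mm wide (lid 62), 62 mm high, on the lid a grip tab 12 mm thick (y), 36 mm long (x), 38 mm high. This point is on the tab, 84 mm above the underside, 16 mm below the tab's top. x points to the back, where the hook is. Hung, x is along the rail's x and this point 29 to 38 mm in front of and 12 to 16 mm above rail_mid
- wash_pan: steel sheet pan on the worktop to the left, loose, 378 mm along its x, 225 mm along its y, rim 22 mm high; origin at the centre of its underside; floor 2 mm thick, flat over 342 x 188 mm
- vial_a: amber vial, 36 mm wide, 84 mm high; a bystander to leave alone; origin at its underside
- vial_b: amber vial, 35 mm wide, 82 mm high; a bystander to leave alone; origin at its underside
- bottle: white tablet bottle, 48 mm wide, 88 mm high, left of the feeder; a bystander to leave alone; origin at its underside
- card: blister card, 135 x 75 x 7 mm, lying flat to the left of the feeder; a bystander to leave alone; origin at its underside

How it is judged:
On the way, in this order (a step that is already met when the one before it is completed fails the run):
1. the outlet valve is shut (value of joint valve below 0.12 rad), for 0.2 s.
2. both wing knobs are unscrewed, so that the covers stand open, with the valve still shut (value of joint each of cover_a_knob, cover_b_knob above 1.8 rad and value of joint valve below 0.12 rad), for 0.2 s.
3. every full canister hangs seated on the rail and every empty one stands in the pan, with the valve still shut (x of full_1_grip in the frame of rail_mid between -0.044 and -0.025 m and y of full_1_grip in the frame of rail_mid between -0.112 and 0.112 m and z of full_1_grip in the frame of rail_mid between 0.01 and 0.0205 m and angle between each of full_1_grip, full_2_grip, full_3_grip, empty_1_grip, empty_2_grip's own z axis and vertical below 0.15 rad and x of full_2_grip in the frame of rail_mid between -0.044 and -0.025 m and y of full_2_grip in the frame of rail_mid between -0.112 and 0.112 m and z of full_2_grip in the frame of rail_mid between 0.01 and 0.0205 m and x of full_3_grip in the frame of rail_mid between -0.044 and -0.025 m and y of full_3_grip in the frame of rail_mid between -0.112 and 0.112 m and z of full_3_grip in the frame of rail_mid between 0.01 and 0.0205 m and x of empty_1_grip in the frame of wash_pan between -0.16 and 0.16 m and y of empty_1_grip in the frame of wash_pan between -0.085 and 0.085 m and z of empty_1_grip in the frame of wash_pan between 0.077 and 0.096 m and x of empty_2_grip in the frame of wash_pan between -0.16 and 0.16 m and y of empty_2_grip in the frame of wash_pan between -0.085 and 0.085 m and z of empty_2_grip in the frame of wash_pan between 0.077 and 0.096 m and value of joint valve below 0.12 rad), for 0.2 s.
4. both covers are screwed down again, with the valve still shut (value of joint each of cover_a_knob, cover_b_knob below 0.15 rad and value of joint valve below 0.12 rad), for 0.2 s.
At the end, for the whole second after the job is handed in: Every full canister hangs upright (0.15 rad), seated on the lip (grip point 10 to 20.5 mm above rail_mid, 25 to 44 mm in front, within 112 mm along it); every empty one stands upright on the pan's floor; both knobs within 0.15 rad of fully down; valve open beyond 1.40 rad (x of full_1_grip in the frame of rail_mid between -0.044 and -0.025 m and y of full_1_grip in the frame of rail_mid between -0.112 and 0.112 m and z of full_1_grip in the frame of rail_mid between 0.01 and 0.0205 m and angle between each of full_1_grip, full_2_grip, full_3_grip, empty_1_grip, empty_2_grip's own z axis and vertical below 0.15 rad and x of full_2_grip in the frame of rail_mid between -0.044 and -0.025 m and y of full_2_grip in the frame of rail_mid between -0.112 and 0.112 m and z of full_2_grip in the frame of rail_mid between 0.01 and 0.0205 m and x of full_3_grip in the frame of rail_mid between -0.044 and -0.025 m and y of full_3_grip in the frame of rail_mid between -0.112 and 0.112 m and z of full_3_grip in the frame of rail_mid between 0.01 and 0.0205 m and x of empty_1_grip in the frame of wash_pan between -0.16 and 0.16 m and y of empty_1_grip in the frame of wash_pan between -0.085 and 0.085 m and z of empty_1_grip in the frame of wash_pan between 0.077 and 0.096 m and x of empty_2_grip in the frame of wash_pan between -0.16 and 0.16 m and y of empty_2_grip in the frame of wash_pan between -0.085 and 0.085 m and z of empty_2_grip in the frame of wash_pan between 0.077 and 0.096 m and value of joint each of cover_a_knob, cover_b_knob below 0.15 rad and value of joint valve above 1.4 rad); the robot touches nothing.
It fails at once if a bystander (vial, bottle or blister card) is moved more than 5 cm (distance of any of vial_a, vial_b, bottle, card from where it was at the start of the episode above 0.05 m).
Of full_1, full_2, full_3 only 2 to 3 are there at a start; the rules pass over those that are not, and their reading is None.
Of empty_1, empty_2 only 1 to 2 are there at a start; the rules pass over those that are not, and their reading is None.
At some moment in a run one of full_1, full_2, full_3 may be knocked a few centimetres aside while the robot is not near it.
It also fails if it takes over 210 s, if anything falls off the work surface, if the arm or the gripper's body presses on something with over 40 N, if the wrist force passes 120 N, or if a joint passes its speed limit or range.

ROBOT

A 7-joint arm with a two-finger parallel gripper is mounted at the origin on a cart in front of the work surface, level with it; the furniture and walls round the work are solid. World frame = base frame: x ahead of the robot, y to its left, z up, the work surface at z = 0. Lengths are in m, angles in rad, forces in N, time in s.
With the tool pointing down it reaches from about 0.425 to 0.975 m from the base axis. Payload 16.7 kg.
Tool frame: the origin (TCP) lies between the finger pads; the fingertips stand 22 mm ahead of it and the grasp point (between the pads) lies 3 mm ahead of it; x points along the fingers, z is the direction in which the jaws open and shut, and the axes are right-handed (so a half turn about x gives the same grasp; the last joint's range is limited). The gripper opens to 85 mm and grips with 20 to 120 N. Pads are 22 mm wide; open, the fingers measure 114 mm over their backs; the gripper's body (76 mm by 85 mm) begins 54 mm behind the grasp point. The pads swing forward as they close: fully open they stand 13 mm farther back than shut.
Start: joints at [-1.44, 0.426, 0.074, 1.606, -0.034, 1.111, -0.067], TCP at [0.186, 0.649, 0.253] pointing down, gripper open.
Joint ranges: [-2.85, 2.85], [-0.5, 2.14], [-1.23, 1.37], [0.21, 2.46], [-1.02, 4.16], [0.16, 2.05], [-2.73, 2.73]. Speed limits (rad/s): [1.89, 1.89, 2.39, 2.39, 3.01, 3.01, 3.01].

INTERFACE

Orientations are given as a rotation vector (axis times angle).
In Python, from plant import telemetry, vision, arm gives the robot as it stands.
- The arm moves only by the tool jog_arm, never from a script. Its arguments are lists of equal length, an entry for each row: "hand": the gripper command: -1 is fully open, 1 is shut, values between are in proportion; "delta_pos": the shift along the tool's x, y, z in mm, a list of three; "roll": the turn about the tool's x in rad. A call has 1 to 20 rows; each row shifts and turns the commanded pose from where the row before left it, along the tool's axes as they then stand; what a row does not reach is not made up. A row lasts 1/10 s, in which the tool goes at most 50 mm and 8.59 degrees, less where a joint would pass 70% of its speed; a pose out of reach is approached as far as the arm can. A call is refused whole if a number of a shift passes 50 or a number of a turn 0.15, either way. A call with a gripper value outside its range is refused whole. The fingers move at their own pace and stop on an object; the grip force is fixed at half the most. Time passes only in rows, so rows that do not move let the fingers close. It gives the time, the measured TCP pose, the force and the opening at its end, in the units of the state.
- telemetry.sense(): the state, without advancing time (a new reading comes with each control period).
- vision.grab_frame(name): name is "scene" or "side" or "wrist"; returns a dict with "frame" (480x640x3 uint8, red, green, blue), "intrinsics" (3x3 intrinsics, pixels), "world_from_camera" (4x4, takes a point from camera to world coordinates). Camera axes: x right, y down, z forward; pixel columns grow to the right and rows downward; lengths in m; the calibration is good to about 2 mm. A picture is of the moment at which its call begins. There is no depth.
- arm.sign_off(): hands the job in, once; it reports no verdict.
Trained networks look in a picture, given as the dict that the camera call returned (one of the last four; its "shot" number tells which), for a name from the list of things; names that differ only in an ending like _2 or _b are one class to them, and where a whole thing is asked for, a point or a joint stands for the part that bears it (a point fixed in the world has none). Each returns a list of dicts, best first, with "score" (0 to 1); they miss things now and then, are a little off and sometimes report something else, mostly with a low value. They report only what shows in the picture. A call takes as long as a camera call.
- vision.search_frame(picture, target): "point" ([column, row] in pixels, amid what is visible of it).
- vision.masks_of(picture, target): "region" (480x640 bool, what is visible of it) and "point" ([column, row] in pixels, amid what is visible of it).
- vision.landmark_of(picture, target): "point" ([column, row] in pixels: a listed point, or the origin of a listed thing).
The state is a dict: "time_s": time; "joint_pos": joint angles; "dq": joint speeds; "tau": joint torques, N m; "ee_pos": TCP position; "tcp_rot": TCP orientation; "wrist_force": force on the tool from outside, world axes, zero at the start; "ft_torque": the same for the moment, N m; "grip_width": finger opening in m.
Only numpy, scipy, OpenCV 4.12 (cv2) and the standard library are available. Lean on these libraries where they do the work, as an engineer would, in place of code of your own. Each camera call takes 0.05 s, during which the arm holds its last target.

## Working session

There is one attempt and no reset: what is moved stays moved. The work goes in short steps, Python scripts to look and compute and a tool call to move; the robot and the scene stay as the last step left them, time stands still between calls to the robot, and variables do not carry over. Pictures are saved under pics/ and viewed, and the job is handed in when it is done.

Besides the shell and the picture viewer there is one more tool, called after "Call:" by a JSON object that holds its "op" and its "data", one argument or row to a line. jog_arm: Moves the arm, as the interface text tells. Its arguments: {"type":"object","properties":{"hand":{"type":"array","items":{"type":"number"}},"delta_pos":{"type":"array","items":{"type":"array","items":{"type":"number"}}},"roll":{"type":"array","items":{"type":"number"}}},"required":["hand","delta_pos","roll"]}

```bash
ls; mkdir -p pics
cat > h.py <<'E'
import numpy as np, cv2
from scipy.spatial.transform import Rotation as R
from plant import telemetry, vision, arm
def snap(n,f):
    p=vision.grab_frame(n); cv2.imwrite('pics/'+f,p['frame'][:,:,::-1]); return p
def ray(p,px):
    K=np.array(p['intrinsics']);T=np.array(p['world_from_camera'])
    d=np.linalg.solve(K,[px[0],px[1],1]); return T[:3,3],T[:3,:3]@d
def at_z(p,px,z):
    o,d=ray(p,px); return o+d*(z-o[2])/d[2]
def proj(p,X):
    K=np.array(p['intrinsics']);T=np.array(p['world_from_camera'])
    c=T[:3,:3].T@(np.array(X)-T[:3,3]); u=K@c; return u[:2]/u[2]
def tri(obs):
    A=np.zeros((3,3));b=np.zeros(3)
    for p,px in obs:
        o,d=ray(p,px);d=d/np.linalg.norm(d);M=np.eye(3)-np.outer(d,d);A+=M;b+=M@o
    x=np.linalg.solve(A,b)
    return x,[np.linalg.norm(proj(p,x)-np.array(px)) for p,px in obs]
def st():
    s=telemetry.sense()
    print('t',round(s['time_s'],2),'tcp',np.round(s['ee_pos'],4),'F',np.round(s['wrist_force'],1),'M',np.round(s['ft_torque'],2),'g',round(s['grip_width'],4))
    print('R',np.round(R.from_rotvec(s['tcp_rot']).as_matrix(),3).tolist(),'q',np.round(s['joint_pos'],2))
    return s
E
python3 - <<'E'
from h import *
s=st()
for n in ['scene','side','wrist']:
    p=snap(n,n+'0.png')
    print(n,np.round(p['world_from_camera'],3).tolist(),np.round(p['intrinsics'],1).tolist())
    for t in ['feeder','rail_mid','valve_grip','valve_axis','cover_a_grip','full_1_grip','full_1_hook','empty_1_grip','wash_pan','vial_a','bottle','card']:
        try: print(t,[(np.round(d['point'],1).tolist(),round(d['score'],2)) for d in vision.landmark_of(p,t)])
        except Exception as e: print(t,e)
E
```

```text
pics
t 0.0 tcp [0.1863 0.6484 0.2526] F [-0.6  0.8 -0.1] M [ 0.01 -0.02  0.01] g 0.0855
R [[-0.0, -0.961, 0.276], [-0.001, 0.276, 0.961], [-1.0, -0.0, -0.001]] q [-1.44  0.43  0.07  1.61 -0.03  1.11 -0.07]
scene [[0.557, -0.338, 0.759, -0.32], [-0.831, -0.248, 0.499, -0.673], [0.02, -0.908, -0.419, 0.626], [0.0, 0.0, 0.0, 1.0]] [[496.6, 0.0, 319.0], [0.0, 496.6, 246.4], [0.0, 0.0, 1.0]]
feeder [([285.3, 275.8], 0.58)]
rail_mid [([287.7, 225.2], 0.71)]
valve_grip [([376.8, 265.2], 0.66)]
valve_axis [([352.6, 262.7], 0.75)]
cover_a_grip [([281.1, 196.6], 0.57)]
full_1_grip [([299.7, 294.5], 0.89)]
full_1_hook [([302.8, 289.7], 0.79), ([375.4, 264.9], 0.58), ([418.3, 350.6], 0.25)]
empty_1_grip [([302.3, 228.1], 0.65)]
wash_pan [([156.2, 268.7], 0.95)]
vial_a [([442.7, 370.1], 0.91), ([418.9, 353.8], 0.84)]
bottle [([224.0, 240.1], 0.82)]
card [([231.3, 251.3], 0.76), ([280.5, 195.0], 0.4)]
side [[0.847, -0.355, 0.394, -0.012], [-0.531, -0.576, 0.622, -0.949], [0.006, -0.736, -0.677, 1.132], [0.0, 0.0, 0.0, 1.0]] [[468.5, 0.0, 318.2], [0.0, 468.5, 244.0], [0.0, 0.0, 1.0]]
feeder [([318.4, 255.3], 0.91)]
rail_mid [([317.9, 220.5], 0.74)]
valve_grip [([361.5, 282.5], 0.75), ([318.4, 255.3], 0.51)]
valve_axis [([351.1, 271.1], 0.77)]
cover_a_grip [([323.0, 195.2], 0.45)]
full_1_grip [([299.8, 288.7], 0.77)]
full_1_hook []
empty_1_grip [([320.6, 233.5], 0.82)]
wash_pan [([233.6, 226.0], 0.85), ([361.9, 357.4], 0.26)]
vial_a [([372.7, 377.5], 0.59), ([364.1, 357.5], 0.51)]
bottle [([298.3, 202.4], 0.73)]
card [([294.4, 218.7], 0.6)]
wrist [[0.277, 0.909, 0.312, 0.104], [0.961, -0.261, -0.091, 0.671], [-0.001, 0.325, -0.946, 0.374], [0.0, 0.0, 0.0, 1.0]] [[389.3, 0.0, 327.5], [0.0, 389.3, 249.3], [0.0, 0.0, 1.0]]
feeder []
rail_mid []
valve_grip []
valve_axis []
cover_a_grip []
full_1_grip []
full_1_hook []
empty_1_grip []
wash_pan []
vial_a []
bottle []
card []
```

View pics/scene0.png

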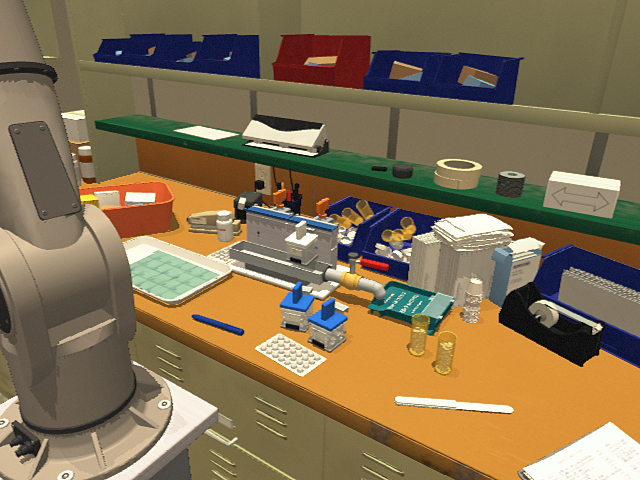

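View pics/side0.png

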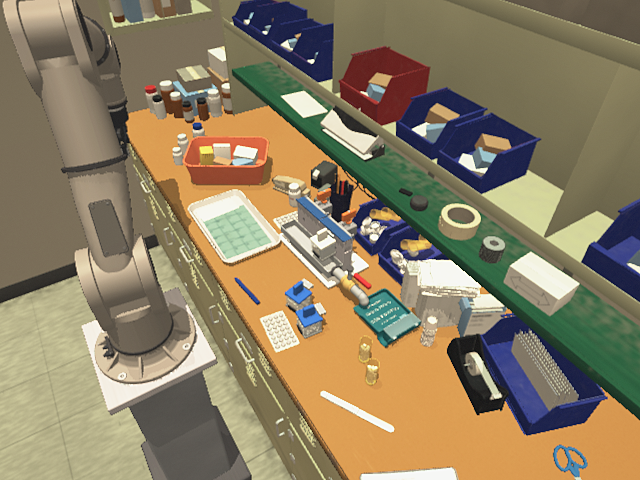

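View pics/wrist0.png

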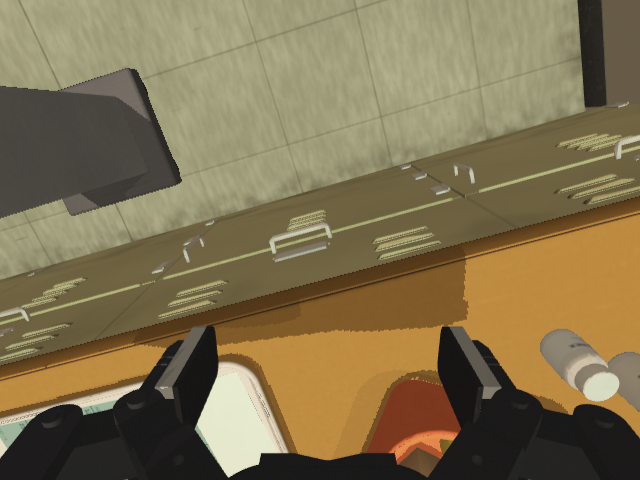

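The scene shows one white-lid canister on the rail near (302,235), two blue-lid canisters near (297,305) and (326,322), the red lever near (375,265), and the pan at (165,270). I'll triangulate and zoom in.

Run:
```python
from h import *
a=snap('scene','s1.png');b=snap('side','d1.png')
cv2.imwrite('pics/s1z.png',cv2.resize(a['frame'][190:360,200:400,::-1],None,fx=4,fy=3.5,interpolation=cv2.INTER_CUBIC))
cv2.imwrite('pics/d1z.png',cv2.resize(b['frame'][170:350,240:400,::-1],None,fx=4,fy=3.3,interpolation=cv2.INTER_CUBIC))
for t in ['feeder','rail_mid','valve_grip','valve_axis','cover_a_grip','empty_1_grip','wash_pan','bottle','card']:
    A=vision.landmark_of(a,t);B=vision.landmark_of(b,t)
    if A and B: 
        x,e=tri([(a,A[0]['point']),(b,B[0]['point'])]);print(t,np.round(x,3),np.round(e,1),len(A),len(B))
for t in ['full_1_grip','empty_1_grip','cover_a_grip']:
  for p in (a,b):
    print(t,[(np.round(d['point'],1).tolist(),round(d['score'],2),int(d['region'].sum())) for d in vision.masks_of(p,t)],[np.round(d['point'],1).tolist() for d in vision.landmark_of(p,t)])
```

```text
feeder [ 0.628  0.059 -0.007] [2.1 1.6] 1 2
rail_mid [0.64  0.073 0.128] [1.3 1. ] 1 1
valve_grip [ 0.587 -0.232  0.129] [2.3 1.8] 1 2
valve_axis [ 0.603 -0.164  0.11 ] [2.1 1.6] 2 1
cover_a_grip [0.7   0.123 0.18 ] [0.3 0.2] 1 2
empty_1_grip [ 0.595 -0.01   0.155] [0.2 0.1] 1 1
wash_pan [0.425 0.333 0.005] [0.7 0.5] 1 1
bottle [0.694 0.338 0.002] [2.6 2. ] 1 1
card [ 0.642  0.265 -0.005] [2.  1.5] 1 1
full_1_grip [([281.3, 193.8], 0.74, 222), ([320.8, 207.5], 0.61, 210), ([299.1, 308.2], 0.56, 1278)] [[298.6, 291.1]]
full_1_grip [([301.2, 296.1], 0.69, 643)] [[300.1, 289.5], [305.6, 280.5]]
empty_1_grip [([300.7, 242.6], 0.8, 1046)] [[298.3, 228.0]]
empty_1_grip [([322.6, 242.9], 0.91, 621)] [[321.4, 232.5]]
cover_a_grip [] [[281.4, 196.3]]
cover_a_grip [] [[326.7, 194.3], [294.9, 203.0]]
```

View pics/s1z.png

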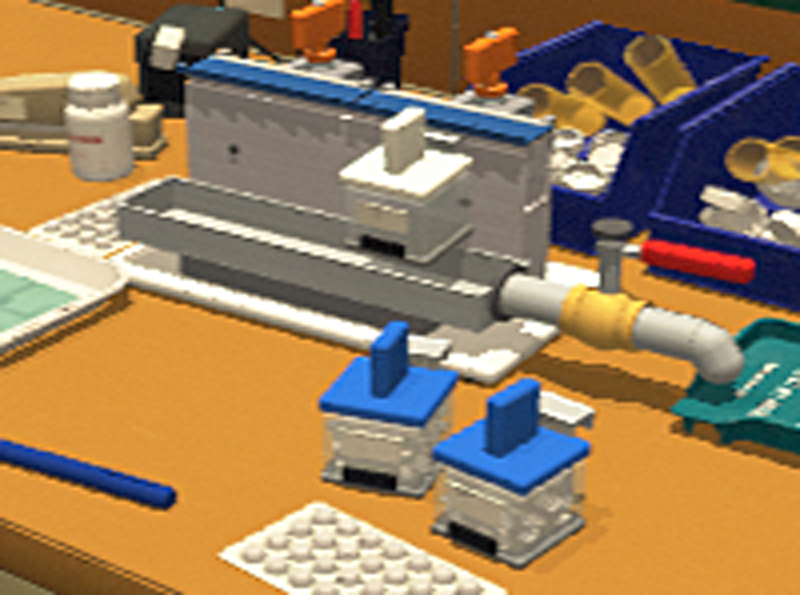

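View pics/d1z.png

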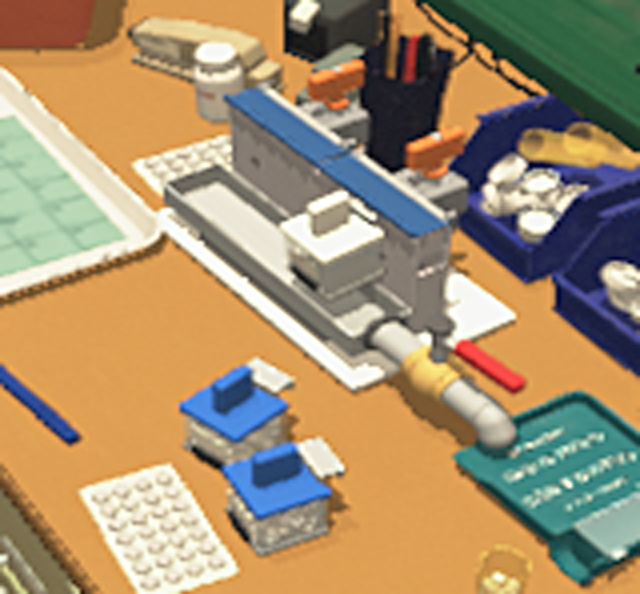

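```bash
cat >> h.py <<'E'
def yaw_now(s):
    M=R.from_rotvec(s['tcp_rot']).as_matrix(); return np.arctan2(M[1,2],M[0,2])
def plan(target,yaw=None,step=40,g=-1,rmax=0.14,q=1,s=None,minn=1):
    """rows to go (tool down) in a straight line, yaw= angle of tool z in world"""
    s=s or telemetry.sense(); p=np.array(s['ee_pos']);y0=yaw_now(s)
    d=(np.array(target)-p)*1000; dy=0 if yaw is None else (yaw-y0+np.pi)%(2*np.pi)-np.pi
    n=max(minn,int(np.ceil(max(np.linalg.norm(d)/step,abs(dy)/rmax))))
    y=y0; rem=d.copy(); D=[];Rl=[]
    for i in range(n):
        w=rem/(n-i); z=np.array([np.cos(y),np.sin(y),0]);x=np.array([0,0,-1.]);yy=np.cross(z,x)
        v=np.round(np.array([w@x,w@yy,w@z])/q)*q; rem-=v[0]*x+v[1]*yy+v[2]*z
        r=round(-(dy-(y-y0))/(n-i),3); D.append([float(k) for k in v]);Rl.append(float(r)); y+= -r
    import json
    print('n',n); print('"hand":',json.dumps([g]*n)); print('"delta_pos":',json.dumps(D)); print('"roll":',json.dumps(Rl))
E
python3 - <<'E'
from h import *
plan([0.5,0.05,0.36],np.pi/2)
E
```

```text
n 18
"hand": [-1, -1, -1, -1, -1, -1, -1, -1, -1, -1, -1, -1, -1, -1, -1, -1, -1, -1]
"delta_pos": [[-6.0, -26.0, -27.0], [-6.0, -25.0, -28.0], [-6.0, -25.0, -28.0], [-6.0, -25.0, -28.0], [-6.0, -24.0, -29.0], [-6.0, -24.0, -29.0], [-6.0, -23.0, -29.0], [-6.0, -23.0, -30.0], [-6.0, -22.0, -30.0], [-6.0, -22.0, -31.0], [-6.0, -21.0, -31.0], [-6.0, -21.0, -31.0], [-6.0, -21.0, -31.0], [-6.0, -20.0, -32.0], [-6.0, -19.0, -32.0], [-6.0, -19.0, -33.0], [-5.0, -19.0, -33.0], [-6.0, -18.0, -32.0]]
"roll": [-0.016, -0.016, -0.015, -0.016, -0.015, -0.016, -0.015, -0.016, -0.015, -0.016, -0.015, -0.016, -0.015, -0.016, -0.015, -0.016, -0.015, -0.016]
```

Call:
{"op": "jog_arm", "data": {
  "hand": [-1, -1, -1, -1, -1, -1, -1, -1, -1, -1, -1, -1, -1, -1, -1, -1, -1, -1, -1],
  "delta_pos": [
    [-6, -26, -27],
    [-6, -25, -28],
    [-6, -25, -28],
    [-6, -25, -28],
    [-6, -24, -29],
    [-6, -24, -29],
    [-6, -23, -29],
    [-6, -23, -30],
    [-6, -22, -30],
    [-6, -22, -31],
    [-6, -21, -31],
    [-6, -21, -31],
    [-6, -21, -31],
    [-6, -20, -32],
    [-6, -19, -32],
    [-6, -19, -33],
    [-5, -19, -33],
    [-6, -18, -32],
    [0, 0, 0]
  ],
  "roll": [-0.016, -0.016, -0.015, -0.016, -0.015, -0.016, -0.015, -0.016, -0.015, -0.016, -0.015, -0.016, -0.015, -0.016, -0.015, -0.016, -0.015, -0.016, 0]
}}

```text
time_s: 5.45
ee_pos: [0.5019, 0.046, 0.3613]
tcp_rot: [-1.207, 1.21, 1.204]
wrist_force: [-0.0, 0.3, -0.0]
grip_width: 0.0853
```

Run:
```python
from h import *
st()
w=snap('wrist','w1.png')
for t in ['rail_mid','valve_grip','valve_axis','cover_a_grip','full_1_grip','full_1_hook','empty_1_grip','wash_pan','card']:
    print(t,[(np.round(d['point'],1).tolist(),round(d['score'],2)) for d in vision.landmark_of(w,t)])
```

```text
t 5.45 tcp [0.5019 0.046  0.3613] F [-0.   0.3 -0. ] M [ 0.03 -0.02 -0.07] g 0.0853
R [[0.002, -1.0, 0.005], [-0.0, 0.005, 1.0], [-1.0, -0.002, -0.0]] q [-0.74  0.04  0.55  1.87 -0.02  1.24  1.38]
rail_mid [([331.6, 332.5], 0.63), ([262.7, 424.7], 0.37)]
valve_grip [([74.1, 305.3], 0.62)]
valve_axis [([126.5, 297.7], 0.59)]
cover_a_grip [([405.7, 415.4], 0.73)]
full_1_grip [([254.9, 309.8], 0.68), ([158.4, 142.0], 0.66)]
full_1_hook [([181.3, 174.5], 0.7)]
empty_1_grip [([258.0, 306.1], 0.59)]
wash_pan [([575.5, 120.8], 0.7)]
card [([485.2, 281.7], 0.56)]
```

View pics/w1.png

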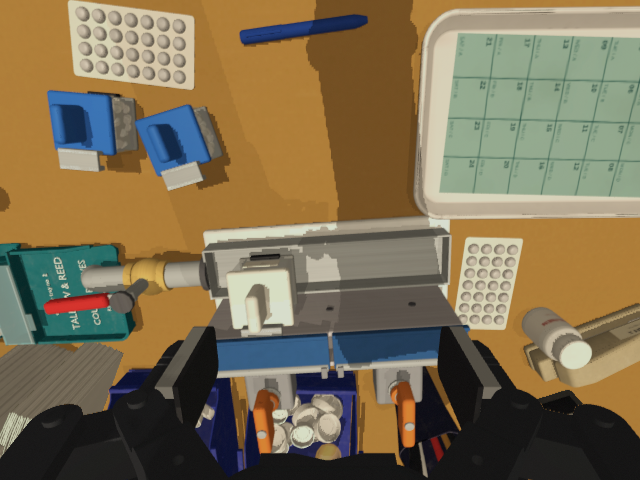

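The wrist view shows one empty at (262,293), both knobs at (265,415) and (403,405), lever (75,303) to the right with pivot at (124,300), two fulls at (85,130) and (177,142), and the pan at upper right. I'll zoom in for fitting the feeder.

Run:
```python
import cv2
i=cv2.imread('pics/w1.png')
cv2.imwrite('pics/w1a.png',cv2.resize(i[220:450,195:475],None,fx=2.85,fy=2.6,interpolation=cv2.INTER_CUBIC))
cv2.imwrite('pics/w1b.png',cv2.resize(i[80:320,30:230],None,fx=4,fy=2.5,interpolation=cv2.INTER_CUBIC))
```

```text
(no output)
```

View pics/w1a.png

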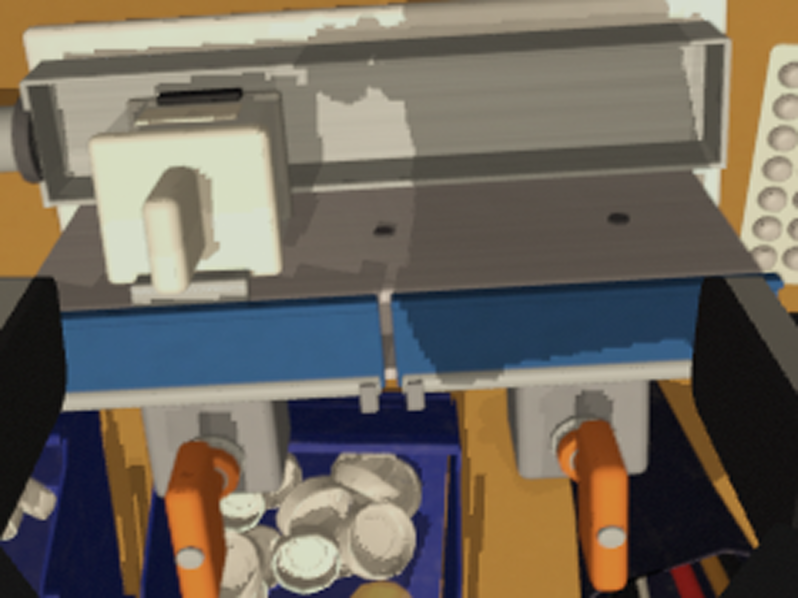

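View pics/w1b.png

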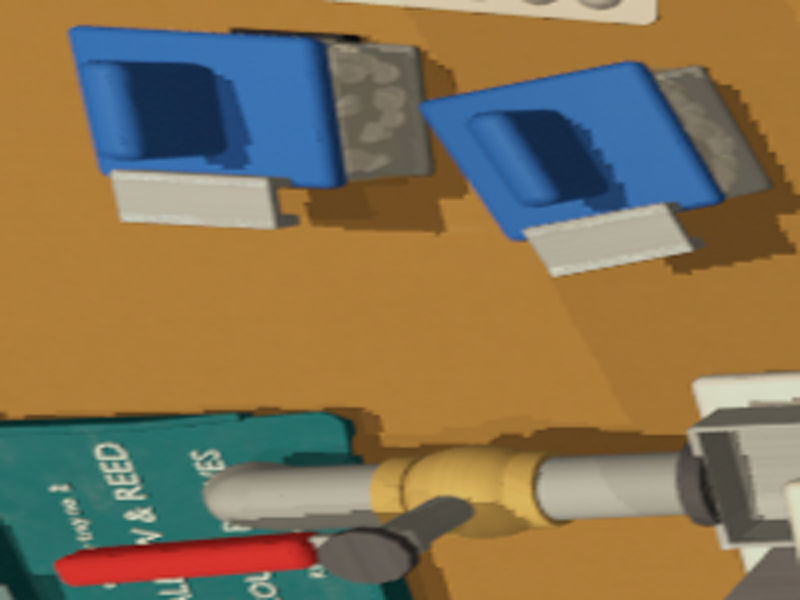

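```bash
cat > w1.py <<'E'
from h import *
import pickle
E
python3 - <<'E'
from h import *
w=vision.grab_frame('wrist'); 
import pickle; pickle.dump(w,open('w1.pkl','wb'))
def P(n,px,z): print(n,np.round(at_z(w,px,z),4))
P('trough L',(202.7,251),.068);P('trough R',(450.4,235.4),.068)
P('rail_mid nn',(331.6,332.5),.146);P('gap front',(330.5,334),.154)
P('pivot',(121,302),.120)
P('lever end',(45,306),.113);P('lever start',(109,300),.113)
P('base R',(204,232),.008);P('base L',(449,218),.008)
P('knobR top near',(265,391),.202);P('knobR top far',(263,450),.202)
P('knobL near',(405,383),.202);P('knobL far',(409,445),.202)
a=vision.grab_frame('scene');b=vision.grab_frame('side')
for t in ['rail_mid','valve_axis','cover_a_grip','full_1_grip','empty_1_grip']:
    A=vision.landmark_of(a,t);B=vision.landmark_of(b,t);W=vision.landmark_of(w,t) if 0 else []
    print(t,[(np.round(d['point'],1).tolist(),round(d['score'],2)) for d in A],[(np.round(d['point'],1).tolist(),round(d['score'],2)) for d in B])
E
```

```text
trough L [ 0.5585 -0.0903  0.068 ]
trough R [0.5399 0.1861 0.068 ]
rail_mid nn [0.6159 0.0541 0.146 ]
gap front [0.6127 0.053  0.154 ]
pivot [ 0.596  -0.1625  0.12  ]
lever end [ 0.6043 -0.2475  0.113 ]
lever start [ 0.5972 -0.1788  0.113 ]
base R [ 0.5539 -0.1064  0.008 ]
base L [0.5354 0.2018 0.008 ]
knobR top near [ 0.6401 -0.004   0.202 ]
knobR top far [ 0.7058 -0.0092  0.202 ]
knobL near [0.6316 0.1167 0.202 ]
knobL far [0.6997 0.1248 0.202 ]
rail_mid [([287.3, 224.8], 0.77)] [([319.9, 222.6], 0.77)]
valve_axis [([355.3, 263.5], 0.56)] [([350.1, 272.1], 0.85), ([349.3, 215.8], 0.69)]
cover_a_grip [([283.1, 197.4], 0.66), ([374.6, 263.0], 0.22)] [([325.9, 196.7], 0.45)]
full_1_grip [([300.2, 293.4], 0.91)] [([299.5, 290.0], 0.64)]
empty_1_grip [([299.5, 229.4], 0.96)] [([320.9, 235.8], 0.77)]
```

```bash
cat >> h.py <<'E'
import pickle
YAW=0.063; RM=np.array([0.616,0.053,0.146])
XF=np.array([np.cos(YAW),np.sin(YAW),0]);YF=np.array([-np.sin(YAW),np.cos(YAW),0]);ZF=np.array([0,0,1.])
def F(x,y,z): return RM+XF*x+YF*y+ZF*z   # rail_mid frame -> world (m)
def inF(X): d=np.array(X)-RM; return np.array([d@XF,d@YF,d@ZF])
E
python3 - <<'E'
from h import *
w=pickle.load(open('w1.pkl','rb')); a=vision.grab_frame('scene');b=vision.grab_frame('side')
piv=F(-.036,-.210,-.033); print(piv)
for n,p in (('w',w),('s',a),('d',b)):
    im=p['frame'][:,:,::-1].copy()
    for X,c in [(piv,(0,255,0)),(piv+XF*.06,(255,0,255)),(piv+XF*.087,(255,0,255)),(piv-YF*.06,(0,255,255)),(piv-YF*.087,(0,255,255)),(F(0,0,0),(0,255,0)),(F(0,.131,0),(0,255,0)),(F(0,-.131,0),(0,255,0)),(F(.068,.067,.044),(255,255,0)),(F(.068,-.067,.044),(255,255,0)),(F(.041,-.067,.056),(255,255,0)),(F(.095,-.067,.056),(255,255,0)),(F(-.067,-.14,-.078),(0,255,0))]:
        u=proj(p,X); cv2.circle(im,(int(round(u[0])),int(round(u[1]))),1,c,-1)
    cv2.imwrite(f'pics/ov_{n}.png',cv2.resize(im[180:480,20:470] if n=='w' else im[170:330,210:430],None,fx=1.7 if n=='w' else 3.6,fy=1.7 if n=='w' else 3.6,interpolation=cv2.INTER_CUBIC))
E
```

```text
[ 0.59329267 -0.15884989  0.113     ]
```

View pics/ov_w.png

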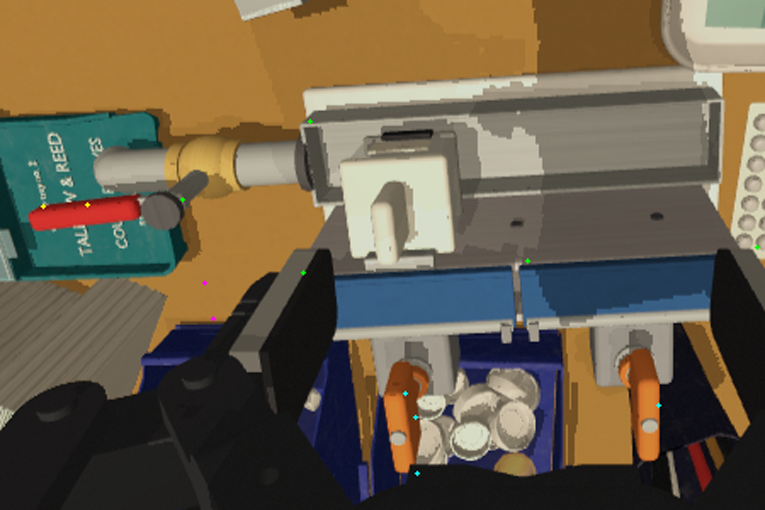

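View pics/ov_s.png

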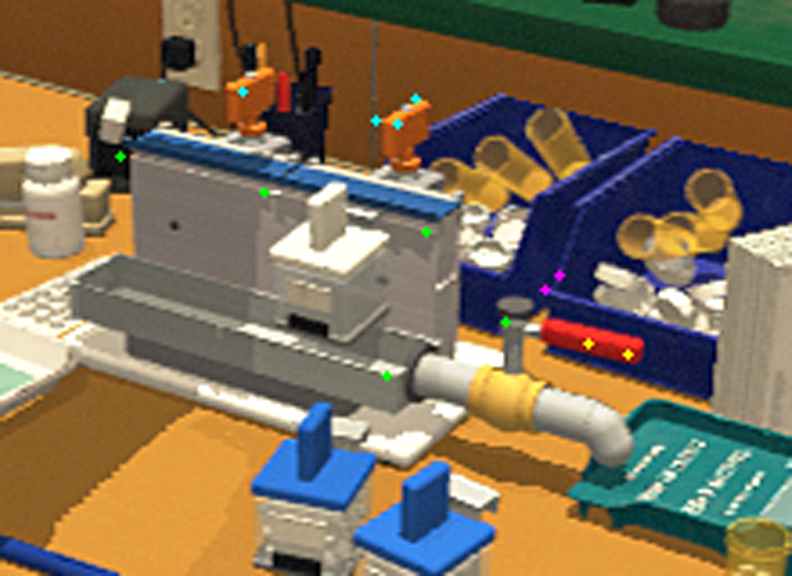

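View pics/ov_d.png

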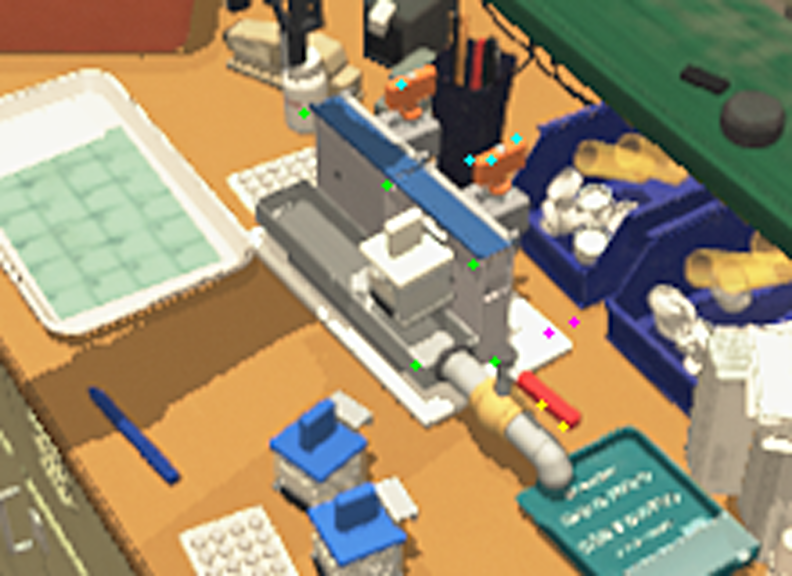

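```bash
cat >> h.py <<'E'
def blobs(p,kind,roi,minA=15):
    h=cv2.cvtColor(p['frame'],cv2.COLOR_RGB2HSV); H,S,V=[h[:,:,i].astype(int) for i in range(3)]
    if kind=='red': m=((H<6)|(H>174))&(S>180)&(V>90)
    if kind=='orange': m=(H>=6)&(H<14)&(S>190)&(V>120)
    if kind=='blue': m=(H>100)&(H<120)&(S>150)&(V>80)
    x0,y0,x1,y1=roi; M=np.zeros(m.shape,np.uint8); M[y0:y1,x0:x1]=m[y0:y1,x0:x1]
    n,l,s,c=cv2.connectedComponentsWithStats(M)
    return sorted([(int(s[i][4]),np.round(c[i],1).tolist(),s[i][:4].tolist()) for i in range(1,n) if s[i][4]>=minA],reverse=True),M
E
python3 - <<'E'
from h import *
w=pickle.load(open('w1.pkl','rb')); a=vision.grab_frame('scene');b=vision.grab_frame('side')
pickle.dump((a,b),open('ab.pkl','wb'))
for n,p,roi in (('w',w,(30,270,640,480)),('s',a,(230,180,400,280)),('d',b,(280,170,400,300))):
    for k in ('red','orange'):
        print(n,k,blobs(p,k,roi)[0])
E
```

```text
w red [(866, [69.9, 304.7], [37, 295, 66, 20]), (177, [431.5, 453.2], [425, 441, 14, 28])]
w orange [(438, [399.7, 415.5], [392, 386, 16, 65]), (329, [254.6, 420.1], [246, 394, 18, 63]), (51, [267.5, 404.3], [263, 398, 9, 15]), (27, [386.7, 394.7], [384, 390, 7, 10]), (23, [251.4, 448.0], [250, 441, 4, 16])]
s red [(198, [374.1, 264.3], [360, 259, 29, 12]), (38, [288.3, 195.2], [287, 190, 4, 11])]
s orange [(159, [322.2, 207.2], [316, 197, 14, 21]), (158, [279.1, 198.0], [272, 188, 16, 20])]
d red [(56, [361.4, 281.1], [354, 274, 17, 15]), (22, [342.5, 186.7], [341, 181, 4, 13])]
d orange []
```

Run:
```python
from h import *
w=pickle.load(open('w1.pkl','rb')); 
i=w['frame'][:,:,::-1]
cv2.imwrite('pics/w2a.png',cv2.resize(i[230:390,180:470],None,fx=2.75,fy=2.75,interpolation=cv2.INTER_CUBIC))
s=st(); print(np.round(w['world_from_camera'],4))
```

```text
t 6.8 tcp [0.5002 0.0505 0.3603] F [-0.5 -0.8  0.1] M [ 0.01 -0.02 -0.  ] g 0.0855
R [[-0.0, -1.0, -0.0], [-0.0, -0.0, 1.0], [-1.0, 0.0, -0.0]] q [-0.75  0.04  0.54  1.87 -0.02  1.24  1.37]
[[-6.000e-04  9.457e-01  3.249e-01  4.144e-01]
 [ 1.000e+00  9.000e-04 -7.000e-04  5.020e-02]
 [-1.000e-03  3.249e-01 -9.457e-01  4.810e-01]
 [ 0.000e+00  0.000e+00  0.000e+00  1.000e+00]]
```

View pics/w2a.png

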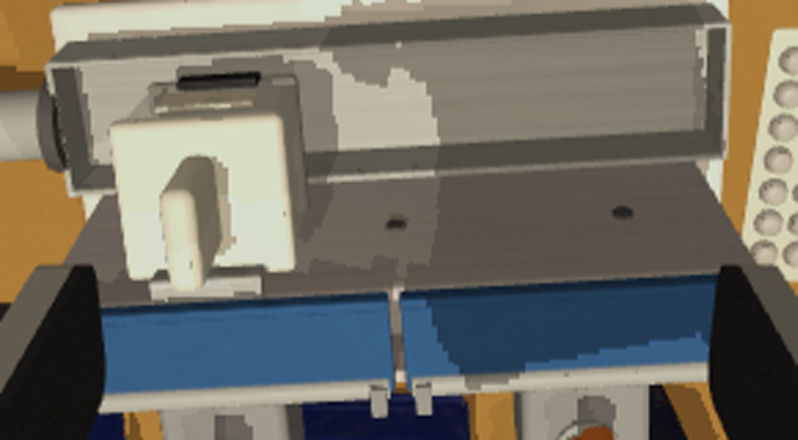

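Run:
```python
from h import *
w=pickle.load(open('w1.pkl','rb')); a,b=pickle.load(open('ab.pkl','rb'))
A=at_z(w,(197.5,250),.068);B=at_z(w,(446.2,236.5),.068)
y=np.arctan2(-(B-A)[0],(B-A)[1]);print(A,B,'yaw',y,'len',np.linalg.norm(B-A))
xf=np.array([np.cos(y),np.sin(y),0]);yf=np.array([-xf[1],xf[0],0])
rm=(A+B)/2+xf*.067; print('rm',rm,'gap',at_z(w,(324.4,336.2),.154))
print('lever',tri([(w,(69.9,304.7)),(a,(374.1,264.3)),(b,(361.4,281.1))]), at_z(w,(69.9,304.7),.113))
print('lever tip/base', at_z(w,(38,308),.113),at_z(w,(102,300),.113))
print('pivot exp',rm-.036*xf-.21*yf)
for k,pw,ps in (('R',(254.6,420),(322.2,207.2)),('L',(399.7,415.5),(279.1,198))):
    x,e=tri([(w,pw),(a,ps)]); print(k,x,e,'exp',rm+.068*xf+(.067 if k=='L' else -.067)*yf)
```

```text
[ 0.55727094 -0.09602069  0.068     ] [0.54115856 0.18159019 0.068     ] yaw 0.057974369500802696 len 0.27807805659071827
rm [0.61610219 0.04666686 0.068     ] gap [0.61515191 0.04709749 0.154     ]
lever (array([ 0.6021809 , -0.21936003,  0.11474352]), [np.float64(0.4456355448813645), np.float64(0.29893108122368905), np.float64(0.3208620098162457)]) [ 0.60271264 -0.22090288  0.113     ]
lever tip/base [ 0.60662287 -0.25541492  0.113     ] [ 0.59720163 -0.18609302  0.113     ]
pivot exp [ 0.59233047 -0.16506624  0.068     ]
R [ 0.68699888 -0.01866979  0.18433426] [np.float64(0.6716738573883975), np.float64(0.22453260899962485)] exp [ 0.68787005 -0.01628053  0.068     ]
L [0.68461767 0.1194297  0.18085414] [np.float64(0.7048272920047902), np.float64(0.24122874901571933)] exp [0.68010584 0.11749434 0.068     ]
```

```bash
sed -i 's/^YAW=.*/YAW=0.058; RM=np.array([0.616,0.0467,0.146])/' h.py
python3 - <<'E'
from h import *
plan([0.602,-0.220,0.19],0.14,g=0.2,minn=14)
E
```

```text
n 14
"hand": [0.2, 0.2, 0.2, 0.2, 0.2, 0.2, 0.2, 0.2, 0.2, 0.2, 0.2, 0.2, 0.2, 0.2]
"delta_pos": [[12.0, -7.0, -19.0], [12.0, -9.0, -19.0], [12.0, -11.0, -17.0], [12.0, -13.0, -16.0], [12.0, -14.0, -15.0], [12.0, -16.0, -13.0], [12.0, -17.0, -12.0], [12.0, -18.0, -10.0], [12.0, -19.0, -8.0], [12.0, -20.0, -6.0], [13.0, -20.0, -4.0], [12.0, -21.0, -2.0], [13.0, -21.0, 1.0], [12.0, -20.0, 3.0]]
"roll": [0.102, 0.102, 0.102, 0.102, 0.102, 0.102, 0.102, 0.102, 0.102, 0.103, 0.102, 0.103, 0.102, 0.103]
```

Call:
{"op": "jog_arm", "data": {
  "hand": [0.2, 0.2, 0.2, 0.2, 0.2, 0.2, 0.2, 0.2, 0.2, 0.2, 0.2, 0.2, 0.2, 0.2, 0.2, 0.2, 0.2],
  "delta_pos": [
    [12, -7, -19],
    [12, -9, -19],
    [12, -11, -17],
    [12, -13, -16],
    [12, -14, -15],
    [12, -16, -13],
    [12, -17, -12],
    [12, -18, -10],
    [12, -19, -8],
    [12, -20, -6],
    [13, -20, -4],
    [12, -21, -2],
    [13, -21, 1],
    [12, -20, 3],
    [0, 0, 0],
    [0, 0, 0],
    [0, 0, 0]
  ],
  "roll": [0.102, 0.102, 0.102, 0.102, 0.102, 0.102, 0.102, 0.102, 0.102, 0.103, 0.102, 0.103, 0.102, 0.103, 0, 0, 0]
}}

```text
time_s: 8.5
ee_pos: [0.6025, -0.219, 0.1907]
tcp_rot: [-0.111, 1.568, 0.112]
wrist_force: [0.7, 0.2, 0.3]
grip_width: 0.0341
```

Run:
```python
from h import *
s=st(); w=snap('wrist','w3.png'); print(yaw_now(s))
m=blobs(w,'red',(0,0,640,480)); print(m[0][:3])
for X in ([0.592,-0.165,.113],[.602,-.22,.113],[.606,-.251,.113]): print(proj(w,X))
```

```text
t 8.5 tcp [ 0.6025 -0.219   0.1907] F [0.7 0.2 0.3] M [-0.    0.03 -0.05] g 0.0341
R [[0.0, -0.142, 0.99], [0.0, 0.99, 0.142], [-1.0, 0.0, 0.0]] q [-0.33  0.55  0.81  1.78 -0.46  1.01  0.8 ]
0.14200078946825587
[(2871, [330.8, 272.5], [318, 216, 27, 117])]
[325.76259404 174.79634927]
[329.76990178 276.70178546]
[328.94484643 326.53223844]
```

View pics/w3.png

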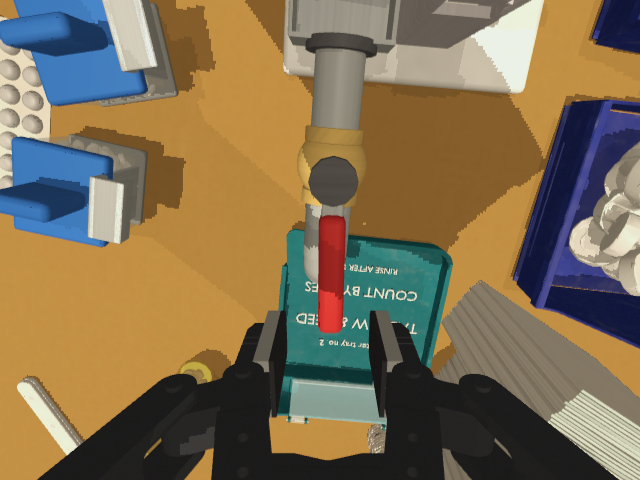

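Run:
```python
from h import *
a,b=pickle.load(open('ab.pkl','rb'))
print(tri([(a,(413.6,237.5)),(b,(403.6,260))]))
w=vision.grab_frame('wrist')
for z in (0,.1,.15,.2): print(z,at_z(w,(480,281),z),at_z(w,(440,345),z))
```

```text
(array([ 0.74207393, -0.24561155,  0.14400492]), [np.float64(3.067839316093526), np.float64(2.516926262491343)])
0 [ 0.73979329 -0.2529673   0.        ] [ 0.72039534 -0.32080256  0.        ]
0.1 [ 0.69134854 -0.21559517  0.1       ] [ 0.67817714 -0.26165597  0.1       ]
0.15 [ 0.66712616 -0.1969091   0.15      ] [ 0.65706804 -0.23208268  0.15      ]
0.2 [ 0.64290379 -0.17822304  0.2       ] [ 0.63595894 -0.20250939  0.2       ]
```

Call:
{"op": "jog_arm", "data": {
  "hand": [0.2, 0.2, 0.2, 0.2, 0.58, 0.58, 0.58, 0.58],
  "delta_pos": [
    [20, 0, 0],
    [20, 0, 0],
    [20, 0, 0],
    [15, 0, 0],
    [0, 0, 0],
    [0, 0, 0],
    [0, 0, 0],
    [0, 0, 0]
  ],
  "roll": [0, 0, 0, 0, 0, 0, 0, 0]
}}

```text
time_s: 9.4
ee_pos: [0.6028, -0.2198, 0.1162]
tcp_rot: [-0.11, 1.567, 0.11]
wrist_force: [-0.7, -0.2, 0.5]
grip_width: 0.0181
```

Call:
{"op": "jog_arm", "data": {
  "hand": [0.58, 0.58, 0.58, 0.58, 0.58, 0.58, 0.58, 0.58, 0.58, 0.58, 0.58, 0.58, 0.58, 0.58, 0.58, 0.58, 0.58],
  "delta_pos": [
    [0, 0.3, 5.6],
    [0, 0.3, 5.6],
    [0, 0.3, 5.6],
    [0, 0.3, 5.6],
    [0, 0.3, 5.6],
    [0, 0.3, 5.6],
    [0, 0.3, 5.6],
    [0, 0.3, 5.6],
    [0, 0.3, 5.6],
    [0, 0.3, 5.6],
    [0, 0.3, 5.6],
    [0, 0.3, 5.6],
    [0, 0.3, 5.6],
    [0, 0.3, 5.6],
    [0, 0.3, 5.6],
    [0, 0, 0],
    [0, 0, 0]
  ],
  "roll": [-0.1, -0.1, -0.1, -0.1, -0.1, -0.1, -0.1, -0.1, -0.1, -0.1, -0.1, -0.1, -0.1, -0.1, -0.1, 0, 0]
}}

```text
time_s: 11.1
ee_pos: [0.6504, -0.1604, 0.1157]
tcp_rot: [-1.258, 1.177, 1.257]
wrist_force: [-0.7, -0.7, -0.2]
grip_width: 0.018
```

Run:
```python
from h import *
s=st(); w=snap('wrist','w4.png'); print(yaw_now(s)); a=snap('scene','s4.png')
m=blobs(w,'red',(0,0,640,480)); print(m[0][:3])
```

```text
t 11.1 tcp [ 0.6504 -0.1604  0.1157] F [-0.7 -0.7 -0.2] M [-0.01  0.04 -0.03] g 0.018
R [[0.0, -0.998, -0.066], [-0.0, -0.066, 0.998], [-1.0, -0.0, -0.0]] q [-0.1   0.58  0.35  1.74 -0.25  0.86  1.99]
1.6367889351761966
[(6319, [323.0, 352.3], [303, 270, 41, 169])]
```

View pics/w4.png

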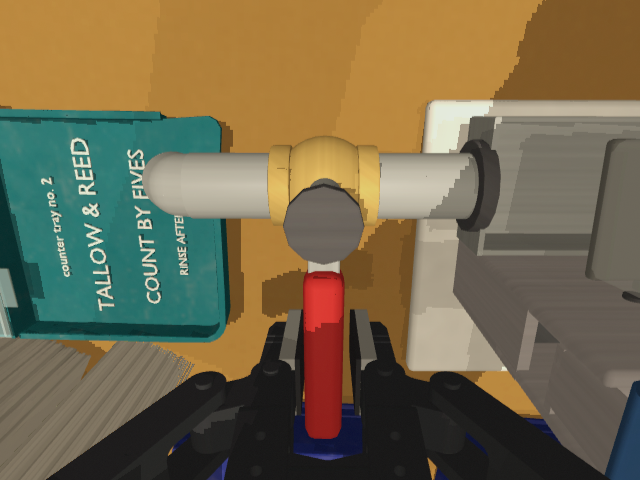

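The lever is inside the fingers and nearly square to the pipe. I'll push on to the stop and feel for it.

Call:
{"op": "jog_arm", "data": {
  "hand": [0.58, 0.58, 0.58, 0.58, 0.58],
  "delta_pos": [
    [0, 0, 2],
    [0, 0, 2],
    [0, 0, 2],
    [0, 0, 0],
    [0, 0, 0]
  ],
  "roll": [0, 0, 0, 0, 0]
}}

```text
time_s: 11.7
ee_pos: [0.6501, -0.1587, 0.1156]
tcp_rot: [-1.262, 1.18, 1.253]
wrist_force: [5.9, -20.6, -7.4]
grip_width: 0.0179
```

Run:
```python
from h import *
s=st(); w=snap('wrist','w5.png')
print(blobs(w,'red',(0,0,640,480))[0][:1])
```

```text
t 11.7 tcp [ 0.6501 -0.1587  0.1156] F [  5.9 -20.6  -7.4] M [-4.12 -1.1   0.05] g 0.0179
R [[0.002, -0.998, -0.065], [-0.005, -0.065, 0.998], [-1.0, -0.001, -0.005]] q [-0.11  0.58  0.35  1.75 -0.24  0.86  1.98]
[(6201, [319.8, 352.3], [298, 272, 42, 167])]
```

Run:
```python
from h import *
s=telemetry.sense(); s=dict(s); print(F(.068,-.067,0),F(.068,.067,0))
s['ee_pos']=np.array([0.650,-0.1595,0.30])
plan(F(.068,-.067,0.154),np.pi/2+YAW,g=0.2,s=s)
```

```text
[ 0.68776948 -0.01624555  0.146     ] [0.68000183 0.11752913 0.146     ]
n 4
"hand": [0.2, 0.2, 0.2, 0.2]
"delta_pos": [[0.0, -12.0, 35.0], [0.0, -12.0, 35.0], [0.0, -11.0, 35.0], [0.0, -12.0, 36.0]]
"roll": [0.002, 0.002, 0.001, 0.002]
```

Call:
{"op": "jog_arm", "data": {
  "hand": [0.3, 0.2, 0.2, 0.2, 0.2, 0.2, 0.2, 0.2, 0.2, 0.2, 0.2, 0.2, 0.2, 0.2],
  "delta_pos": [
    [0, 0, -3],
    [0, 0, -2],
    [0, 0, 0],
    [-30, 0, 0],
    [-40, 0, 0],
    [-40, 0, 0],
    [-40, 0, 0],
    [-34, 0, 0],
    [0, -12, 35],
    [0, -12, 35],
    [0, -11, 35],
    [0, -12, 36],
    [0, 0, 0],
    [0, 0, 0]
  ],
  "roll": [0, 0, 0, 0, 0, 0, 0, 0, 0.002, 0.002, 0.001, 0.002, 0, 0]
}}

```text
time_s: 13.15
ee_pos: [0.6878, -0.0138, 0.299]
tcp_rot: [-1.256, 1.178, 1.257]
wrist_force: [-0.1, -1.0, -0.5]
grip_width: 0.0341
```

Run:
```python
from h import *
s=st(); w=snap('wrist','w6.png'); print(yaw_now(s))
print(blobs(w,'orange',(0,0,640,480))[0][:4])
pickle.dump(w,open('w6.pkl','wb'))
for X in (F(.068,-.067,.044),F(.041,-.067,.056),F(.095,-.067,.056),F(.068,.067,.056),F(0,0,0)): print(proj(w,X))
a=snap('scene','s6.png');b=snap('side','d6.png')
print(blobs(a,'red',(0,190,640,480))[0][:3],proj(a,F(-.036+.06,-.21,-.033)))
```

```text
t 13.15 tcp [ 0.6878 -0.0138  0.299 ] F [-0.1 -1.  -0.5] M [-0.08 -0.06  0.03] g 0.0341
R [[-0.001, -0.998, -0.064], [0.0, -0.064, 0.998], [-1.0, 0.001, 0.0]] q [-0.34  0.43  0.37  1.54 -0.16  1.21  1.7 ]
1.6352275361815616
[(1661, [532.8, 258.4], [514, 217, 46, 91]), (1205, [324.3, 263.0], [311, 217, 28, 90]), (130, [507.3, 242.5], [499, 235, 21, 26]), (73, [513.7, 253.5], [509, 244, 9, 19])]
[324.6811346  259.27437353]
[324.69746651 222.70854477]
[324.37286882 306.63171502]
[547.56119623 267.56854947]
[424.07256776 143.54683817]
[(97, [363.3, 250.0], [356, 244, 15, 14]), (39, [288.4, 195.3], [287, 190, 4, 11])] [362.7917937  250.85800624]
```

View pics/w6.png

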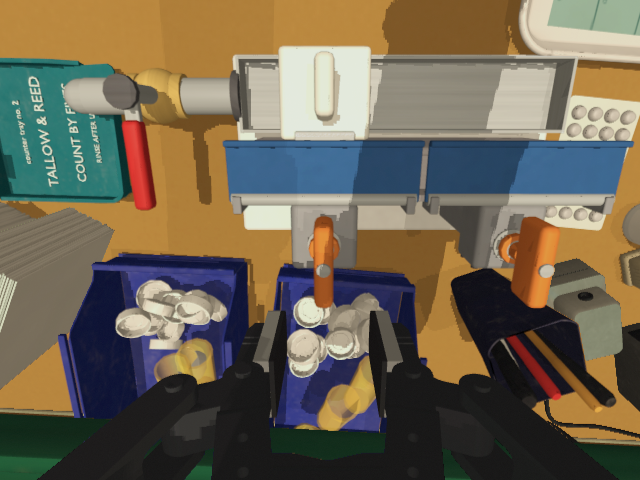

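View pics/d6.png

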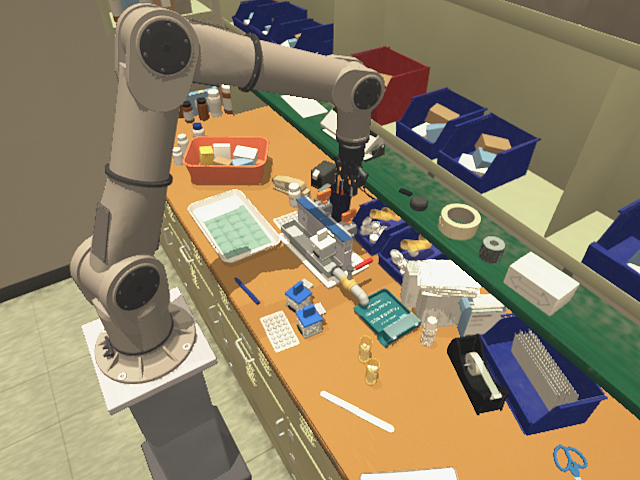

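Run:
```python
from h import *
w=pickle.load(open('w6.pkl','rb'));a,b=pickle.load(open('ab.pkl','rb'))
def green(p,c):
    h=cv2.cvtColor(p['frame'],cv2.COLOR_RGB2HSV); m=(h[:,:,0]>60)&(h[:,:,0]<85)&(h[:,:,1]>120)&(h[:,:,2]<140); r=np.where(m[:,c])[0]; return (r.min(),r.max()) if len(r) else None
print('wrist',green(w,20),green(w,600),'scene',green(a,250),green(a,400),'side',green(b,320))
for Z in (.1,.15,.2,.25,.3,.35):
    A=at_z(w,(20,410),Z);B=at_z(w,(600,442),Z)
    print(Z,A,B,proj(a,A),proj(a,B),proj(b,A),proj(b,B))
```

```text
wrist (np.int64(415), np.int64(479)) (np.int64(445), np.int64(464)) scene (np.int64(147), np.int64(160)) (np.int64(161), np.int64(192)) side (np.int64(103), np.int64(148))
0.1 [ 0.90351037 -0.31267058  0.1       ] [0.90602763 0.28489307 0.1       ] [457.89736466 237.11132017] [281.42284731 193.4235464 ] [457.27062825 265.88113921] [348.18072592 172.9886306 ]
0.15 [ 0.85642451 -0.26687149  0.15      ] [0.85854816 0.23725411 0.15      ] [437.26445388 221.21039133] [283.99375199 185.03115072] [438.67739981 251.04176786] [345.66068728 171.65711716]
0.2 [ 0.80933865 -0.2210724   0.2       ] [0.81106869 0.18961516 0.2       ] [415.52491065 204.45662674] [286.84752333 175.7153723 ] [419.45215286 235.6979786 ] [342.89166565 170.19404852]
0.25 [ 0.76225279 -0.17527331  0.25      ] [0.76358921 0.14197621 0.25      ] [392.5872514  186.77952382] [290.03356317 165.3149451 ] [399.56210501 219.82360759] [339.8348437  168.57891475]
0.3 [ 0.71516693 -0.12947422  0.3       ] [0.71610974 0.09433726 0.3       ] [368.34962306 168.10058863] [293.61348827 153.62872888] [378.97216675 203.39064971] [336.44289272 166.78670878]
0.35 [ 0.66808107 -0.08367513  0.35      ] [0.66863027 0.04669831 0.35      ] [342.69829107 148.33217064] [297.66515439 140.40257331] [357.64473493 186.36909361] [332.65750461 164.78662233]
```

The picture shows the right knob's wing at (324,262), right between the fingers, and the left one at (535,260). The lever is square to the pipe, so the valve is shut. Next I grip the right knob and feel for its thread.

Run:
```python
from h import *
plan(F(.068,-.067,.049),np.pi/2+YAW,g=0.2,step=25,q=0.5)
```

```text
n 5
"hand": [0.2, 0.2, 0.2, 0.2, 0.2]
"delta_pos": [[21.0, -0.0, 0.0], [21.0, -0.0, 0.0], [21.0, -0.0, 0.0], [20.5, -0.0, 0.0], [21.0, -0.0, 0.0]]
"roll": [0.001, 0.0, 0.001, 0.0, 0.001]
```

Call:
{"op": "jog_arm", "data": {
  "hand": [0.2, 0.2, 0.2, 0.2, 0.2, 0.2, 1, 1, 1, 1, 1],
  "delta_pos": [
    [21, 0, 0],
    [21, 0, 0],
    [21, 0, 0],
    [21, 0, 0],
    [21, 0, 0],
    [0, 0, 0],
    [0, 0, 0],
    [0, 0, 0],
    [0, 0, 0],
    [0, 0, 0],
    [0, 0, 0]
  ],
  "roll": [0.001, 0, 0.001, 0, 0.001, 0, 0, 0, 0, 0, 0]
}}

```text
time_s: 14.4
ee_pos: [0.6883, -0.0159, 0.1955]
tcp_rot: [-1.253, 1.18, 1.251]
wrist_force: [-2.2, -5.0, 6.5]
grip_width: 0.0111
```

Run:
```python
from h import *
s=st(); print(yaw_now(s))
```

```text
t 14.4 tcp [ 0.6883 -0.0159  0.1955] F [-2.2 -5.   6.5] M [-0.72  0.38  0.07] g 0.0111
R [[0.002, -0.998, -0.059], [-0.0, -0.059, 0.998], [-1.0, -0.002, -0.0]] q [-0.32  0.52  0.35  1.64 -0.2   1.02  1.72]
1.6295829251574594
```

Call:
{"op": "jog_arm", "data": {
  "hand": [1, 1, 1],
  "delta_pos": [
    [0, 0, 0],
    [0, 0, 0],
    [0, 0, 0]
  ],
  "roll": [0.04, 0.04, 0]
}}

```text
time_s: 14.7
ee_pos: [0.6883, -0.0157, 0.1955]
tcp_rot: [-1.195, 1.219, 1.192]
wrist_force: [-1.8, -3.2, 7.1]
grip_width: 0.011
```

Run:
```python
from h import *
s=st(); print(yaw_now(s)); snap('wrist','w7.png')
```

```text
t 14.7 tcp [ 0.6883 -0.0157  0.1955] F [-1.8 -3.2  7.1] M [-0.82  0.44  1.27] g 0.011
R [[0.002, -1.0, 0.021], [-0.001, 0.021, 1.0], [-1.0, -0.002, -0.001]] q [-0.33  0.52  0.36  1.64 -0.21  1.02  1.65]
1.5495296780019712
```

View pics/w7.png

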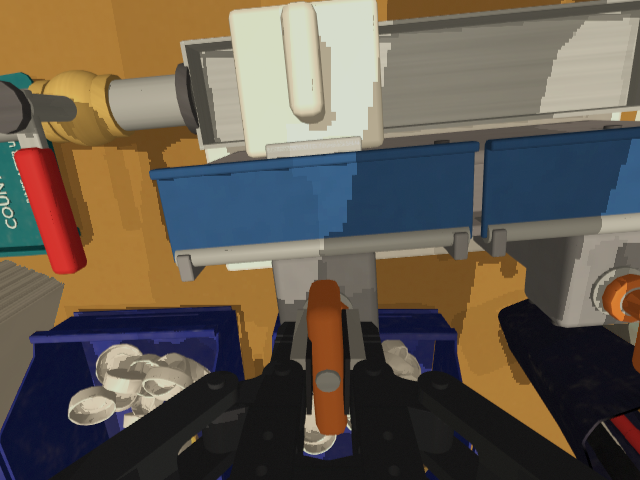

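Turning clockwise builds a moment of 1.27 N m, so that way is solid. Now the other way.

Call:
{"op": "jog_arm", "data": {
  "hand": [1, 1, 1, 1, 1],
  "delta_pos": [
    [0, 0, 0],
    [0, 0, 0],
    [0, 0, 0],
    [0, 0, 0],
    [0, 0, 0]
  ],
  "roll": [-0.04, -0.04, -0.06, -0.06, 0]
}}

```text
time_s: 15.25
ee_pos: [0.6884, -0.0163, 0.1958]
tcp_rot: [-1.342, 1.117, 1.339]
wrist_force: [-1.8, -4.4, 8.9]
grip_width: 0.0105
```

Run:
```python
from h import *
s=st(); print(yaw_now(s)); snap('wrist','w8.png')
```

```text
t 15.25 tcp [ 0.6884 -0.0163  0.1958] F [-1.8 -4.4  8.9] M [-1.06  0.49 -0.02] g 0.0105
R [[0.002, -0.984, -0.18], [-0.001, -0.18, 0.984], [-1.0, -0.002, -0.001]] q [-0.3   0.51  0.32  1.64 -0.18  1.02  1.83]
1.7513305698589328
```

View pics/w8.png

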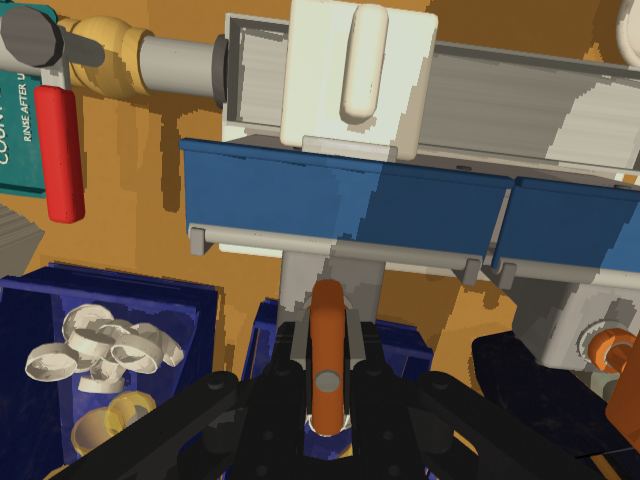

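It gives freely counter-clockwise (moment about 0), so the right knob has a normal thread. I'll carry on.

Call:
{"op": "jog_arm", "data": {
  "hand": [1, 1, 1, 1, 1, 1, 1, 1, 1, 1],
  "delta_pos": [
    [-0.3, 0, 0],
    [-0.3, 0, 0],
    [-0.2, 0, 0],
    [-0.3, 0, 0],
    [-0.2, 0, 0],
    [-0.3, 0, 0],
    [-0.2, 0, 0],
    [-0.3, 0, 0],
    [0, 0, 0],
    [0, 0, 0]
  ],
  "roll": [-0.1, -0.1, -0.1, -0.1, -0.1, -0.1, -0.1, -0.1, 0, 0]
}}

```text
time_s: 16.3
ee_pos: [0.6896, -0.0185, 0.198]
tcp_rot: [-1.889, 0.578, 1.878]
wrist_force: [7.3, -12.3, 2.1]
grip_width: 0.0106
```

Run:
```python
from h import *
s=st(); print(yaw_now(s)); snap('wrist','w9.png')
```

```text
t 16.3 tcp [ 0.6896 -0.0185  0.198 ] F [  7.3 -12.3   2.1] M [-2.92 -1.84  0.04] g 0.0106
R [[0.005, -0.56, -0.829], [-0.003, -0.829, 0.56], [-1.0, -0.0, -0.005]] q [-0.16  0.5   0.13  1.63 -0.07  1.02  2.54]
2.547712552470536
```

View pics/w9.png

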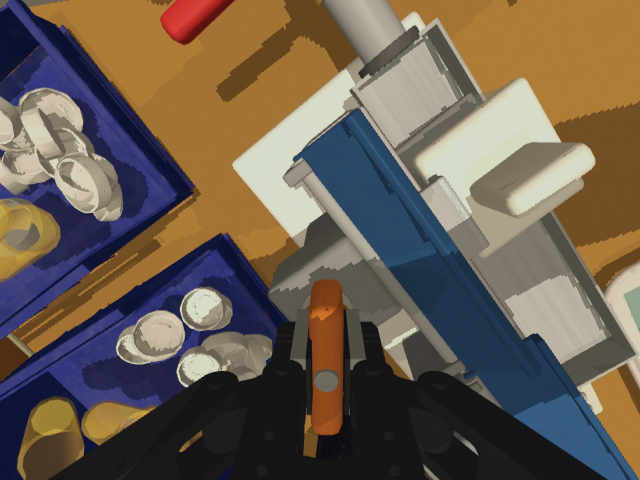

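Call:
{"op": "jog_arm", "data": {
  "hand": [0.2, 0.2, 0.2, 0.2, 0.2, 0.2, 0.2, 0.2, 0.2, 0.2, 0.2, 0.2, 0.2, 0.2, 0.2, 0.2],
  "delta_pos": [
    [0, 0, 0],
    [0, 0, 0],
    [-22, 0, 0],
    [-23, 0, 0],
    [0, 0, 0],
    [0, 0, 0],
    [0, 0, 0],
    [0, 0, 0],
    [0, 0, 0],
    [0, 0, 0],
    [0, 0, 0],
    [0, 0, 0],
    [0, 0, 0],
    [0, 0, 0],
    [0, 0, 0],
    [0, 0, 0]
  ],
  "roll": [0, 0, 0, 0, 0.13, 0.13, 0.13, 0.13, 0.13, 0.13, 0.13, 0.13, 0.13, 0.13, 0.13, 0.13]
}}

```text
time_s: 17.95
ee_pos: [0.6877, -0.0146, 0.2415]
tcp_rot: [-0.768, 1.431, 0.769]
wrist_force: [-0.3, 0.3, 0.5]
grip_width: 0.0341
```

Call:
{"op": "jog_arm", "data": {
  "hand": [0.2, 0.2, 0.2, 0.2, 0.2, 0.2, 0.2, 0.2, 0.2, 0.2, 0.2, 0.2, 0.2, 0.2],
  "delta_pos": [
    [0, 0, 0],
    [0, 0, 0],
    [0, 0, 0],
    [0, 0, 0],
    [0, 0, 0],
    [0, 0, 0],
    [0, 0, 0],
    [0, 0, 0],
    [0, 0, 0],
    [0, 0, 0],
    [0, 0, 0],
    [0, 0, 0],
    [0, 0, 0],
    [0, 0, 0]
  ],
  "roll": [0.13, 0.13, 0.13, 0.13, 0.13, 0.13, 0.13, 0.13, 0.13, 0.13, 0.13, 0.131, 0, 0]
}}

```text
time_s: 19.35
ee_pos: [0.6878, -0.0147, 0.2413]
tcp_rot: [0.444, 1.525, -0.444]
wrist_force: [0.2, 0.6, 0.2]
grip_width: 0.0344
```

Run:
```python
from h import *
s=st(); print(yaw_now(s)); w=snap('wrist','w10.png')
print(proj(w,F(.068,-.067,.049)))
plan(F(.068,-.067,.051),2.548-np.pi,g=0.2,step=25,q=0.5,s=s)
```

```text
t 19.35 tcp [ 0.6878 -0.0147  0.2413] F [0.2 0.6 0.2] M [-0.07 -0.04  0.02] g 0.0344
R [[-0.0, 0.537, 0.844], [0.0, 0.844, -0.537], [-1.0, -0.0, -0.0]] q [-0.64  0.59  0.86  1.62 -0.48  1.15 -0.24]
-0.566420071576221
[331.57427808 301.10744512]
n 2
"hand": [0.2, 0.2]
"delta_pos": [[22.0, -0.5, 0.5], [22.5, -1.0, 0.5]]
"roll": [0.014, 0.013]
```

View pics/w10.png

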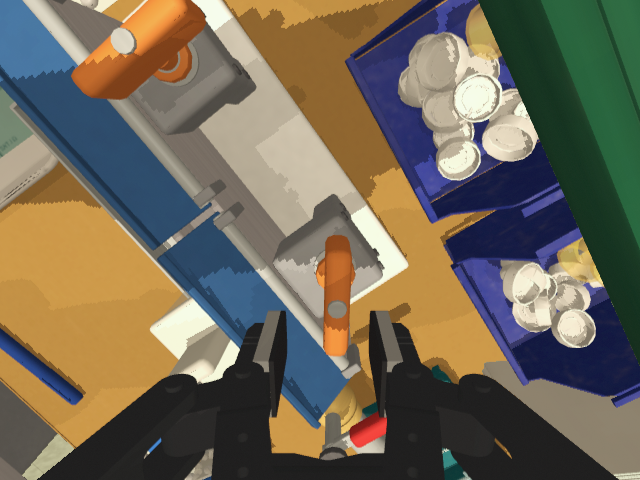

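The wing sits at (337,295), between the open fingers. I'll lower, grip and take the second stroke.

Call:
{"op": "jog_arm", "data": {
  "hand": [0.2, 0.2, 0.2, 1, 1, 1, 1, 1, 1, 1, 1, 1, 1, 1, 1, 1, 1],
  "delta_pos": [
    [22, -1, 1],
    [22, -1, 0],
    [0, 0, 0],
    [0, 0, 0],
    [0, 0, 0],
    [0, 0, 0],
    [0, 0, 0],
    [-0.3, 0, 0],
    [-0.2, 0, 0],
    [-0.3, 0, 0],
    [-0.2, 0, 0],
    [-0.3, 0, 0],
    [-0.2, 0, 0],
    [-0.3, 0, 0],
    [-0.3, 0, 0],
    [-0.3, 0, 0],
    [0, 0, 0]
  ],
  "roll": [0.014, 0.013, 0, 0, 0, 0, 0, -0.1, -0.1, -0.1, -0.1, -0.1, -0.1, -0.1, -0.1, -0.1, 0]
}}

```text
time_s: 21.1
ee_pos: [0.6916, -0.0194, 0.2016]
tcp_rot: [-0.243, 1.548, 0.236]
wrist_force: [29.4, -8.8, -22.9]
grip_width: 0.011
```

Run:
```python
from h import *
s=st(); print(yaw_now(s)); w=snap('wrist','w11.png')
```

```text
t 21.1 tcp [ 0.6916 -0.0194  0.2016] F [ 29.4  -8.8 -22.9] M [-2.03 -6.67  0.  ] g 0.011
R [[0.01, -0.301, 0.954], [-0.003, 0.954, 0.301], [-1.0, -0.006, 0.009]] q [-0.49  0.56  0.61  1.65 -0.36  1.04  0.54]
0.30597292312599167
```

View pics/w11.png

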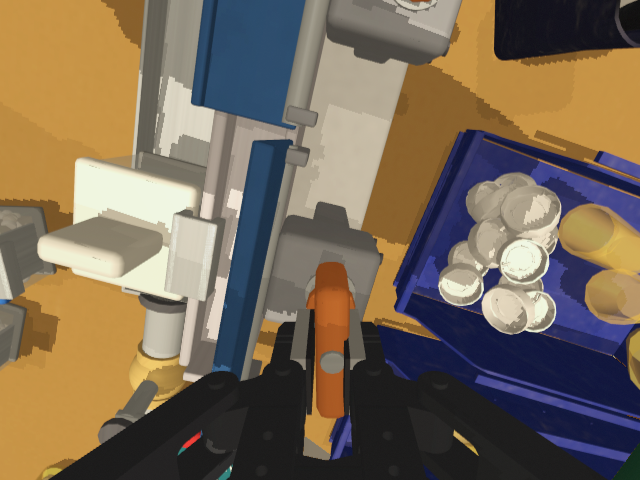

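Call:
{"op": "jog_arm", "data": {
  "hand": [1, 1, 1, 1, 1],
  "delta_pos": [
    [1, -3, 2],
    [0, 0, 0],
    [0, 0, 0],
    [0, 0, 0],
    [0, 0, 0]
  ],
  "roll": [0, -0.08, -0.08, -0.08, 0]
}}

```text
time_s: 21.65
ee_pos: [0.6932, -0.0197, 0.2015]
tcp_rot: [-0.428, 1.521, 0.426]
wrist_force: [13.8, 2.2, -1.6]
grip_width: 0.0107
```

Run:
```python
from h import *
s=st(); print(yaw_now(s)-(np.pi/2+YAW)+np.pi); w=snap('wrist','w12.png'); snap('side','d12.png'); snap('scene','s12.png')
```

```text
t 21.65 tcp [ 0.6932 -0.0197  0.2015] F [13.8  2.2 -1.6] M [ 0.24 -2.8  -0.82] g 0.0107
R [[0.007, -0.519, 0.855], [0.001, 0.855, 0.519], [-1.0, -0.003, 0.006]] q [-0.45  0.55  0.55  1.64 -0.32  1.04  0.75]
2.0582885665780477
```

View pics/w12.png

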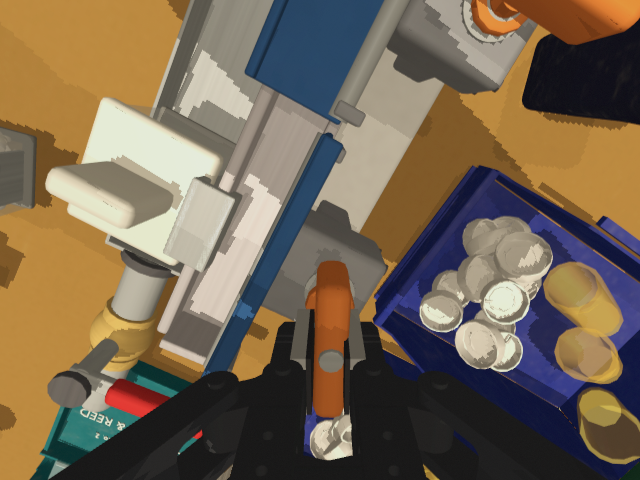

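Run:
```python
from h import *
s=dict(telemetry.sense()); s['ee_pos']=np.array([.6925,-.0193,.30])
plan(F(.070,.067,.154),np.pi/2+YAW,g=0.2,s=s)
```

```text
n 8
"hand": [0.2, 0.2, 0.2, 0.2, 0.2, 0.2, 0.2, 0.2]
"delta_pos": [[0.0, 15.0, 8.0], [0.0, 14.0, 10.0], [0.0, 13.0, 11.0], [0.0, 11.0, 13.0], [0.0, 9.0, 15.0], [0.0, 7.0, 16.0], [0.0, 5.0, 16.0], [0.0, 3.0, 17.0]]
"roll": [-0.136, -0.136, -0.136, -0.136, -0.136, -0.135, -0.136, -0.135]
```

Call:
{"op": "jog_arm", "data": {
  "hand": [0.2, 0.2, 0.2, 0.2, 0.2, 0.2, 0.2, 0.2, 0.2, 0.2, 0.2, 0.2, 0.2, 0.2, 0.2, 0.2],
  "delta_pos": [
    [0, 0, 0],
    [0, 0, 0],
    [-25, 0, 0],
    [-25, 0, 0],
    [-25, 0, 0],
    [-23, 0, 0],
    [0, 15, 8],
    [0, 14, 10],
    [0, 13, 11],
    [0, 11, 13],
    [0, 9, 15],
    [0, 7, 16],
    [0, 5, 16],
    [0, 3, 17],
    [0, 0, 0],
    [0, 0, 0]
  ],
  "roll": [0, 0, 0, 0, 0, 0, -0.136, -0.136, -0.136, -0.136, -0.136, -0.135, -0.136, -0.135, 0, 0]
}}

```text
time_s: 23.4
ee_pos: [0.68, 0.1166, 0.2973]
tcp_rot: [-1.25, 1.183, 1.249]
wrist_force: [0.3, 0.1, -0.2]
grip_width: 0.0341
```

Run:
```python
from h import *
s=st(); print(yaw_now(s)); w=snap('wrist','w13.png')
print(blobs(w,'orange',(0,0,640,480))[0][:3],proj(w,F(.070,.067,.044)),proj(w,F(.041,.067,.056)),proj(w,F(.095,.067,.056)))
```

```text
t 23.4 tcp [0.68   0.1166 0.2973] F [ 0.3  0.1 -0.2] M [0.   0.01 0.01] g 0.0341
R [[0.0, -0.999, -0.055], [-0.0, -0.055, 0.999], [-1.0, -0.0, -0.0]] q [-0.5   0.43  0.33  1.53 -0.14  1.2   1.48]
1.6255727619371665
[(1480, [329.2, 263.6], [314, 226, 31, 82]), (1080, [117.2, 261.1], [64, 237, 90, 58]), (128, [88.3, 288.2], [72, 282, 33, 14])] [330.36093762 263.47762504] [330.41657267 223.79635906] [330.52221164 308.17930114]
```

View pics/w13.png

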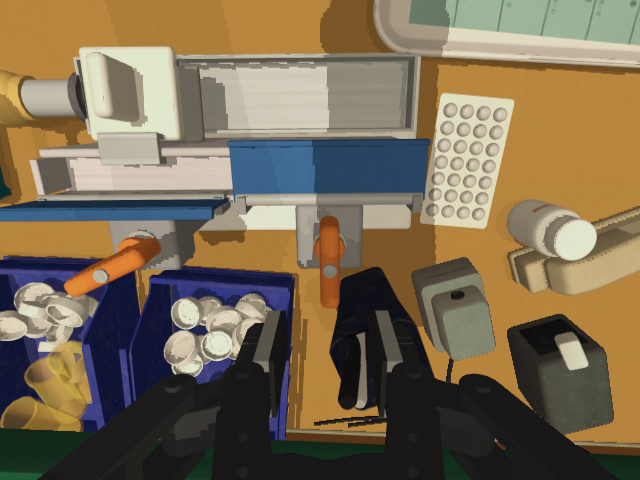

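```bash
python3 - <<'E'
from h import *
a,b=pickle.load(open('ab.pkl','rb'))
for ps,pd in (((296,184),(349,177)),((288.4,190),(342,181)),((283,182.5),(339,181))): print(tri([(a,ps),(b,pd)]))
s=telemetry.sense()
plan(F(.070,.067,.049),np.pi/2+YAW,g=0.2,step=25,q=0.5)
E
python3 -c "
import cv2;i=cv2.imread('pics/d12.png')
cv2.imwrite('pics/d12z.png',cv2.resize(i[150:280,270:400],None,fx=4.5,fy=4.5,interpolation=cv2.INTER_CUBIC))"
```

```text
(array([0.82602001, 0.16890081, 0.17598816]), [np.float64(0.6402616197450823), np.float64(0.5315291822408437)])
(array([0.80385388, 0.18014372, 0.16056971]), [np.float64(0.48492273312349715), np.float64(0.39908349154521555)])
(array([0.77339673, 0.16712246, 0.1878377 ]), [np.float64(2.760657827768362), np.float64(2.2559575481710703)])
n 5
"hand": [0.2, 0.2, 0.2, 0.2, 0.2]
"delta_pos": [[20.5, -0.5, 0.5], [20.5, -0.5, 0.5], [20.5, -0.5, 0.0], [20.5, -0.5, 0.5], [20.0, -0.0, 0.0]]
"roll": [-0.001, -0.001, -0.001, -0.001, -0.0]
```

View pics/d12z.png

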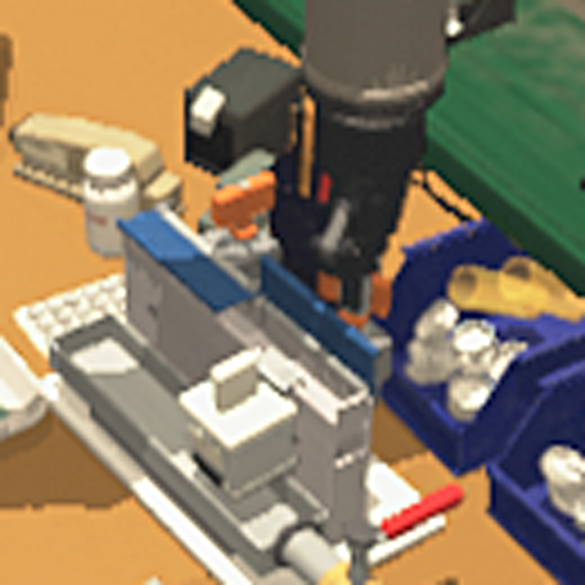

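The pens end below z = 0.19 and beyond x = 0.77, so they're clear. The right cover stands upright. Now I grip the left knob and feel it.

Call:
{"op": "jog_arm", "data": {
  "hand": [0.2, 0.2, 0.2, 0.2, 0.2, 0.2, 1, 1, 1, 1, 1, 1, 1, 1],
  "delta_pos": [
    [20, -0.5, 0.5],
    [20, -0.5, 0.5],
    [20, -0.5, 0],
    [20, -0.5, 0.5],
    [22, 0, 0],
    [0, 0, 0],
    [0, 0, 0],
    [0, 0, 0],
    [0, 0, 0],
    [0, 0, 0],
    [0, 0, 0],
    [0, 0, 0],
    [0, 0, 0],
    [0, 0, 0]
  ],
  "roll": [-0.001, -0.001, -0.001, 0, 0, 0, 0, 0, 0, 0, 0, 0.04, 0.04, 0]
}}

```text
time_s: 24.85
ee_pos: [0.6825, 0.1181, 0.1962]
tcp_rot: [-1.194, 1.218, 1.192]
wrist_force: [-2.0, -4.2, 9.2]
grip_width: 0.0108
```

Run:
```python
from h import *
s=st(); print(yaw_now(s)); snap('wrist','w14.png')
```

```text
t 24.85 tcp [0.6825 0.1181 0.1962] F [-2.  -4.2  9.2] M [-0.91  0.39  0.03] g 0.0108
R [[0.002, -1.0, 0.022], [-0.0, 0.022, 1.0], [-1.0, -0.002, 0.0]] q [-0.49  0.52  0.32  1.63 -0.19  1.02  1.44]
1.54884681108782
```

View pics/w14.png

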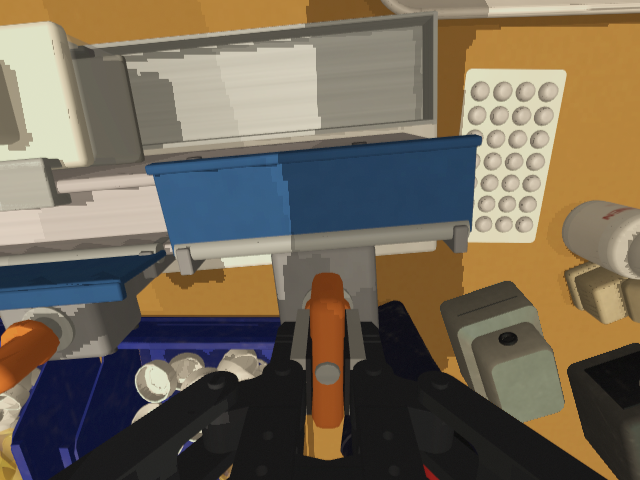

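The clockwise turn meets no moment, so the left knob has a reverse thread. Continuing clockwise.

Call:
{"op": "jog_arm", "data": {
  "hand": [1, 1, 1, 1, 1, 1, 1, 1, 1, 1, 1],
  "delta_pos": [
    [-0.2, 0, 0],
    [-0.2, 0, 0],
    [-0.3, 0, 0],
    [-0.2, 0, 0],
    [-0.3, 0, 0],
    [-0.2, 0, 0],
    [-0.3, 0, 0],
    [-0.2, 0, 0],
    [-0.3, 0, 0],
    [-0.2, 0, 0],
    [0, 0, 0]
  ],
  "roll": [0.1, 0.1, 0.1, 0.1, 0.1, 0.1, 0.1, 0.1, 0.1, 0.1, 0]
}}

```text
time_s: 26.0
ee_pos: [0.6829, 0.1189, 0.1987]
tcp_rot: [-0.429, 1.525, 0.428]
wrist_force: [-0.1, -1.5, 9.1]
grip_width: 0.011
```

Run:
```python
from h import *
s=st(); print(yaw_now(s)-1.629)
```

```text
t 26.0 tcp [0.6829 0.1189 0.1987] F [-0.1 -1.5  9.1] M [-0.3  -0.19 -0.04] g 0.011
R [[0.003, -0.52, 0.854], [0.001, 0.854, 0.52], [-1.0, -0.001, 0.003]] q [-0.66  0.56  0.56  1.64 -0.33  1.04  0.56]
-1.0817992486146557
```

Low forces, well centred. Now the rest of the turn, up to the stop.

Call:
{"op": "jog_arm", "data": {
  "hand": [1, 1, 1, 1, 1, 1, 1, 1, 1, 1, 1, 1],
  "delta_pos": [
    [-0.2, 0, 0],
    [-0.3, 0, 0],
    [-0.2, 0, 0],
    [-0.3, 0, 0],
    [-0.2, 0, 0],
    [-0.3, 0, 0],
    [-0.2, 0, 0],
    [-0.3, 0, 0],
    [-0.2, 0, 0],
    [0, 0, 0],
    [0, 0, 0],
    [0, 0, 0]
  ],
  "roll": [0.1, 0.1, 0.1, 0.1, 0.1, 0.1, 0.1, 0.1, 0.1, 0.05, 0.02, 0]
}}

```text
time_s: 27.2
ee_pos: [0.6836, 0.119, 0.2011]
tcp_rot: [0.329, 1.541, -0.327]
wrist_force: [6.5, -1.3, 8.0]
grip_width: 0.0112
```

Run:
```python
from h import *
s=st(); print(yaw_now(s)-1.629); snap('wrist','w15.png')
```

```text
t 27.2 tcp [0.6836 0.119  0.2011] F [ 6.5 -1.3  8. ] M [-0.36 -1.41  0.83] g 0.0112
R [[0.004, 0.407, 0.914], [0.0, 0.914, -0.407], [-1.0, 0.002, 0.004]] q [-0.8   0.63  0.81  1.64 -0.5   1.08 -0.27]
-2.0476641922034373
```

View pics/w15.png

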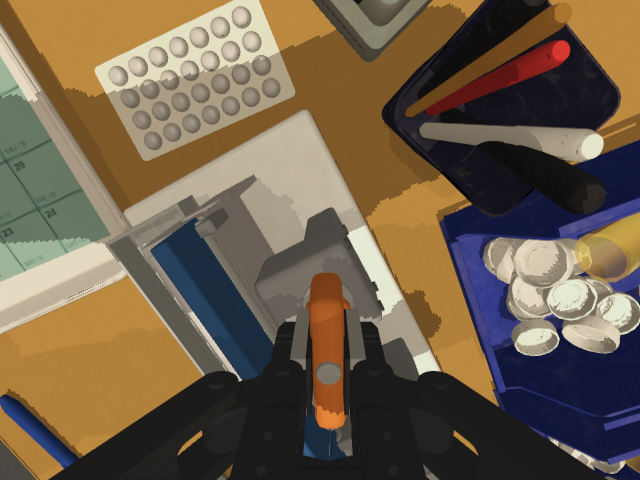

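Run:
```python
from h import *
a,b=pickle.load(open('ab.pkl','rb')); w6=pickle.load(open('w6.pkl','rb'))
print(inF(at_z(w6,(324,80),.176)), inF(at_z(w6,(324,52),.178)), inF(at_z(w6,(324,112),.178)))
s=dict(telemetry.sense()); s['ee_pos']=np.array([.6835,.119,.30])
plan(F(-.034,-.070,.154),np.pi/2+YAW,g=-0.2,s=s)
```

```text
[-0.03694632 -0.06789044  0.03      ] [-0.0511953  -0.06791699  0.032     ] [-0.01954241 -0.06781687  0.032     ]
n 15
"hand": [-0.2, -0.2, -0.2, -0.2, -0.2, -0.2, -0.2, -0.2, -0.2, -0.2, -0.2, -0.2, -0.2, -0.2, -0.2]
"delta_pos": [[0.0, -11.0, -2.0], [0.0, -11.0, -4.0], [0.0, -10.0, -5.0], [0.0, -10.0, -6.0], [0.0, -9.0, -8.0], [0.0, -8.0, -9.0], [0.0, -6.0, -10.0], [0.0, -5.0, -10.0], [0.0, -4.0, -11.0], [0.0, -2.0, -11.0], [0.0, -0.0, -12.0], [0.0, 1.0, -12.0], [0.0, 3.0, -11.0], [0.0, 4.0, -11.0], [0.0, 6.0, -10.0]]
"roll": [-0.136, -0.136, -0.137, -0.136, -0.137, -0.136, -0.137, -0.136, -0.137, -0.136, -0.137, -0.136, -0.137, -0.136, -0.137]
```

Call:
{"op": "jog_arm", "data": {
  "hand": [0.2, 0.2, 0.2, 0.2, 0.2, 0.2],
  "delta_pos": [
    [0, 0, 0],
    [0, 0, 0],
    [-25, 0, 0],
    [-25, 0, 0],
    [-25, 0, 0],
    [-24, 0, 0]
  ],
  "roll": [0, 0, 0, 0, 0, 0]
}}

```text
time_s: 27.85
ee_pos: [0.6816, 0.1188, 0.2994]
tcp_rot: [0.329, 1.546, -0.329]
wrist_force: [1.4, -0.7, 1.1]
grip_width: 0.0345
```

Call:
{"op": "jog_arm", "data": {
  "hand": [-0.2, -0.2, -0.2, -0.2, -0.2, -0.2, -0.2, -0.2, -0.2, -0.2, -0.2, -0.2, -0.2, -0.2, -0.2, -0.2, -0.2],
  "delta_pos": [
    [0, -11, -2],
    [0, -11, -4],
    [0, -10, -5],
    [0, -10, -6],
    [0, -9, -8],
    [0, -8, -9],
    [0, -6, -10],
    [0, -5, -10],
    [0, -4, -11],
    [0, -2, -11],
    [0, 0, -12],
    [0, 1, -12],
    [0, 3, -11],
    [0, 4, -11],
    [0, 6, -10],
    [0, 0, 0],
    [0, 0, 0]
  ],
  "roll": [-0.136, -0.136, -0.137, -0.136, -0.137, -0.136, -0.137, -0.136, -0.137, -0.136, -0.137, -0.136, -0.137, -0.136, -0.137, 0, 0]
}}

```text
time_s: 29.55
ee_pos: [0.5844, -0.0255, 0.2985]
tcp_rot: [-1.247, 1.184, 1.248]
wrist_force: [0.9, 0.4, 0.0]
grip_width: 0.0512
```

Run:
```python
from h import *
s=st(); print(yaw_now(s)); w=snap('wrist','w16.png'); a=snap('scene','s16.png'); b=snap('side','d16.png'); pickle.dump((w,a,b),open('w16.pkl','wb'))
print(proj(w,F(-.034,-.068,.014)),proj(w,F(-.052,-.068,.032)),proj(w,F(-.016,-.068,.032)),proj(w,F(-.02,-.068,.014)))
for t in ['empty_1_grip','full_1_grip','full_1_hook','wash_pan','vial_a','card']:
    print(t,[[(np.round(d['point'],1).tolist(),round(d['score'],2)) for d in vision.landmark_of(p,t)] for p in (w,a,b)])
```

```text
t 29.55 tcp [ 0.5844 -0.0255  0.2985] F [0.9 0.4 0. ] M [ 0.02 -0.01 -0.02] g 0.0512
R [[0.0, -0.999, -0.052], [0.0, -0.052, 0.999], [-1.0, -0.0, 0.0]] q [-0.47  0.26  0.49  1.78 -0.13  1.13  1.69]
1.6232381086524088
[331.78764709 247.05907766] [332.00238172 229.50600553] [332.11371533 280.89839893] [331.83200899 265.62783601]
empty_1_grip [[([333.6, 246.8], 0.58)], [([302.5, 228.8], 0.84)], [([320.4, 232.6], 0.89), ([366.8, 264.3], 0.25)]]
full_1_grip [[([215.5, 30.1], 0.96)], [([299.6, 291.2], 0.63), ([285.5, 224.3], 0.55)], [([302.0, 289.2], 0.93)]]
full_1_hook [[([236.5, 79.1], 0.59)], [([303.6, 289.8], 0.63)], [([304.1, 285.5], 0.81)]]
wash_pan [[([167.7, 298.7], 0.25)], [([288.9, 274.7], 0.72), ([156.7, 266.4], 0.59)], [([231.2, 229.1], 0.58)]]
vial_a [[], [([419.2, 350.2], 0.92), ([355.2, 317.0], 0.73), ([438.6, 371.2], 0.68)], [([367.6, 377.2], 0.69), ([364.9, 358.9], 0.59)]]
card [[([570.9, 253.2], 0.7), ([418.6, 284.2], 0.55), ([37.5, 24.1], 0.28)], [([229.1, 250.5], 0.55)], [([294.6, 220.9], 0.6)]]
```

View pics/w16.png

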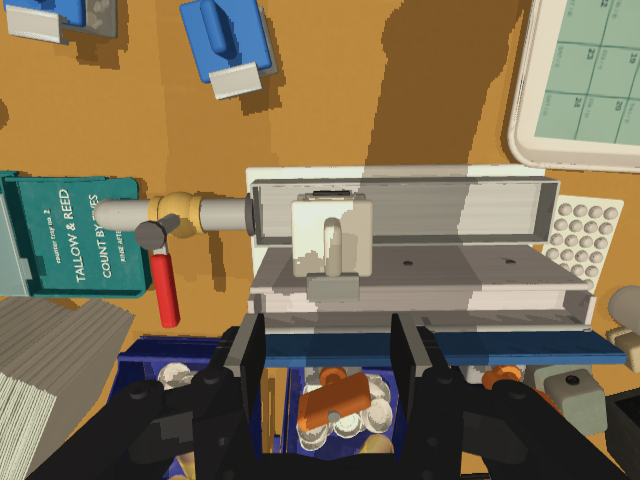

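The picture shows both covers upright at the back, the empty's tab at (333,245), and the fulls at (60,15) and (225,40). I'll descend onto the empty's tab.

Run:
```python
from h import *
s=st()
plan(F(-.034,-.068,.020),np.pi/2+YAW,g=-0.2,step=33,q=0.5)
```

```text
t 30.6 tcp [ 0.5843 -0.0258  0.2984] F [ 0.4  1.5 -0.2] M [-0.    0.01  0.02] g 0.0511
R [[0.0, -0.998, -0.057], [-0.0, -0.057, 0.998], [-1.0, -0.0, -0.0]] q [-0.47  0.26  0.49  1.78 -0.13  1.13  1.69]
n 5
"hand": [-0.2, -0.2, -0.2, -0.2, -0.2]
"delta_pos": [[26.5, -0.5, 0.5], [26.5, -0.5, 0.5], [26.5, -0.5, 0.5], [26.5, -0.0, 0.5], [26.5, -0.5, 0.5]]
"roll": [-0.0, -0.0, -0.0, -0.0, -0.001]
```

Call:
{"op": "jog_arm", "data": {
  "hand": [-0.2, -0.2, -0.2, -0.2, -0.2, -0.2, 1, 1, 1, 1, 1, 1],
  "delta_pos": [
    [26.5, -0.5, 0.5],
    [26.5, -0.5, 0.5],
    [26.5, -0.5, 0.5],
    [26.5, 0, 0.5],
    [26.5, -0.5, 0.5],
    [0, 0, 0],
    [0, 0, 0],
    [0, 0, 0],
    [0, 0, 0],
    [0, 0, 0],
    [0, 0, 0],
    [0, 0, 0]
  ],
  "roll": [0, 0, 0, 0, 0, 0, 0, 0, 0, 0, 0, 0]
}}

```text
time_s: 31.8
ee_pos: [0.5869, -0.0233, 0.1673]
tcp_rot: [-1.252, 1.18, 1.25]
wrist_force: [-0.9, -0.6, 8.4]
grip_width: 0.0109
```

Run:
```python
from h import *
s=st()
```

```text
t 31.8 tcp [ 0.5869 -0.0233  0.1673] F [-0.9 -0.6  8.4] M [-0.24  0.24  0.05] g 0.0109
R [[0.002, -0.998, -0.057], [0.0, -0.057, 0.998], [-1.0, -0.002, 0.0]] q [-0.42  0.4   0.44  1.91 -0.22  0.88  1.76]
```

Call:
{"op": "jog_arm", "data": {
  "hand": [1, 1, 1, 1, 1, 1, 1, 1],
  "delta_pos": [
    [-5, 0, 0],
    [-8, 0, 0],
    [-10, 0, 0],
    [-20, 0, 0],
    [-30, 0, 0],
    [-30, 0, 0],
    [0, 0, 0],
    [0, 0, 0]
  ],
  "roll": [0, 0, 0, 0, 0, 0, 0, 0]
}}

```text
time_s: 32.6
ee_pos: [0.5863, -0.0231, 0.2699]
tcp_rot: [-1.252, 1.18, 1.25]
wrist_force: [-0.5, -0.1, -1.7]
grip_width: 0.0112
```

Run:
```python
from h import *
s=st(); a=snap('scene','s17.png');w=snap('wrist','w17.png')
print([[(np.round(d['point'],1).tolist(),round(d['score'],2)) for d in vision.landmark_of(a,t)] for t in ('wash_pan','full_1_grip')])
```

```text
t 32.6 tcp [ 0.5863 -0.0231  0.2699] F [-0.5 -0.1 -1.7] M [ 0.01  0.05 -0.  ] g 0.0112
R [[0.001, -0.998, -0.057], [0.001, -0.057, 0.998], [-1.0, -0.001, 0.0]] q [-0.46  0.29  0.48  1.81 -0.15  1.08  1.7 ]
[[([157.6, 268.7], 0.62), ([282.8, 194.8], 0.61), ([301.9, 187.1], 0.32)], [([299.1, 292.2], 0.94), ([418.8, 353.8], 0.55)]]
```

View pics/s17.png

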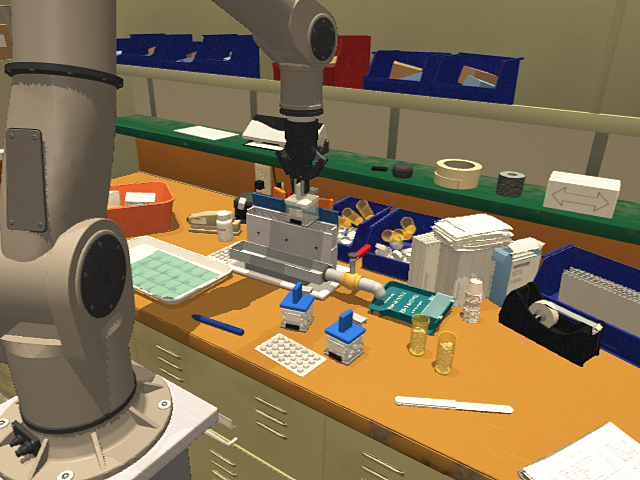

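View pics/w17.png

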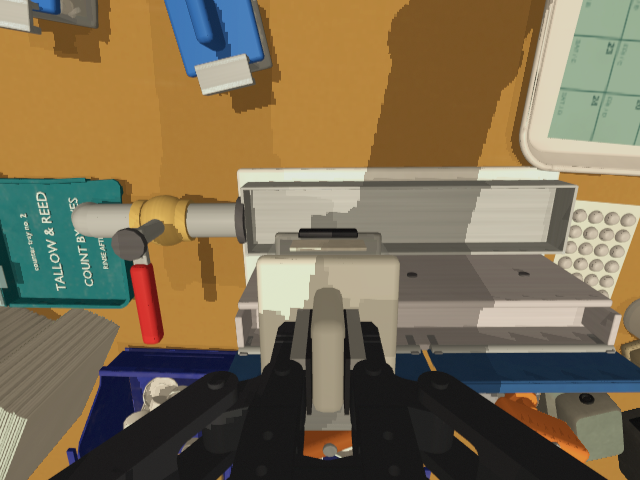

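Run:
```python
from h import *
w,a,b=pickle.load(open('w16.pkl','rb'))
a2=vision.grab_frame('scene')
for p,px in ((a,(156.7,266.4)),(a2,(157.6,268.7)),(b,(231.2,229.1)),(b,(233.6,226))): print(at_z(p,px,0))
im=b['frame'][170:280,170:300,::-1]; cv2.imwrite('pics/d16z.png',cv2.resize(im,None,fx=5,fy=5,interpolation=cv2.INTER_CUBIC))
for t in ('wash_pan',):
    for p in (a,b):
        for d in vision.masks_of(p,t): 
            m=d['region'].astype(np.uint8); r=cv2.minAreaRect(np.argwhere(m)[:,::-1].astype(np.float32)); print(d['score'],m.sum(),np.round(cv2.boxPoints(r)).tolist())
```

```text
[0.44444085 0.35895443 0.        ]
[0.43684351 0.3461467  0.        ]
[0.41716469 0.32884532 0.        ]
[0.43207286 0.34039593 0.        ]Traceback (most recent call last):
  File "<stdin>", line 8, in <module>
ValueError: only the last four pictures can be asked about
```

View pics/d16z.png

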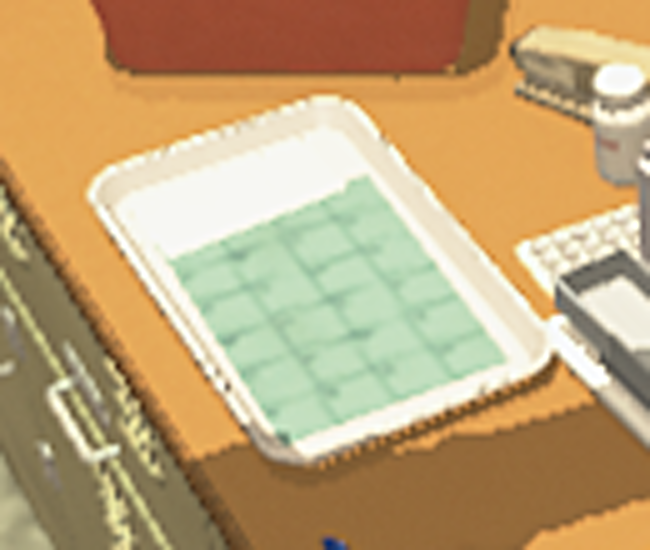

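Run:
```python
from h import *
w,a,b=pickle.load(open('w16.pkl','rb'))
C=[at_z(b,c,.022) for c in ((187.6,208),(238,189),(281,239),(227,262))]
for c in C: print(np.round(c,3))
print(np.mean(C,0),[np.linalg.norm(C[i]-C[(i+1)%4]) for i in range(4)])
w1=pickle.load(open('w1.pkl','rb'))
```

```text
[0.319 0.504 0.022]
[0.534 0.516 0.022]
[0.536 0.162 0.022]
[0.327 0.156 0.022]
[0.42895104 0.33460695 0.022     ] [np.float64(0.21562829145150836), np.float64(0.3535207443266947), np.float64(0.20972129356506872), np.float64(0.3482213189830652)]
```

Run:
```python
from h import *
s=st()
plan([0.435,0.275,0.22],np.pi/2,g=1,step=35)
```

```text
t 32.85 tcp [ 0.5858 -0.0232  0.2682] F [ 0.2 -0.8 -0.1] M [ 0.07  0.01 -0.01] g 0.0112
R [[-0.001, -0.998, -0.057], [-0.0, -0.057, 0.998], [-1.0, 0.001, -0.0]] q [-0.46  0.29  0.48  1.81 -0.15  1.08  1.7 ]
n 10
"hand": [1, 1, 1, 1, 1, 1, 1, 1, 1, 1]
"delta_pos": [[5.0, 13.0, 31.0], [5.0, 14.0, 31.0], [5.0, 14.0, 30.0], [5.0, 14.0, 30.0], [5.0, 14.0, 30.0], [5.0, 14.0, 30.0], [5.0, 14.0, 30.0], [4.0, 15.0, 30.0], [5.0, 15.0, 30.0], [4.0, 15.0, 31.0]]
"roll": [0.006, 0.006, 0.006, 0.006, 0.006, 0.005, 0.006, 0.005, 0.006, 0.005]
```

Call:
{"op": "jog_arm", "data": {
  "hand": [1, 1, 1, 1, 1, 1, 1, 1, 1, 1, 1, 1],
  "delta_pos": [
    [5, 13, 31],
    [5, 14, 31],
    [5, 14, 30],
    [5, 14, 30],
    [5, 14, 30],
    [5, 14, 30],
    [5, 14, 30],
    [4, 15, 30],
    [5, 15, 30],
    [4, 15, 31],
    [0, 0, 0],
    [0, 0, 0]
  ],
  "roll": [0.006, 0.006, 0.006, 0.006, 0.006, 0.005, 0.006, 0.005, 0.006, 0.005, 0, 0]
}}

```text
time_s: 34.05
ee_pos: [0.4345, 0.2756, 0.2204]
tcp_rot: [-1.211, 1.21, 1.211]
wrist_force: [-0.7, -0.2, -0.8]
grip_width: 0.0109
```

Run:
```python
from h import *
s=st(); a=snap('wrist','w18.png'); print(proj(a,[.43,.335,.002]))
```

```text
t 34.05 tcp [0.4345 0.2756 0.2204] F [-0.7 -0.2 -0.8] M [-0.06  0.02  0.01] g 0.0109
R [[-0.001, -1.0, -0.002], [-0.001, -0.002, 1.0], [-1.0, 0.001, -0.001]] q [-0.95  0.2   0.3   2.01 -0.07  0.94  0.96]
[395.49917457 212.02468506]
```

View pics/w18.png

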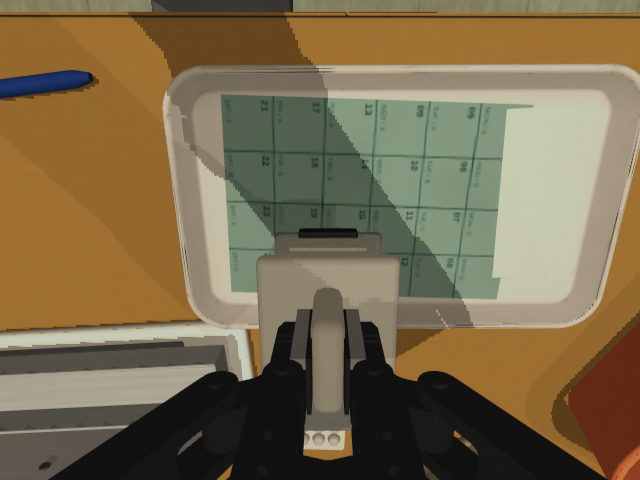

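Call:
{"op": "jog_arm", "data": {
  "hand": [1, 1, 1, 1, 1, 1, 1, 1],
  "delta_pos": [
    [30, 0, 0],
    [30, 0, 0],
    [30, 0, 0],
    [20, 0, 0],
    [10, 0, 0],
    [4, 0, 0],
    [0, 0, 0],
    [0, 0, 0]
  ],
  "roll": [0, 0, 0, 0, 0, 0, 0, 0]
}}

```text
time_s: 34.9
ee_pos: [0.4355, 0.2754, 0.0977]
tcp_rot: [-1.209, 1.208, 1.209]
wrist_force: [-0.0, -1.0, -0.8]
grip_width: 0.0112
```

Call:
{"op": "jog_arm", "data": {
  "hand": [1, 1],
  "delta_pos": [
    [2, 0, 0],
    [0, 0, 0]
  ],
  "roll": [0, 0]
}}

```text
time_s: 35.1
ee_pos: [0.4362, 0.2759, 0.0964]
tcp_rot: [-1.209, 1.206, 1.208]
wrist_force: [-0.5, -1.0, 16.5]
grip_width: 0.0112
```

Run:
```python
from h import *
s=dict(telemetry.sense()); s['ee_pos']=np.array([.436,.276,.236])
plan([0.45,-0.12,0.33],np.pi/2,g=0.2,step=42,s=s)
```

```text
n 10
"hand": [0.2, 0.2, 0.2, 0.2, 0.2, 0.2, 0.2, 0.2, 0.2, 0.2]
"delta_pos": [[-9.0, -1.0, -40.0], [-9.0, -1.0, -40.0], [-10.0, -2.0, -39.0], [-9.0, -1.0, -40.0], [-10.0, -2.0, -39.0], [-9.0, -1.0, -40.0], [-10.0, -2.0, -39.0], [-9.0, -1.0, -40.0], [-10.0, -2.0, -39.0], [-9.0, -1.0, -40.0]]
"roll": [-0.0, -0.0, -0.0, -0.0, -0.0, -0.0, -0.0, -0.0, -0.0, -0.0]
```

Call:
{"op": "jog_arm", "data": {
  "hand": [0.2, 0.2, 0.2, 0.2, 0.2, 0.2, 0.2, 0.2, 0.2, 0.2, 0.2, 0.2, 0.2, 0.2, 0.2, 0.2, 0.2, 0.2, 0.2],
  "delta_pos": [
    [0, 0, 0],
    [0, 0, 0],
    [0, 0, 0],
    [-20, 0, 0],
    [-40, 0, 0],
    [-40, 0, 0],
    [-40, 0, 0],
    [-9, -1, -40],
    [-9, -1, -40],
    [-10, -2, -39],
    [-9, -1, -40],
    [-10, -2, -39],
    [-9, -1, -40],
    [-10, -2, -39],
    [-9, -1, -40],
    [-10, -2, -39],
    [-9, -1, -40],
    [0, 0, 0],
    [0, 0, 0]
  ],
  "roll": [0, 0, 0, 0, 0, 0, 0, 0, 0, 0, 0, 0, 0, 0, 0, 0, 0, 0, 0]
}}

```text
time_s: 37.0
ee_pos: [0.4489, -0.1212, 0.329]
tcp_rot: [-1.208, 1.21, 1.208]
wrist_force: [0.6, 0.4, -0.1]
grip_width: 0.0343
```

Run:
```python
from h import *
s=st(); w=snap('wrist','w19.png'); b=snap('side','d19.png');a=snap('scene','s19.png')
pickle.dump((w,a,b),open('w19.pkl','wb'))
for t in ('full_1_grip','full_1_hook','empty_1_grip'):
  for n,p in (('w',w),('a',a),('b',b)):
    print(t,n,[(np.round(d['point'],1).tolist(),round(d['score'],2)) for d in vision.landmark_of(p,t)])
```

```text
t 37.0 tcp [ 0.4489 -0.1212  0.329 ] F [ 0.6  0.4 -0.1] M [ 0.09 -0.01 -0.09] g 0.0343
R [[0.0, -1.0, 0.002], [0.0, 0.002, 1.0], [-1.0, -0.0, 0.0]] q [-0.56 -0.03  0.68  1.99  0.02  1.17  1.69]
full_1_grip w [([329.3, 200.3], 0.81)]
full_1_grip a [([298.4, 291.8], 0.91)]
full_1_grip b [([299.7, 285.9], 0.86)]
full_1_hook w [([337.9, 231.4], 0.73)]
full_1_hook a [([302.0, 287.4], 0.96), ([356.7, 314.4], 0.48)]
full_1_hook b [([304.7, 283.0], 0.94)]
empty_1_grip w []
empty_1_grip a [([173.2, 245.6], 0.81)]
empty_1_grip b [([243.6, 213.9], 0.65)]
```

View pics/w19.png

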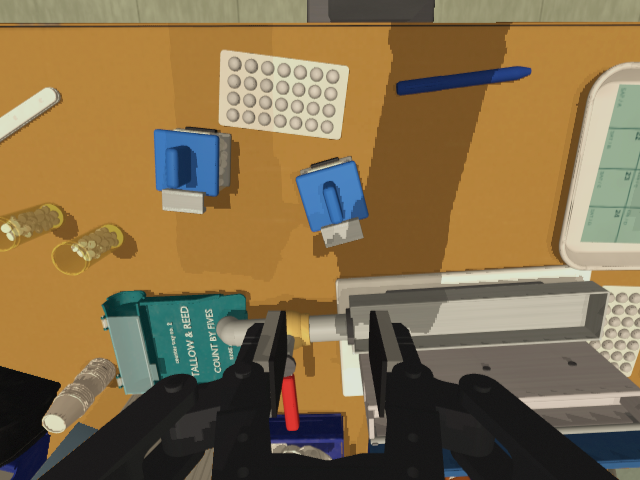

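View pics/d19.png

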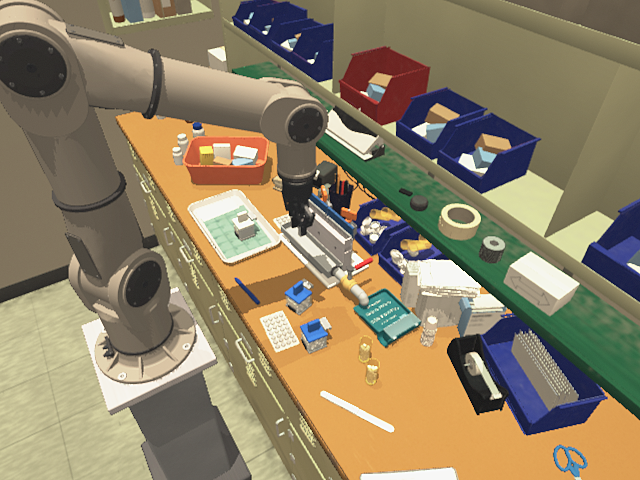

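Run:
```python
from h import *
w,a,b=pickle.load(open('w19.pkl','rb'))
cv2.imwrite('pics/w19a.png',cv2.resize(w['frame'][110:260,140:380,::-1],None,fx=3.3,fy=3.3,interpolation=cv2.INTER_CUBIC))
```

```text
(no output)
```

View pics/w19a.png

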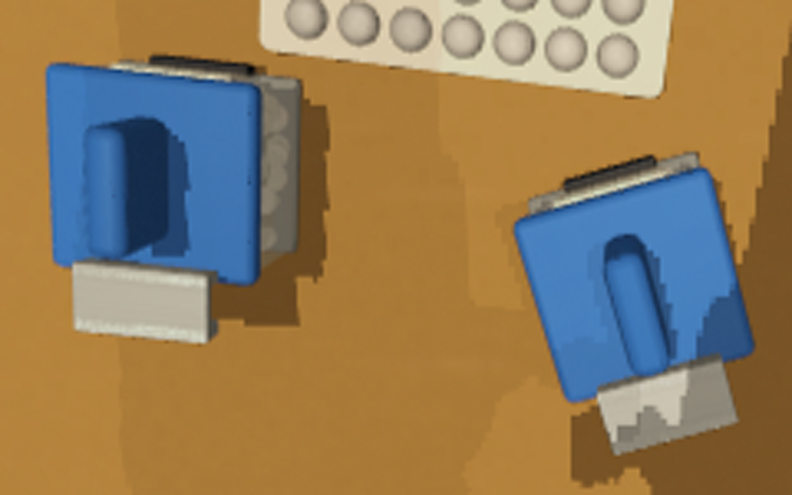

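Run:
```python
from h import *
w,a,b=pickle.load(open('w19.pkl','rb'))
f=lambda q:(q[0]/3.3+140,q[1]/3.3+110)
for n,cs,tab,hook in (('A',[(516,228),(710,170),(752,350),(570,402)],[(626,252),(655,362)],[(613,455),(737,420)]),('B',[(48,65),(260,87),(258,283),(52,262)],[(104,140),(108,245)],[(73,330),(212,343)])):
    C=[at_z(w,f(c),.062) for c in cs]; print(n,'lid c',np.mean(C,0),[round(np.linalg.norm(C[i]-C[(i+1)%4]),4) for i in range(4)])
    e=[C[3]-C[0],C[2]-C[1]]; print(' yaw sides',[np.arctan2(v[1],v[0]) for v in e],'yaw front/back',[np.arctan2(-v[0],v[1]) for v in (C[1]-C[0],C[2]-C[3])])
    T=[at_z(w,f(c),.100) for c in tab]; print(' tab mid',np.mean(T,0),'len',np.linalg.norm(T[1]-T[0]),'yaw',np.arctan2(*(T[1]-T[0])[[1,0]]))
    H=[at_z(w,f(c),.073) for c in hook]; v=H[1]-H[0]; print(' hook yaw',np.arctan2(-v[0],v[1]),'len',np.linalg.norm(v),'mid',np.mean(H,0))
g=at_z(w,(329.3,200.3),.084); print('nn A',g)
```

```text
A lid c [ 0.44163652 -0.11665249  0.062     ] [np.float64(0.0604), np.float64(0.0566), np.float64(0.0591), np.float64(0.0566)]
 yaw sides [np.float64(0.2762016970462263), np.float64(0.25309392921688956)] yaw front/back [np.float64(0.28523662706349995), np.float64(0.2863140664500236)]
 tab mid [ 0.43900544 -0.11607967  0.1       ] len 0.03197998752661081 yaw 0.2569794964864933
 hook yaw 0.28775603454144694 len 0.03971909927076647 mid [ 0.48554344 -0.10501865  0.073     ]
B lid c [ 0.40743547 -0.25980308  0.062     ] [np.float64(0.061), np.float64(0.0577), np.float64(0.0622), np.float64(0.0576)]
 yaw sides [np.float64(-0.12476914236977434), np.float64(-0.10319012998144804)] yaw front/back [np.float64(-0.10239205432569408), np.float64(-0.1054565770327557)]
 tab mid [ 0.40743082 -0.25990159  0.1       ] len 0.027968736743252468 yaw -0.09306715107937423
 hook yaw -0.09844005137184643 len 0.04146358881022675 mid [ 0.45334151 -0.26518323  0.073     ]
nn A [ 0.43959678 -0.12045176  0.084     ]
```

Run:
```python
from h import *
w,a,b=pickle.load(open('w16.pkl','rb'))
im=w['frame'][:,:,::-1].copy()
cv2.imwrite('pics/w16a.png',cv2.resize(im[225:375,360:620],None,fx=3,fy=3,interpolation=cv2.INTER_CUBIC))
for y in (.131,.128,.05): print(y,proj(w,F(0,y,0)),proj(w,F(.006,y,0)),proj(w,F(.032,y,0)))
plan([.440,-.1165,.15],1.571+.275,g=0,step=30)
```

```text
0.131 [592.21355971 281.97312244] [590.53450185 289.1397036 ] [583.50446367 319.14542305]
0.128 [588.28009004 281.99343159] [586.6266993  289.15970774] [579.70412099 319.16417469]
0.05 [486.07681686 282.52112407] [485.08990156 289.67947707] [480.95769991 319.651409  ]
n 6
"hand": [0, 0, 0, 0, 0, 0]
"delta_pos": [[30.0, 2.0, 1.0], [30.0, 1.0, 1.0], [30.0, 1.0, 1.0], [30.0, 2.0, 1.0], [29.0, 1.0, 0.0], [30.0, 2.0, 1.0]]
"roll": [-0.046, -0.046, -0.046, -0.046, -0.045, -0.046]
```

View pics/w16a.png

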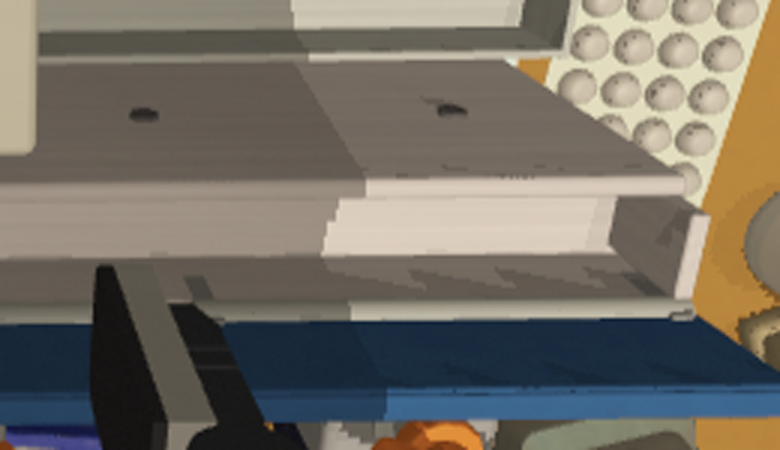

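```bash
sed -i 's/^YAW=.*/YAW=0.058; RM=np.array([0.618,0.0467,0.146])/' h.py
python3 - <<'E'
from h import *
plan([.440,-.1165,.090],1.571+.275,g=0,step=40)
E
```

```text
n 6
"hand": [0, 0, 0, 0, 0, 0]
"delta_pos": [[40.0, 2.0, 1.0], [40.0, 1.0, 1.0], [40.0, 1.0, 1.0], [40.0, 2.0, 1.0], [39.0, 1.0, 0.0], [40.0, 2.0, 1.0]]
"roll": [-0.046, -0.046, -0.046, -0.046, -0.045, -0.046]
```

Stop a little above to check the grasp.

Call:
{"op": "jog_arm", "data": {
  "hand": [0, 0, 0, 0, 0, 0, 0],
  "delta_pos": [
    [30, 2, 1],
    [30, 1, 1],
    [30, 1, 1],
    [30, 2, 1],
    [29, 1, 0],
    [30, 2, 1],
    [0, 0, 0]
  ],
  "roll": [-0.046, -0.046, -0.046, -0.046, -0.045, -0.046, 0]
}}

```text
time_s: 38.3
ee_pos: [0.4376, -0.1166, 0.1474]
tcp_rot: [-1.407, 1.07, 1.414]
wrist_force: [-0.2, 0.6, 1.0]
grip_width: 0.0426
```

Run:
```python
from h import *
s=st();print(yaw_now(s)); w=snap('wrist','w20.png')
print(proj(w,[.440,-.1165,.084]),[(np.round(d['point'],1).tolist(),round(d['score'],2)) for d in vision.landmark_of(w,'full_1_grip')])
```

```text
t 38.3 tcp [ 0.4376 -0.1166  0.1474] F [-0.2  0.6  1. ] M [-0.02  0.07  0.01] g 0.0426
R [[-0.005, -0.962, -0.272], [-0.001, -0.272, 0.962], [-1.0, 0.005, 0.001]] q [-0.46  0.24  0.66  2.22 -0.21  0.75  2.19]
1.8467040688311844
[326.84315188 295.18628711] [([320.7, 296.1], 0.94)]
```

View pics/w20.png

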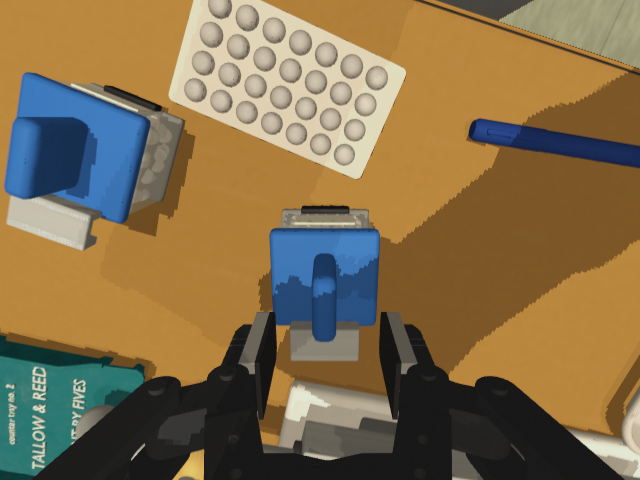

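Call:
{"op": "jog_arm", "data": {
  "hand": [0, 0, 0, 0, 0, 1, 1, 1, 1, 1, 1],
  "delta_pos": [
    [20, -1, -1],
    [20, -1, 0],
    [13, 0, 0],
    [5, 0, 0],
    [0, 0, 0],
    [0, 0, 0],
    [0, 0, 0],
    [0, 0, 0],
    [0, 0, 0],
    [0, 0, 0],
    [0, 0, 0]
  ],
  "roll": [0, 0, 0, 0, 0, 0, 0, 0, 0, 0, 0]
}}

```text
time_s: 39.5
ee_pos: [0.4422, -0.1171, 0.0927]
tcp_rot: [-1.409, 1.065, 1.408]
wrist_force: [-2.0, 1.0, 11.8]
grip_width: 0.011
```

Run:
```python
from h import *
s=st();print(yaw_now(s)); w=snap('wrist','w21.png')
```

```text
t 39.5 tcp [ 0.4422 -0.1171  0.0927] F [-2.   1.  11.8] M [ 0.14  0.54 -0.04] g 0.011
R [[0.001, -0.962, -0.271], [0.0, -0.271, 0.962], [-1.0, -0.001, 0.0]] q [-0.38  0.35  0.59  2.25 -0.34  0.62  2.3 ]
1.8457382429614895
```

View pics/w21.png

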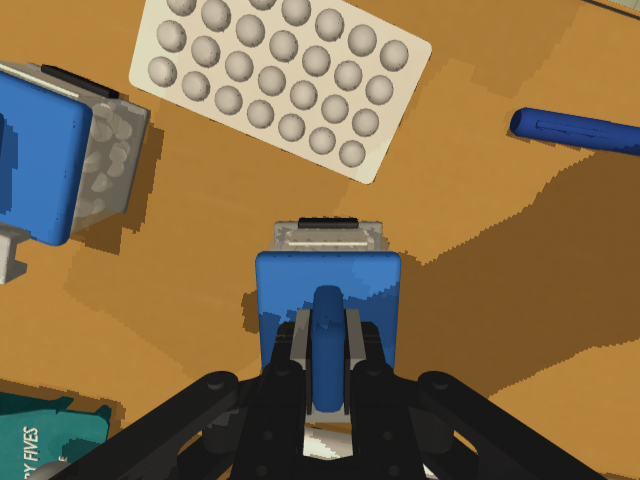

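Run:
```python
from h import *
w=vision.grab_frame('wrist'); s=st()
t=np.array(s['ee_pos']); y=yaw_now(s)-np.pi/2; xf=np.array([np.cos(y),np.sin(y),0])
for r in (252,254,256):
    C=(at_z(w,(257,r),.062)+at_z(w,(400,r),.062))/2; print(r,(C-t)@xf, np.linalg.norm(at_z(w,(257,r),.062)-at_z(w,(400,r),.062)))
T=at_z(w,(328,287),.100); print('tab front',(T-t)@xf)
s2=dict(s); s2['ee_pos']=t+[0,0,.21]
plan([.52,-.02,.302],np.pi/2+YAW,g=1,step=35,s=s2)
print(F(-.034,.045,0))
```

```text
t 39.6 tcp [ 0.4422 -0.1171  0.0927] F [-2.9  1.2 11.3] M [ 0.18  0.56 -0.04] g 0.0114
R [[0.001, -0.962, -0.272], [0.0, -0.272, 0.962], [-1.0, -0.001, 0.0]] q [-0.38  0.35  0.59  2.25 -0.34  0.62  2.3 ]
252 -0.0324864227182104 0.05895096588538104
254 -0.03161067402461047 0.059055809370197235
256 -0.030731804762327505 0.0591610264461714
tab front -0.03405679750639668
n 4
"hand": [1, 1, 1, 1]
"delta_pos": [[0.0, -25.0, 18.0], [0.0, -24.0, 19.0], [0.0, -24.0, 21.0], [1.0, -22.0, 22.0]]
"roll": [0.054, 0.054, 0.055, 0.054]
[0.58144864 0.08965344 0.146     ]
```

Run:
```python
from h import *
s=dict(telemetry.sense()); t=np.array(s['ee_pos']); s['ee_pos']=t+[0,0,.05]
plan(F(-.030,.045,.084),np.pi/2+YAW,g=1,step=35,s=s)
```

```text
n 8
"hand": [1, 1, 1, 1, 1, 1, 1, 1]
"delta_pos": [[-11.0, -24.0, 20.0], [-11.0, -24.0, 21.0], [-11.0, -23.0, 21.0], [-11.0, -23.0, 22.0], [-11.0, -22.0, 23.0], [-11.0, -21.0, 23.0], [-11.0, -21.0, 24.0], [-10.0, -20.0, 24.0]]
"roll": [0.027, 0.027, 0.027, 0.027, 0.027, 0.027, 0.028, 0.027]
```

Call:
{"op": "jog_arm", "data": {
  "hand": [1, 1, 1, 1, 1, 1, 1, 1, 1, 1, 1, 1, 1, 1],
  "delta_pos": [
    [-10, 0, 0],
    [-25, 0, 0],
    [-30, 0, 0],
    [-25, 0, 0],
    [-6, -24, 20],
    [-6, -24, 21],
    [-6, -23, 21],
    [-6, -23, 22],
    [-6, -22, 23],
    [-6, -21, 23],
    [-6, -21, 24],
    [-5, -20, 24],
    [0, 0, 0],
    [0, 0, 0]
  ],
  "roll": [0, 0, 0, 0, 0.027, 0.027, 0.027, 0.027, 0.027, 0.027, 0.028, 0.027, 0, 0]
}}

```text
time_s: 41.0
ee_pos: [0.585, 0.0903, 0.2293]
tcp_rot: [-1.253, 1.181, 1.252]
wrist_force: [0.8, -0.9, -2.4]
grip_width: 0.0115
```

Run:
```python
from h import *
s=st();print(yaw_now(s), inF(s['ee_pos'])); w=snap('wrist','w22.png'); a=snap('scene','s22.png'); b=snap('side','d22.png')
cv2.imwrite('pics/x22.png',np.hstack([cv2.resize(p['frame'][r[0]:r[1],r[2]:r[3],::-1],(400,400),interpolation=cv2.INTER_CUBIC) for p,r in ((a,(160,280,230,350)),(b,(170,290,270,390)))]))
```

```text
t 41.0 tcp [0.585  0.0903 0.2293] F [ 0.8 -0.9 -2.4] M [-0.02  0.02  0.01] g 0.0115
R [[-0.0, -0.998, -0.059], [-0.001, -0.059, 0.998], [-1.0, 0.0, -0.001]] q [-0.76  0.36  0.63  1.85 -0.25  1.01  1.61]
1.629845654905026 [-0.03043443  0.04547889  0.08325054]
```

View pics/x22.png

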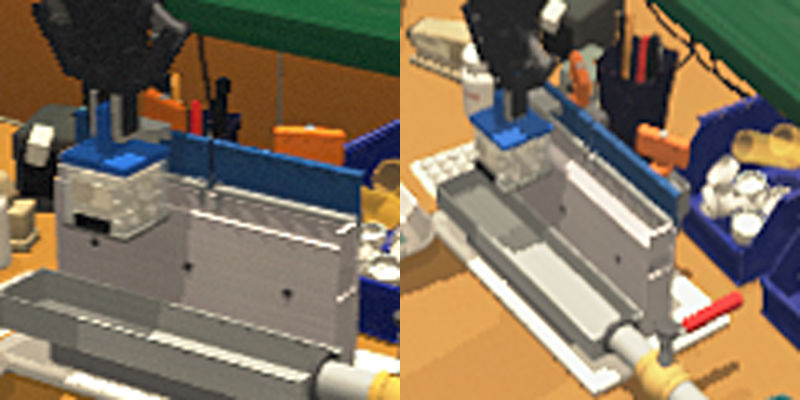

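View pics/w22.png

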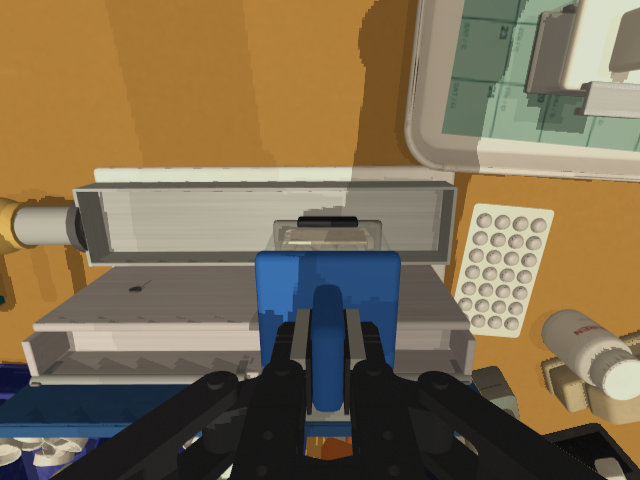

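Call:
{"op": "jog_arm", "data": {
  "hand": [1, 1, 1, 1, 1, 1, 1],
  "delta_pos": [
    [20, 0, 0],
    [15, 0, 0],
    [10, 0, 0],
    [4, 0, 0],
    [3, 0, 0],
    [0, 0, 0],
    [0, 0, 0]
  ],
  "roll": [0, 0, 0, 0, 0, 0, 0]
}}

```text
time_s: 41.85
ee_pos: [0.5854, 0.0903, 0.1773]
tcp_rot: [-1.252, 1.181, 1.251]
wrist_force: [0.3, -0.1, -1.4]
grip_width: 0.011
```

Run:
```python
from h import *
s=st()
```

```text
t 41.85 tcp [0.5854 0.0903 0.1773] F [ 0.3 -0.1 -1.4] M [-0.03 -0.01  0.02] g 0.011
R [[0.0, -0.998, -0.058], [0.0, -0.058, 0.998], [-1.0, -0.0, 0.0]] q [-0.73  0.43  0.6   1.9  -0.3   0.91  1.65]
```

Call:
{"op": "jog_arm", "data": {
  "hand": [1, 1, 1, 1, 1, 1],
  "delta_pos": [
    [2, 0, 0],
    [2, 0, 0],
    [2, 0, 0],
    [1, 0, 0],
    [0, 0, 0],
    [0, 0, 0]
  ],
  "roll": [0, 0, 0, 0, 0, 0]
}}

```text
time_s: 42.45
ee_pos: [0.5852, 0.0904, 0.1707]
tcp_rot: [-1.251, 1.181, 1.252]
wrist_force: [-7.6, -0.3, 16.3]
grip_width: 0.0108
```

Run:
```python
from h import *
s=st()
```

```text
t 42.45 tcp [0.5852 0.0904 0.1707] F [-7.6 -0.3 16.3] M [0.03 1.39 0.02] g 0.0108
R [[0.0, -0.998, -0.058], [0.001, -0.058, 0.998], [-1.0, -0.0, 0.001]] q [-0.72  0.43  0.6   1.9  -0.31  0.9   1.65]
```

Contact came at the height of a seated hook. I'll release and look.

Call:
{"op": "jog_arm", "data": {
  "hand": [0.2, 0.2, 0.2, 0.2, 0.2, 0.2, 0.2, 0.2, 0.2],
  "delta_pos": [
    [-1, 0, 0],
    [0, 0, 0],
    [0, 0, 0],
    [-20, 0, 0],
    [-30, 0, 0],
    [-40, 0, 0],
    [-40, 0, 0],
    [0, 0, 0],
    [0, 0, 0]
  ],
  "roll": [0, 0, 0, 0, 0, 0, 0, 0, 0]
}}

```text
time_s: 43.35
ee_pos: [0.5854, 0.0905, 0.3015]
tcp_rot: [-1.252, 1.179, 1.251]
wrist_force: [0.3, 0.0, -0.1]
grip_width: 0.0343
```

Run:
```python
from h import *
s=st(); w=snap('wrist','w23.png'); a=snap('scene','s23.png'); b=snap('side','d23.png')
cv2.imwrite('pics/x23.png',np.hstack([cv2.resize(p['frame'][r[0]:r[1],r[2]:r[3],::-1],(400,400),interpolation=cv2.INTER_CUBIC) for p,r in ((a,(160,280,230,350)),(b,(170,290,270,390)))]))
obs=[]
for p in (w,a,b):
    L=vision.landmark_of(p,'full_1_grip'); print([(np.round(d['point'],1).tolist(),round(d['score'],2)) for d in L], proj(p,F(-.033,.045,.014)))
```

```text
t 43.35 tcp [0.5854 0.0905 0.3015] F [ 0.3  0.  -0.1] M [0.03 0.07 0.  ] g 0.0343
R [[0.001, -0.998, -0.058], [0.001, -0.058, 0.998], [-1.0, -0.001, 0.001]] q [-0.8   0.29  0.66  1.77 -0.2   1.15  1.56]
[([324.2, 232.9], 0.81)] [327.61321172 239.02031162]
[([264.6, 222.4], 0.67)] [263.84174922 218.61684822]
[([304.0, 215.8], 0.91), ([322.3, 320.0], 0.42)] [301.96663908 215.42010981]
```

View pics/x23.png

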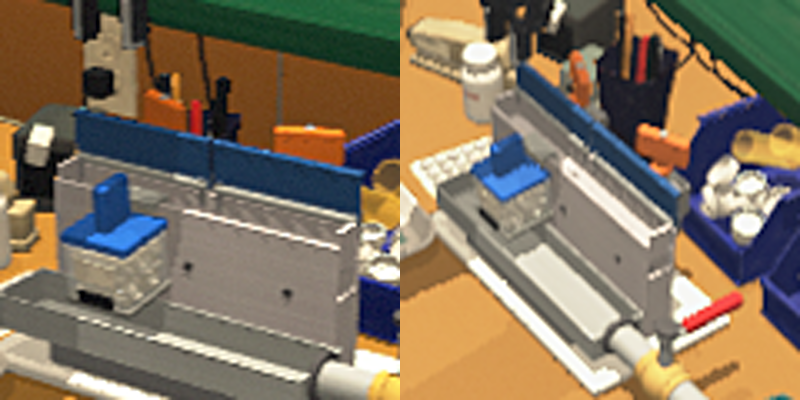

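View pics/w23.png

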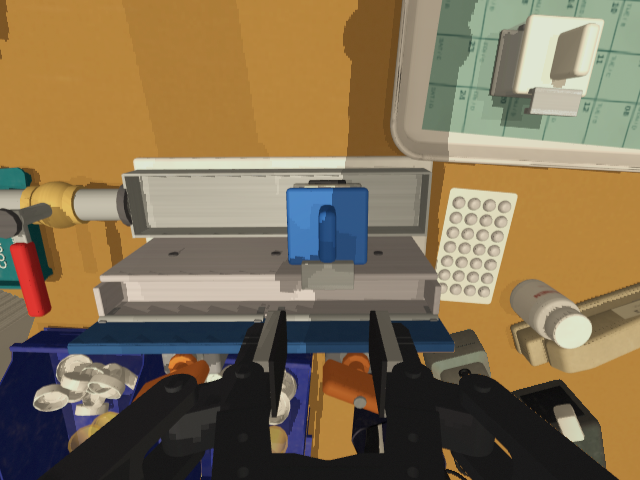

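Run:
```python
from h import *
w=vision.grab_frame('wrist'); a=vision.grab_frame('scene'); b=vision.grab_frame('side')
P={}
for t in ('full_1_grip','full_1_hook'):
    o=[]
    for p in (w,a,b):
        L=[d for d in vision.landmark_of(p,t) if np.linalg.norm(np.array(d['point'])-proj(p,F(-.033,.045,.014)))<35]
        if L:o.append((p,L[0]['point']))
    x,e=tri(o); print(t,inF(x),np.round(e,1),len(o))
im=w['frame'][:,:,::-1]
cv2.imwrite('pics/w23a.png',cv2.resize(im[170:330,200:460],None,fx=3,fy=3,interpolation=cv2.INTER_CUBIC))
for X in (F(0,.1,0),F(0,-.05,0),F(.006,.1,0)): print(proj(w,X))
```

```text
full_1_grip [-0.03219411  0.04359725  0.00923962] [6.  0.6 1.3] 3
full_1_hook [-0.00471415  0.04172647  0.01311136] [3.3 0.4 0.8] 3
[400.13836392 276.54651166]
[204.00241266 276.47578726]
[399.66968904 283.74880362]
```

View pics/w23a.png

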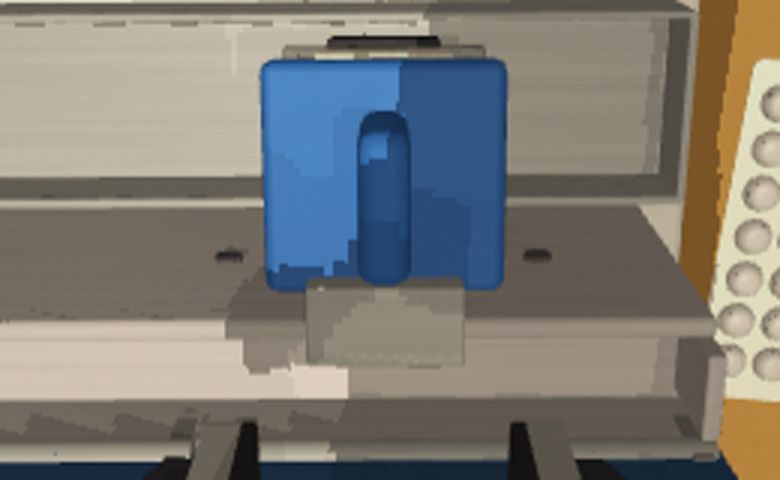

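The hook's bar lies over the lip: lip at zoom rows 320–335, hook 280–365. The first full is seated. Next, the second.

Run:
```python
from h import *
plan([.4075,-.26,.20],np.pi/2-.105,g=0,step=38)
```

```text
n 11
"hand": [0, 0, 0, 0, 0, 0, 0, 0, 0, 0, 0]
"delta_pos": [[9.0, 18.0, -31.0], [9.0, 18.0, -31.0], [9.0, 17.0, -31.0], [9.0, 17.0, -32.0], [9.0, 16.0, -32.0], [9.0, 15.0, -32.0], [9.0, 15.0, -32.0], [9.0, 15.0, -33.0], [10.0, 14.0, -33.0], [9.0, 14.0, -33.0], [10.0, 13.0, -33.0]]
"roll": [0.015, 0.015, 0.015, 0.015, 0.015, 0.015, 0.015, 0.015, 0.014, 0.015, 0.014]
```

Call:
{"op": "jog_arm", "data": {
  "hand": [0, 0, 0, 0, 0, 0, 0, 0, 0, 0, 0, 0, 0],
  "delta_pos": [
    [9, 18, -31],
    [9, 18, -31],
    [9, 17, -31],
    [9, 17, -32],
    [9, 16, -32],
    [9, 15, -32],
    [9, 15, -32],
    [9, 15, -33],
    [10, 14, -33],
    [9, 14, -33],
    [10, 13, -33],
    [0, 0, 0],
    [0, 0, 0]
  ],
  "roll": [0.015, 0.015, 0.015, 0.015, 0.015, 0.015, 0.015, 0.015, 0.014, 0.015, 0.014, 0, 0]
}}

```text
time_s: 45.4
ee_pos: [0.4067, -0.2608, 0.1999]
tcp_rot: [-1.13, 1.258, 1.13]
wrist_force: [0.7, 0.8, 0.3]
grip_width: 0.0429
```

Run:
```python
from h import *
s=st();print(yaw_now(s)); w=snap('wrist','w24.png'); pickle.dump(w,open('w24.pkl','wb'))
print(proj(w,[.4075,-.26,.084]),[(np.round(d['point'],1).tolist(),round(d['score'],2)) for d in vision.landmark_of(w,'full_1_grip')])
```

```text
t 45.4 tcp [ 0.4067 -0.2608  0.1999] F [0.7 0.8 0.3] M [ 0.05  0.   -0.03] g 0.0429
R [[-0.0, -0.994, 0.107], [-0.0, 0.107, 0.994], [-1.0, 0.0, -0.0]] q [-0.3   0.23  0.86  2.12 -0.23  0.89  2.15]
1.4639432692974732
[330.55270646 256.56292248] []
```

View pics/w24.png

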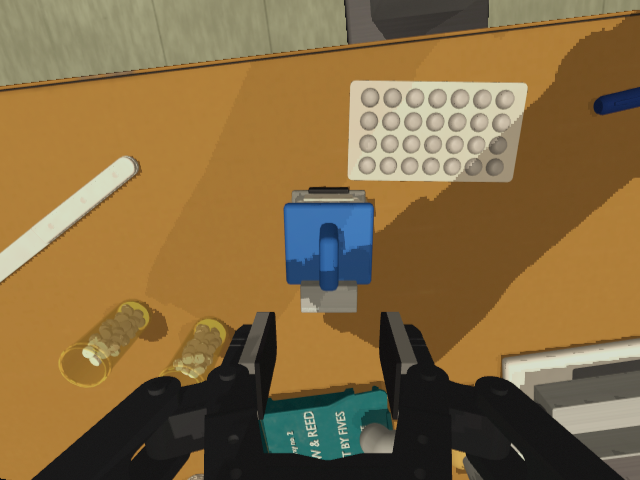

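Call:
{"op": "jog_arm", "data": {
  "hand": [0, 0, 0, 0, 0, 0, 1, 1, 1, 1, 1, 1],
  "delta_pos": [
    [30, 0, 0],
    [30, 0, 0],
    [30, 0, 0],
    [15, 0, 0],
    [4, 0, 0],
    [0, 0, 0],
    [0, 0, 0],
    [0, 0, 0],
    [0, 0, 0],
    [0, 0, 0],
    [0, 0, 0],
    [0, 0, 0]
  ],
  "roll": [0, 0, 0, 0, 0, 0, 0, 0, 0, 0, 0, 0]
}}

```text
time_s: 46.7
ee_pos: [0.4078, -0.2602, 0.0918]
tcp_rot: [-1.132, 1.255, 1.131]
wrist_force: [-0.8, 2.1, 8.2]
grip_width: 0.0111
```

Run:
```python
from h import *
s=st();print(yaw_now(s)); w=snap('wrist','w25.png')
t=np.array(s['ee_pos']); y=yaw_now(s)-np.pi/2; xf=np.array([np.cos(y),np.sin(y),0])
for r in (250,254,258):
    C=(at_z(w,(257,r),.062)+at_z(w,(400,r),.062))/2; print(r,(C-t)@xf)
s=dict(s); s['ee_pos']=t+[0,0,.09]
plan(F(-.030,-.045,.084),np.pi/2+YAW,g=1,step=35,s=s)
```

```text
t 46.7 tcp [ 0.4078 -0.2602  0.0918] F [-0.8  2.1  8.2] M [0.47 0.13 0.01] g 0.0111
R [[0.002, -0.995, 0.104], [0.0, 0.104, 0.995], [-1.0, -0.002, 0.0]] q [-0.14  0.43  0.71  2.19 -0.45  0.66  2.35]
1.4662189414919928
250 -0.03350197531771397
254 -0.031763988946071665
258 -0.030013562057030027
n 10
"hand": [1, 1, 1, 1, 1, 1, 1, 1, 1, 1]
"delta_pos": [[-5.0, -15.0, 28.0], [-5.0, -16.0, 28.0], [-5.0, -16.0, 27.0], [-5.0, -17.0, 27.0], [-5.0, -17.0, 27.0], [-5.0, -18.0, 26.0], [-5.0, -18.0, 26.0], [-4.0, -19.0, 26.0], [-5.0, -19.0, 25.0], [-4.0, -19.0, 26.0]]
"roll": [-0.016, -0.016, -0.016, -0.016, -0.016, -0.017, -0.016, -0.017, -0.016, -0.017]
```

View pics/w25.png

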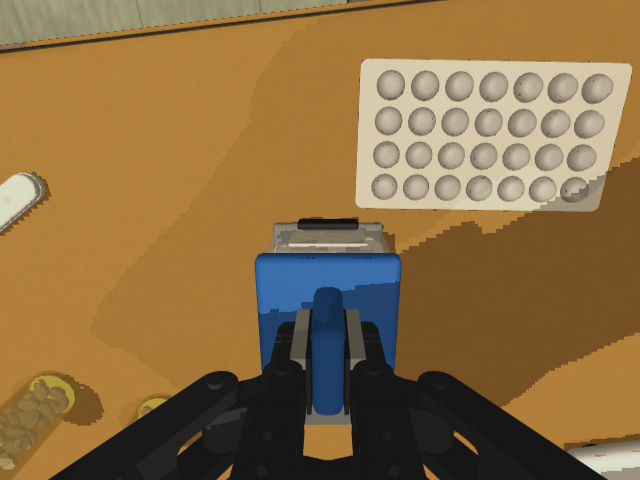

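Call:
{"op": "jog_arm", "data": {
  "hand": [1, 1, 1, 1, 1, 1, 1, 1, 1, 1, 1, 1, 1, 1, 1, 1],
  "delta_pos": [
    [-10, 0, 0],
    [-25, 0, 0],
    [-30, 0, 0],
    [-25, 0, 0],
    [-5, -15, 28],
    [-5, -16, 28],
    [-5, -16, 27],
    [-5, -17, 27],
    [-5, -17, 27],
    [-5, -18, 26],
    [-5, -18, 26],
    [-4, -19, 26],
    [-5, -19, 25],
    [-4, -19, 26],
    [0, 0, 0],
    [0, 0, 0]
  ],
  "roll": [0, 0, 0, 0, -0.016, -0.016, -0.016, -0.016, -0.016, -0.017, -0.016, -0.017, -0.016, -0.017, 0, 0]
}}

```text
time_s: 48.35
ee_pos: [0.5896, 0.0004, 0.2293]
tcp_rot: [-1.253, 1.181, 1.252]
wrist_force: [0.3, -1.1, -3.1]
grip_width: 0.011
```

Run:
```python
from h import *
s=st();print(yaw_now(s), inF(s['ee_pos'])); w=snap('wrist','w26.png')
plan(F(-.030,-.045,.031),np.pi/2+YAW,g=1,step=20,q=0.5)
```

```text
t 48.35 tcp [5.896e-01 4.000e-04 2.293e-01] F [ 0.3 -1.1 -3.1] M [-0.05  0.01  0.04] g 0.011
R [[-0.0, -0.998, -0.059], [-0.001, -0.059, 0.998], [-1.0, 0.0, -0.001]] q [-0.67  0.38  0.72  1.86 -0.29  1.01  1.8 ]
1.6294936438415704 [-0.03102972 -0.04454622  0.08330703]
n 3
"hand": [1, 1, 1]
"delta_pos": [[17.5, -0.5, 0.0], [17.5, -0.5, 0.0], [17.5, -0.5, 0.5]]
"roll": [-0.0, -0.0, -0.001]
```

View pics/w26.png

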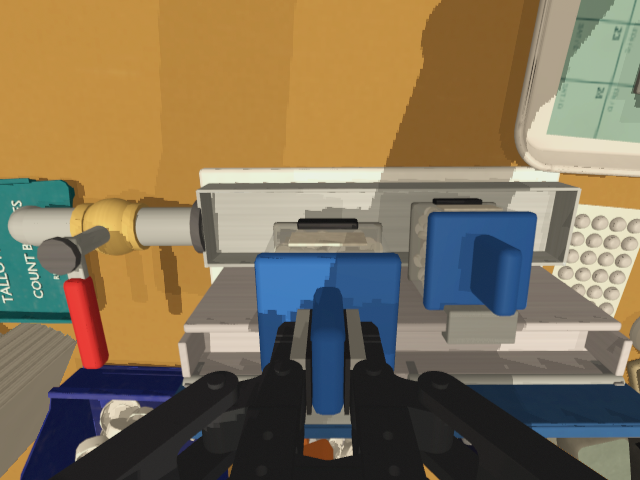

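Call:
{"op": "jog_arm", "data": {
  "hand": [1, 1, 1, 1, 1, 1, 1],
  "delta_pos": [
    [20, -0.5, 0],
    [15, 0, 0],
    [10, 0, 0],
    [4, 0, 0],
    [3, 0, 0],
    [0, 0, 0],
    [0, 0, 0]
  ],
  "roll": [0, 0, 0, 0, 0, 0, 0]
}}

```text
time_s: 49.1
ee_pos: [0.5905, 0.0003, 0.1773]
tcp_rot: [-1.252, 1.181, 1.251]
wrist_force: [0.3, 0.3, -2.3]
grip_width: 0.011
```

Call:
{"op": "jog_arm", "data": {
  "hand": [1, 1, 1, 1, 1],
  "delta_pos": [
    [2, 0, 0],
    [2, 0, 0],
    [2, 0, 0],
    [0, 0, 0],
    [0, 0, 0]
  ],
  "roll": [0, 0, 0, 0, 0]
}}

```text
time_s: 49.6
ee_pos: [0.5903, 0.0004, 0.1709]
tcp_rot: [-1.252, 1.181, 1.252]
wrist_force: [-0.6, -0.7, -2.7]
grip_width: 0.0115
```

Run:
```python
from h import *
s=st()
```

```text
t 49.6 tcp [5.903e-01 4.000e-04 1.709e-01] F [-0.6 -0.7 -2.7] M [0.03 0.05 0.02] g 0.0115
R [[-0.0, -0.998, -0.058], [-0.0, -0.058, 0.998], [-1.0, 0.0, -0.0]] q [-0.63  0.45  0.68  1.91 -0.35  0.91  1.85]
```

No contact yet; a little further down.

Call:
{"op": "jog_arm", "data": {
  "hand": [1, 1, 1, 1],
  "delta_pos": [
    [1, 0, 0],
    [1, 0, 0],
    [0, 0, 0],
    [0, 0, 0]
  ],
  "roll": [0, 0, 0, 0]
}}

```text
time_s: 50.0
ee_pos: [0.5904, 0.0003, 0.1696]
tcp_rot: [-1.251, 1.181, 1.252]
wrist_force: [-6.3, -0.1, 12.1]
grip_width: 0.0112
```

Run:
```python
from h import *
s=st()
```

```text
t 50.0 tcp [5.904e-01 3.000e-04 1.696e-01] F [-6.3 -0.1 12.1] M [0.15 1.06 0.07] g 0.0112
R [[0.0, -0.998, -0.058], [0.001, -0.058, 0.998], [-1.0, -0.0, 0.001]] q [-0.63  0.45  0.68  1.91 -0.36  0.9   1.85]
```

Call:
{"op": "jog_arm", "data": {
  "hand": [0.2, 0.2, 0.2, 0.2, 0.2, 0.2, 0.2, 0.2, 0.2],
  "delta_pos": [
    [-1, 0, 0],
    [0, 0, 0],
    [0, 0, 0],
    [-20, 0, 0],
    [-30, 0, 0],
    [-40, 0, 0],
    [-40, 0, 0],
    [0, 0, 0],
    [0, 0, 0]
  ],
  "roll": [0, 0, 0, 0, 0, 0, 0, 0, 0]
}}

```text
time_s: 50.9
ee_pos: [0.5906, 0.0006, 0.3006]
tcp_rot: [-1.252, 1.179, 1.251]
wrist_force: [-0.1, 0.7, -0.2]
grip_width: 0.034
```

Run:
```python
from h import *
s=st(); w=snap('wrist','w27.png'); a=snap('scene','s27.png'); b=snap('side','d27.png')
cv2.imwrite('pics/x27.png',np.hstack([cv2.resize(p['frame'][r[0]:r[1],r[2]:r[3],::-1],(400,400),interpolation=cv2.INTER_CUBIC) for p,r in ((a,(170,290,230,350)),(b,(170,290,270,390)))]))
for t in ('full_1_grip','empty_1_grip','vial_a','bottle','card'):
    print(t,[[(np.round(d['point'],1).tolist(),round(d['score'],2)) for d in vision.landmark_of(p,t)] for p in (w,a,b)])
pickle.dump((w,a,b),open('w27.pkl','wb'))
```

```text
t 50.9 tcp [0.5906 0.0006 0.3006] F [-0.1  0.7 -0.2] M [-0.    0.05 -0.04] g 0.034
R [[0.001, -0.998, -0.058], [0.001, -0.058, 0.998], [-1.0, -0.001, 0.001]] q [-0.71  0.3   0.76  1.78 -0.23  1.15  1.75]
full_1_grip [[], [([264.6, 220.0], 0.84), ([281.3, 194.2], 0.59)], [([306.7, 214.9], 0.88)]]
empty_1_grip [[([136.9, 285.6], 0.28)], [([174.0, 247.0], 0.9)], [([305.3, 215.0], 0.72), ([242.1, 215.7], 0.58), ([368.8, 381.9], 0.33)]]
vial_a [[([549.8, 247.6], 0.45)], [([441.1, 370.5], 0.92), ([419.3, 350.6], 0.78)], [([370.2, 379.1], 0.63), ([362.4, 360.2], 0.53), ([232.7, 228.3], 0.22)]]
bottle [[([605.0, 296.8], 0.78)], [([222.3, 239.1], 0.95)], [([295.7, 205.3], 0.47)]]
card [[([550.9, 248.5], 0.71), ([385.6, 274.8], 0.63)], [([232.4, 251.1], 0.81)], [([364.5, 263.0], 0.62), ([292.4, 219.6], 0.58), ([316.3, 252.9], 0.55), ([327.9, 226.6], 0.29)]]
```

View pics/x27.png

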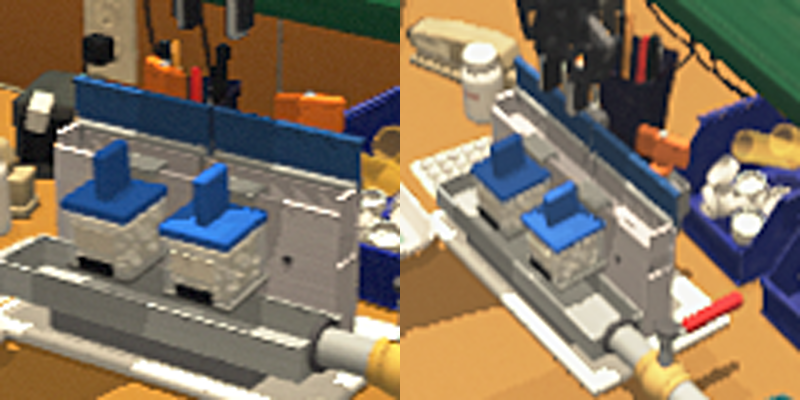

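View pics/w27.png

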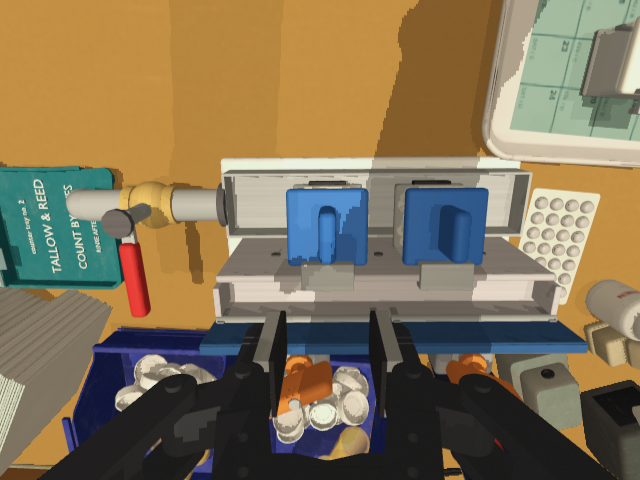

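View pics/d27.png

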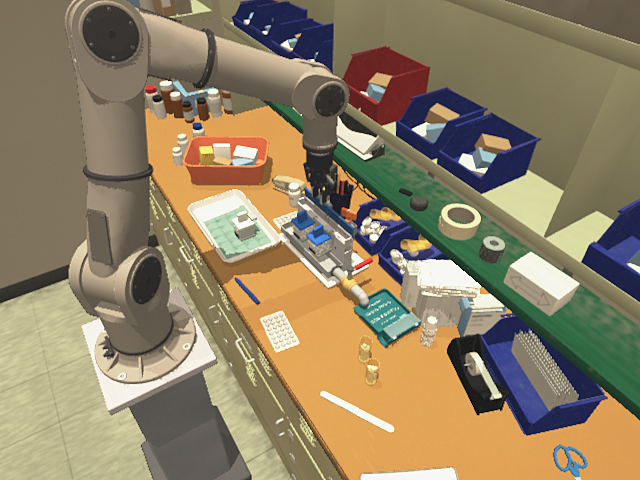

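Both fulls hang level, with their bars over the lip and their lids at (327,227) and (445,227). The valve is still shut. Now close the covers, starting with the right one in two clockwise strokes.

Run:
```python
from h import *
plan([.691,-.0185,.285],0.487,g=0.2,step=35)
```

```text
n 9
"hand": [0.2, 0.2, 0.2, 0.2, 0.2, 0.2, 0.2, 0.2, 0.2]
"delta_pos": [[2.0, -11.0, -3.0], [2.0, -11.0, -1.0], [2.0, -11.0, 0.0], [1.0, -11.0, 2.0], [2.0, -11.0, 3.0], [1.0, -11.0, 4.0], [2.0, -10.0, 6.0], [1.0, -9.0, 7.0], [2.0, -9.0, 8.0]]
"roll": [0.127, 0.127, 0.127, 0.127, 0.127, 0.127, 0.127, 0.126, 0.127]
```

Call:
{"op": "jog_arm", "data": {
  "hand": [0.2, 0.2, 0.2, 0.2, 0.2, 0.2, 0.2, 0.2, 0.2, 0.2, 0.2],
  "delta_pos": [
    [2, -11, -3],
    [2, -11, -1],
    [2, -11, 0],
    [1, -11, 2],
    [2, -11, 3],
    [1, -11, 4],
    [2, -10, 6],
    [1, -9, 7],
    [2, -9, 8],
    [0, 0, 0],
    [0, 0, 0]
  ],
  "roll": [0.127, 0.127, 0.127, 0.127, 0.127, 0.127, 0.127, 0.126, 0.127, 0, 0]
}}

```text
time_s: 52.9
ee_pos: [0.6911, -0.0188, 0.2846]
tcp_rot: [-0.385, 1.537, 0.384]
wrist_force: [-0.4, -1.2, -0.9]
grip_width: 0.034
```

Run:
```python
from h import *
s=st();print(yaw_now(s)); w=snap('wrist','w28.png'); print(proj(w,[.691,-.0185,.195]))
plan([.691,-.0185,.202],0.487,g=0.2,step=25,q=0.5)
```

```text
t 52.9 tcp [ 0.6911 -0.0188  0.2846] F [-0.4 -1.2 -0.9] M [0.03 0.03 0.01] g 0.034
R [[-0.001, -0.471, 0.882], [-0.001, 0.882, 0.471], [-1.0, -0.0, -0.001]] q [-0.69  0.6   0.96  1.57 -0.51  1.25  0.85]
0.4902002054676882
[331.29293669 267.68856985]
n 4
"hand": [0.2, 0.2, 0.2, 0.2]
"delta_pos": [[20.5, 0.0, 0.0], [21.0, 0.0, 0.0], [20.5, 0.0, 0.0], [21.0, 0.0, 0.0]]
"roll": [0.001, 0.001, 0.001, 0.0]
```

View pics/w28.png

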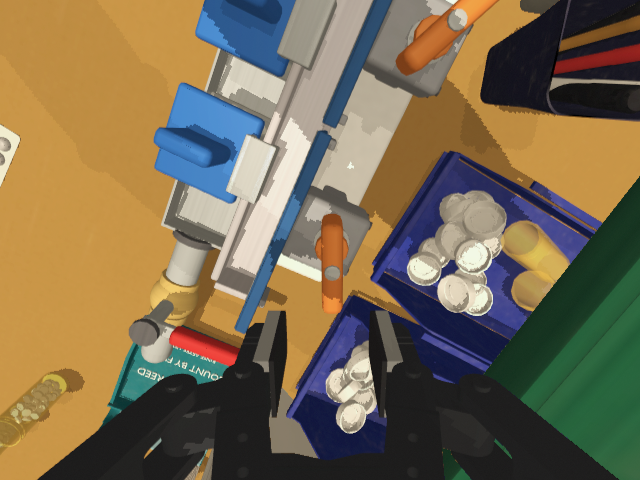

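Call:
{"op": "jog_arm", "data": {
  "hand": [0.2, 0.2, 0.2, 0.2, 0.2, 1, 1, 1, 1, 1],
  "delta_pos": [
    [20, 0, 0],
    [21, 0, 0],
    [21, 0, 0],
    [21, 0, 0],
    [0, 0, 0],
    [0, 0, 0],
    [0, 0, 0],
    [0, 0, 0],
    [0, 0, 0],
    [0, 0, 0]
  ],
  "roll": [0.001, 0.001, 0.001, 0, 0, 0, 0, 0, 0, 0]
}}

```text
time_s: 53.95
ee_pos: [0.6926, -0.0182, 0.2036]
tcp_rot: [-0.381, 1.534, 0.38]
wrist_force: [5.9, 2.0, -3.0]
grip_width: 0.011
```

Call:
{"op": "jog_arm", "data": {
  "hand": [1, 1, 1, 1, 1, 1, 1, 1, 1, 1, 1],
  "delta_pos": [
    [0.2, 0, 0],
    [0.3, 0, 0],
    [0.2, 0, 0],
    [0.3, 0, 0],
    [0.2, 0, 0],
    [0.3, 0, 0],
    [0.2, 0, 0],
    [0.3, 0, 0],
    [0.2, 0, 0],
    [0.3, 0, 0],
    [0, 0, 0]
  ],
  "roll": [0.1, 0.1, 0.1, 0.1, 0.1, 0.1, 0.1, 0.1, 0.1, 0.1, 0]
}}

```text
time_s: 55.05
ee_pos: [0.6908, -0.0179, 0.2008]
tcp_rot: [0.407, 1.534, -0.405]
wrist_force: [-8.4, 4.8, 8.4]
grip_width: 0.0108
```

Run:
```python
from h import *
s=st();print(yaw_now(s),yaw_now(s)-1.629+np.pi); w=snap('wrist','w29.png')
```

```text
t 55.05 tcp [ 0.6908 -0.0179  0.2008] F [-8.4  4.8  8.4] M [ 1.29  2.31 -0.04] g 0.0108
R [[-0.001, 0.496, 0.869], [0.002, 0.869, -0.496], [-1.0, 0.001, -0.002]] q [-0.76  0.8   1.14  1.65 -0.77  1.21  0.04]
-0.5184858042786331 0.99410684931116
```

View pics/w29.png

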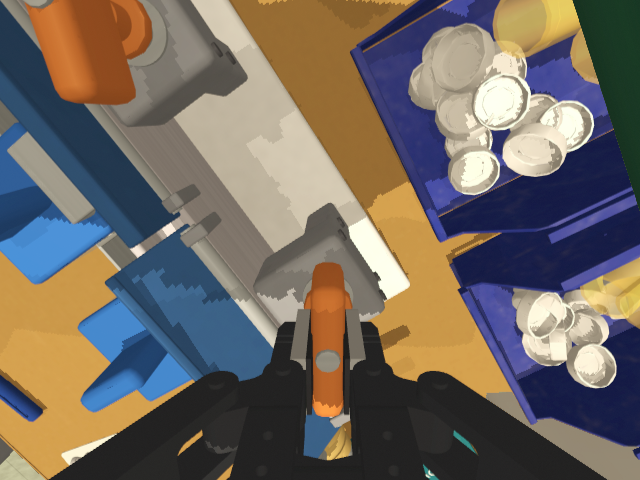

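Call:
{"op": "jog_arm", "data": {
  "hand": [1, 1, 1, 1, 1, 1],
  "delta_pos": [
    [0.6, 0, 0],
    [0.5, 0, 0],
    [0.5, 0, 0],
    [0.4, 0, 0],
    [0, 0, 0],
    [0, 0, 0]
  ],
  "roll": [0.1, 0.1, 0.1, 0.1, 0, 0]
}}

```text
time_s: 55.7
ee_pos: [0.6906, -0.0175, 0.1994]
tcp_rot: [0.716, 1.453, -0.712]
wrist_force: [-13.5, 8.5, 16.5]
grip_width: 0.0107
```

Run:
```python
from h import *
s=st();print(yaw_now(s),yaw_now(s)-1.629+np.pi)
```

```text
t 55.7 tcp [ 0.6906 -0.0175  0.1994] F [-13.5   8.5  16.5] M [ 1.97  3.4  -0.09] g 0.0107
R [[-0.001, 0.792, 0.61], [0.003, 0.61, -0.792], [-1.0, 0.001, -0.003]] q [-0.79  0.86  1.22  1.66 -0.85  1.26 -0.29]
-0.9146896598273803 0.5979029937624127
```

Call:
{"op": "jog_arm", "data": {
  "hand": [0.2, 0.2, 0.2, 0.2, 0.2, 0.2, 0.2, 0.2, 0.2, 0.2, 0.2, 0.2, 0.2, 0.2, 0.2, 0.2],
  "delta_pos": [
    [0, 0, 0],
    [0, 0, 0],
    [-22, 0, 0],
    [-23, 0, 0],
    [0, 0, 0],
    [0, 0, 0],
    [0, 0, 0],
    [0, 0, 0],
    [0, 0, 0],
    [0, 0, 0],
    [0, 0, 0],
    [0, 0, 0],
    [0, 0, 0],
    [0, 0, 0],
    [0, 0, 0],
    [0, 0, 0]
  ],
  "roll": [0, 0, 0, 0, -0.131, -0.131, -0.131, -0.131, -0.131, -0.131, -0.131, -0.131, -0.131, -0.131, -0.131, -0.131]
}}

```text
time_s: 57.3
ee_pos: [0.6916, -0.019, 0.2432]
tcp_rot: [-0.518, 1.507, 0.517]
wrist_force: [-0.2, -0.8, 0.4]
grip_width: 0.0344
```

Run:
```python
from h import *
s=st();print(yaw_now(s))
```

```text
t 57.3 tcp [ 0.6916 -0.019   0.2432] F [-0.2 -0.8  0.4] M [-0.01  0.01  0.01] g 0.0344
R [[0.001, -0.614, 0.789], [-0.0, 0.789, 0.614], [-1.0, -0.001, 0.001]] q [-0.65  0.61  0.89  1.61 -0.51  1.17  1.02]
0.6614588799340058
```

Call:
{"op": "jog_arm", "data": {
  "hand": [0.2, 0.2, 0.2, 0.2, 0.2, 0.2, 0.2, 0.2, 0.2, 0.2, 0.2, 0.2, 0.2, 0.2],
  "delta_pos": [
    [0, 0, 0],
    [0, 0, 0],
    [0, 0, 0],
    [0, 0, 0],
    [0, 0, 0],
    [0, 0, 0],
    [0, 0, 0],
    [0, 0, 0],
    [0, 0, 0],
    [0, 0, 0],
    [0, 0, 0],
    [0, 0, 0],
    [0, 0, 0],
    [0, 0, 0]
  ],
  "roll": [-0.131, -0.131, -0.131, -0.131, -0.131, -0.131, -0.131, -0.131, -0.131, -0.131, -0.131, -0.131, 0, 0]
}}

```text
time_s: 58.7
ee_pos: [0.6915, -0.0192, 0.2429]
tcp_rot: [-1.672, 0.826, 1.671]
wrist_force: [-0.5, 0.6, 0.9]
grip_width: 0.0338
```

Run:
```python
from h import *
s=st();print(yaw_now(s)); w=snap('wrist','w30.png'); print(proj(w,[.691,-.0185,.192]))
plan([.691,-.0185,.198],2.227,g=0.2,step=25,q=0.5)
```

```text
t 58.7 tcp [ 0.6915 -0.0192  0.2429] F [-0.5  0.6  0.9] M [-0.06 -0.02  0.01] g 0.0338
R [[0.001, -0.794, -0.607], [0.0, -0.607, 0.794], [-1.0, -0.001, -0.0]] q [-0.42  0.5   0.51  1.6  -0.26  1.11  2.38]
2.22357294761908
[328.24072044 301.16996714]
n 2
"hand": [0.2, 0.2]
"delta_pos": [[22.5, -0.0, 0.5], [22.0, -0.0, 0.0]]
"roll": [-0.002, -0.001]
```

View pics/w30.png

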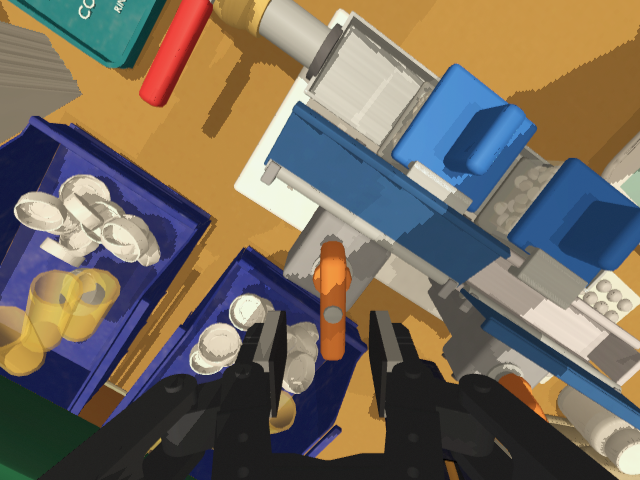

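The wing at (332,300) is aligned. I'll grip it and turn clockwise to the end stop.

Call:
{"op": "jog_arm", "data": {
  "hand": [0.2, 0.2, 0.2, 1, 1, 1, 1, 1, 1, 1, 1, 1, 1, 1, 1, 1, 1],
  "delta_pos": [
    [22, 0, 0.5],
    [23, 0, 0],
    [0, 0, 0],
    [0, 0, 0],
    [0, 0, 0],
    [0, 0, 0],
    [0, 0, 0],
    [0, 0, 0],
    [0.3, 0, 0],
    [0.3, 0, 0],
    [0.3, 0, 0],
    [0.3, 0, 0],
    [0.3, 0, 0],
    [0.3, 0, 0],
    [0, 0, 0],
    [0, 0, 0],
    [0, 0, 0]
  ],
  "roll": [-0.002, 0, 0, 0, 0, 0, 0, 0, 0.1, 0.1, 0.1, 0.1, 0.1, 0.1, 0.05, 0.02, 0]
}}

```text
time_s: 60.45
ee_pos: [0.6902, -0.0164, 0.1969]
tcp_rot: [-1.2, 1.213, 1.205]
wrist_force: [-12.7, 7.3, 8.5]
grip_width: 0.0105
```

Run:
```python
from h import *
s=st();print(yaw_now(s)-1.629); w=snap('wrist','w31.png')
```

```text
t 60.45 tcp [ 0.6902 -0.0164  0.1969] F [-12.7   7.3   8.5] M [1.57 2.96 1.22] g 0.0105
R [[-0.002, -1.0, 0.01], [0.002, 0.01, 1.0], [-1.0, 0.002, 0.002]] q [-0.52  0.58  0.65  1.65 -0.4   1.05  1.82]
-0.06790074251795364
```

View pics/w31.png

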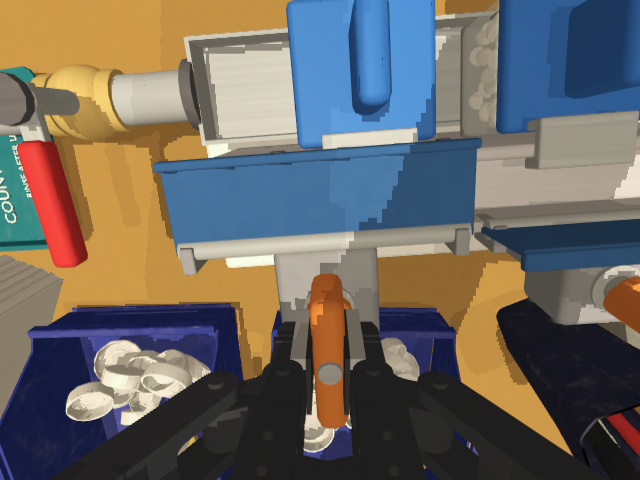

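Moment 1.22 N m at the end stop; the right cover lies flat. On to the left knob.

Run:
```python
from h import *
s=dict(telemetry.sense()); s['ee_pos']=np.array([.691,-.0178,.285])
plan([.683,.1185,.285],-0.371,g=0.2,s=s)
```

```text
n 14
"hand": [0.2, 0.2, 0.2, 0.2, 0.2, 0.2, 0.2, 0.2, 0.2, 0.2, 0.2, 0.2, 0.2, 0.2]
"delta_pos": [[0.0, 1.0, 10.0], [0.0, 2.0, 10.0], [0.0, 3.0, 9.0], [0.0, 4.0, 9.0], [0.0, 6.0, 8.0], [0.0, 7.0, 7.0], [0.0, 8.0, 6.0], [0.0, 8.0, 5.0], [0.0, 9.0, 4.0], [0.0, 9.0, 2.0], [0.0, 10.0, 1.0], [0.0, 10.0, 0.0], [0.0, 9.0, -1.0], [0.0, 9.0, -3.0]]
"roll": [0.138, 0.138, 0.138, 0.138, 0.138, 0.138, 0.138, 0.138, 0.138, 0.138, 0.138, 0.138, 0.138, 0.139]
```

Call:
{"op": "jog_arm", "data": {
  "hand": [0.2, 0.2, 0.2, 0.2, 0.2, 0.2],
  "delta_pos": [
    [0, 0, 0],
    [0, 0, 0],
    [-25, 0, 0],
    [-25, 0, 0],
    [-25, 0, 0],
    [-13, 0, 0]
  ],
  "roll": [-0.03, 0, 0, 0, 0, 0]
}}

```text
time_s: 61.1
ee_pos: [0.6918, -0.0189, 0.2865]
tcp_rot: [-1.224, 1.198, 1.22]
wrist_force: [1.1, 0.5, -0.4]
grip_width: 0.0341
```

Call:
{"op": "jog_arm", "data": {
  "hand": [0.2, 0.2, 0.2, 0.2, 0.2, 0.2, 0.2, 0.2, 0.2, 0.2, 0.2, 0.2, 0.2, 0.2, 0.2, 0.2],
  "delta_pos": [
    [0, 1, 10],
    [0, 2, 10],
    [0, 3, 9],
    [0, 4, 9],
    [0, 6, 8],
    [0, 7, 7],
    [0, 8, 6],
    [0, 8, 5],
    [0, 9, 4],
    [0, 9, 2],
    [0, 10, 1],
    [0, 10, 0],
    [0, 9, -1],
    [0, 9, -3],
    [0, 0, 0],
    [0, 0, 0]
  ],
  "roll": [0.139, 0.139, 0.139, 0.139, 0.139, 0.139, 0.139, 0.139, 0.139, 0.139, 0.139, 0.139, 0.139, 0.139, 0, 0]
}}

```text
time_s: 62.7
ee_pos: [0.6798, 0.1175, 0.2834]
tcp_rot: [0.275, 1.553, -0.277]
wrist_force: [-1.9, 0.2, 0.8]
grip_width: 0.0343
```

Run:
```python
from h import *
s=st();print(yaw_now(s)); w=snap('wrist','w32.png'); print(proj(w,[.683,.1185,.195]))
plan([.683,.1185,.201],-0.371,g=0.2,step=25,q=0.5)
```

```text
t 62.7 tcp [0.6798 0.1175 0.2834] F [-1.9  0.2  0.8] M [ 0.01 -0.02  0.02] g 0.0343
R [[-0.0, 0.345, 0.939], [-0.001, 0.939, -0.345], [-1.0, -0.001, 0.0]] q [-0.97  0.7   1.17  1.58 -0.66  1.31 -0.07]
-0.3519385654744116
[334.51424142 263.125151  ]
n 4
"hand": [0.2, 0.2, 0.2, 0.2]
"delta_pos": [[20.5, 0.5, 0.5], [20.5, 0.5, 0.5], [21.0, 0.5, 0.5], [20.5, 1.0, 1.0]]
"roll": [0.005, 0.004, 0.005, 0.004]
```

View pics/w32.png

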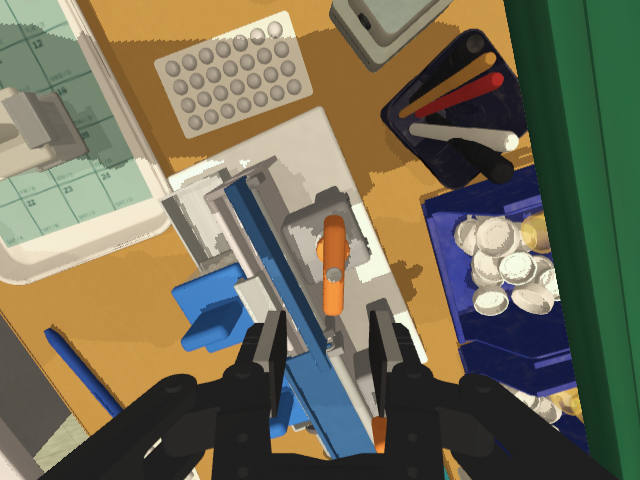

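Call:
{"op": "jog_arm", "data": {
  "hand": [0.2, 0.2, 0.2, 0.2, 0.2, 1, 1, 1, 1, 1, 1],
  "delta_pos": [
    [20, 0.5, 0.5],
    [21, 0.5, 0.5],
    [21, 0.5, 0.5],
    [21, 0.5, 1],
    [0, 0, 0],
    [0, 0, 0],
    [0, 0, 0],
    [0, 0, 0],
    [0, 0, 0],
    [0, 0, 0],
    [0, 0, 0]
  ],
  "roll": [0, 0, 0, 0, 0, 0, 0, 0, 0, 0, 0]
}}

```text
time_s: 63.85
ee_pos: [0.6834, 0.1181, 0.2019]
tcp_rot: [0.279, 1.551, -0.279]
wrist_force: [0.3, -3.3, 7.3]
grip_width: 0.0112
```

Call:
{"op": "jog_arm", "data": {
  "hand": [1, 1, 1, 1, 1, 1, 1, 1, 1, 1, 1],
  "delta_pos": [
    [0.3, 0, 0],
    [0.3, 0, 0],
    [0.3, 0, 0],
    [0.3, 0, 0],
    [0.3, 0, 0],
    [0.3, 0, 0],
    [0.3, 0, 0],
    [0.3, 0, 0],
    [0.3, 0, 0],
    [0.3, 0, 0],
    [0, 0, 0]
  ],
  "roll": [-0.1, -0.1, -0.1, -0.1, -0.1, -0.1, -0.1, -0.1, -0.1, -0.1, 0]
}}

```text
time_s: 64.95
ee_pos: [0.6835, 0.118, 0.1992]
tcp_rot: [-0.507, 1.509, 0.507]
wrist_force: [-1.8, -3.3, 10.6]
grip_width: 0.0106
```

Run:
```python
from h import *
s=st();print(yaw_now(s)-1.629)
```

```text
t 64.95 tcp [0.6835 0.118  0.1992] F [-1.8 -3.3 10.6] M [-0.74  0.29  0.13] g 0.0106
R [[0.002, -0.603, 0.798], [0.0, 0.798, 0.603], [-1.0, -0.001, 0.002]] q [-0.83  0.65  0.86  1.65 -0.54  1.1   0.83]
-0.9814812293307019
```

Call:
{"op": "jog_arm", "data": {
  "hand": [1, 1, 1, 1, 1, 1, 1, 1, 1, 1, 1, 1, 1],
  "delta_pos": [
    [0.3, 0, 0],
    [0.3, 0, 0],
    [0.3, 0, 0],
    [0.3, 0, 0],
    [0.3, 0, 0],
    [0.3, 0, 0],
    [0.3, 0, 0],
    [0.3, 0, 0],
    [0.3, 0, 0],
    [0.2, 0, 0],
    [0, 0, 0],
    [0, 0, 0],
    [0, 0, 0]
  ],
  "roll": [-0.1, -0.1, -0.1, -0.1, -0.1, -0.1, -0.1, -0.1, -0.1, -0.08, -0.04, -0.04, 0]
}}

```text
time_s: 66.25
ee_pos: [0.6836, 0.118, 0.1966]
tcp_rot: [-1.307, 1.141, 1.305]
wrist_force: [-2.8, -1.8, 14.3]
grip_width: 0.0108
```

Run:
```python
from h import *
s=st();print(yaw_now(s)-1.629); snap('wrist','w33.png')
```

```text
t 66.25 tcp [0.6836 0.118  0.1966] F [-2.8 -1.8 14.3] M [-0.52  0.71 -1.06] g 0.0108
R [[0.002, -0.991, -0.133], [0.001, -0.133, 0.991], [-1.0, -0.002, 0.0]] q [-0.67  0.57  0.59  1.64 -0.36  1.04  1.73]
0.07496302742038674
```

View pics/w33.png

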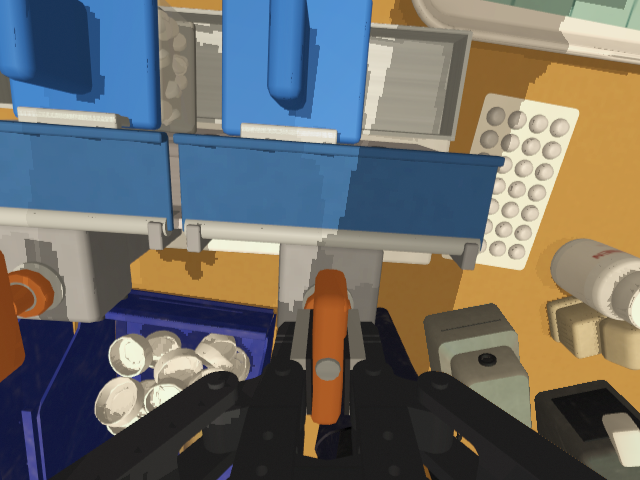

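Moment −1.06 N m at the end stop; both covers lie flat over the hooks. Next is the valve.

Run:
```python
from h import *
s=dict(telemetry.sense()); s['ee_pos']=np.array([.6836,.118,.297])
plan([.650,-.161,.22],1.629,g=0.2,s=s)
```

```text
n 8
"hand": [0.2, 0.2, 0.2, 0.2, 0.2, 0.2, 0.2, 0.2]
"delta_pos": [[10.0, 9.0, -34.0], [10.0, 8.0, -34.0], [9.0, 8.0, -34.0], [10.0, 8.0, -34.0], [9.0, 8.0, -34.0], [10.0, 7.0, -35.0], [9.0, 7.0, -35.0], [10.0, 6.0, -34.0]]
"roll": [0.009, 0.009, 0.009, 0.009, 0.009, 0.01, 0.009, 0.01]
```

Call:
{"op": "jog_arm", "data": {
  "hand": [0.2, 0.2, 0.2, 0.2, 0.2, 0.2, 0.2, 0.2, 0.2, 0.2, 0.2, 0.2, 0.2, 0.2, 0.2, 0.2],
  "delta_pos": [
    [0, 0, 0],
    [0, 0, 0],
    [-25, 0, 0],
    [-25, 0, 0],
    [-25, 0, 0],
    [-25, 0, 0],
    [10, 9, -34],
    [10, 8, -34],
    [9, 8, -34],
    [10, 8, -34],
    [9, 8, -34],
    [10, 7, -35],
    [9, 7, -35],
    [10, 6, -34],
    [0, 0, 0],
    [0, 0, 0]
  ],
  "roll": [0.03, 0, 0, 0, 0, 0, 0.009, 0.009, 0.009, 0.009, 0.009, 0.01, 0.009, 0.01, 0, 0]
}}

```text
time_s: 67.9
ee_pos: [0.6412, -0.1597, 0.2175]
tcp_rot: [-1.23, 1.196, 1.23]
wrist_force: [0.2, 1.4, 0.3]
grip_width: 0.0341
```

Run:
```python
from h import *
s=st();print(yaw_now(s)); w=snap('wrist','w34.png'); a=snap('scene','s34.png'); b=snap('side','d34.png')
print(proj(w,[.650,-.161,.113]),blobs(w,'red',(0,0,640,480))[0][:2])
cv2.imwrite('pics/x34.png',np.hstack([cv2.resize(p['frame'][r[0]:r[1],r[2]:r[3],::-1],(400,400),interpolation=cv2.INTER_CUBIC) for p,r in ((a,(170,290,230,350)),(b,(170,290,270,390)))]))
plan([.650,-.161,.116],1.629,g=0.2,step=30,q=0.5)
```

```text
t 67.9 tcp [ 0.6412 -0.1597  0.2175] F [0.2 1.4 0.3] M [0.05 0.03 0.02] g 0.0341
R [[-0.001, -1.0, -0.028], [-0.0, -0.028, 1.0], [-1.0, 0.001, -0.0]] q [-0.33  0.51  0.67  1.7  -0.35  1.05  2.05]
1.5988638589880135
[326.32789233 275.12194922] [(2226, [324.3, 271.9], [311, 222, 26, 103])]
n 4
"hand": [0.2, 0.2, 0.2, 0.2]
"delta_pos": [[25.5, -2.0, -1.0], [25.5, -2.0, -1.0], [25.5, -2.0, -1.0], [25.5, -2.0, -0.5]]
"roll": [-0.007, -0.007, -0.007, -0.006]
```

View pics/w34.png

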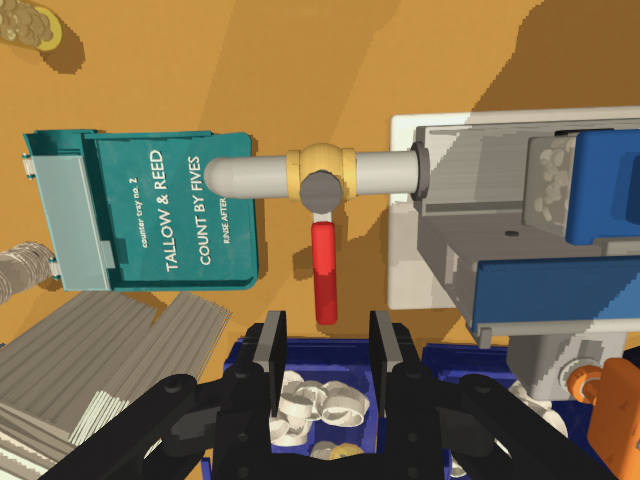

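View pics/x34.png

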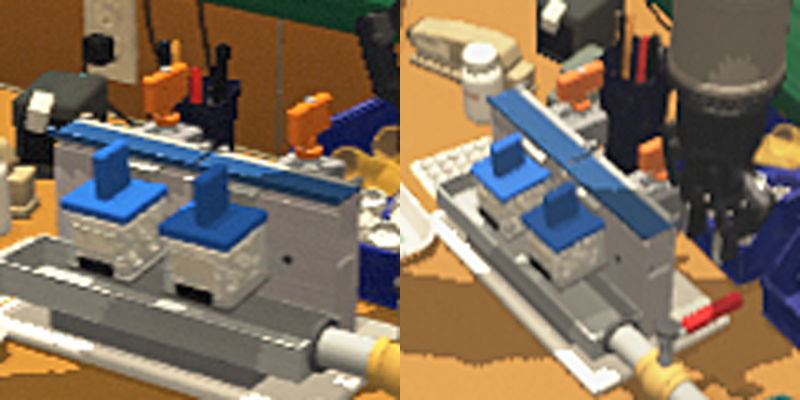

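Call:
{"op": "jog_arm", "data": {
  "hand": [0.2, 0.2, 0.2, 0.2, 0.58, 0.58, 0.58, 0.58],
  "delta_pos": [
    [25, -2, -1],
    [25, -2, -1],
    [26, -2, -1],
    [26, -2, 0],
    [0, 0, 0],
    [0, 0, 0],
    [0, 0, 0],
    [0, 0, 0]
  ],
  "roll": [-0.007, -0.007, -0.007, -0.006, 0, 0, 0, 0]
}}

```text
time_s: 68.85
ee_pos: [0.6503, -0.1616, 0.1172]
tcp_rot: [-1.252, 1.181, 1.249]
wrist_force: [0.1, 0.2, -1.0]
grip_width: 0.0182
```

Call:
{"op": "jog_arm", "data": {
  "hand": [0.58, 0.58, 0.58, 0.58, 0.58, 0.58, 0.58, 0.58, 0.58, 0.58, 0.58, 0.58, 0.58, 0.58, 0.58, 0.58, 0.58],
  "delta_pos": [
    [0, 0.3, -5.8],
    [0, 0.3, -5.8],
    [0, 0.3, -5.8],
    [0, 0.3, -5.8],
    [0, 0.3, -5.8],
    [0, 0.3, -5.8],
    [0, 0.3, -5.8],
    [0, 0.3, -5.8],
    [0, 0.3, -5.8],
    [0, 0.3, -5.8],
    [0, 0.3, -5.8],
    [0, 0.3, -5.8],
    [0, 0.3, -5.8],
    [0, 0.3, -5.8],
    [0, 0.3, -5.8],
    [0, 0, 0],
    [0, 0, 0]
  ],
  "roll": [0.1, 0.1, 0.1, 0.1, 0.1, 0.1, 0.1, 0.1, 0.1, 0.1, 0.1, 0.1, 0.1, 0.1, 0.1, 0, 0]
}}

```text
time_s: 70.55
ee_pos: [0.5993, -0.2224, 0.1163]
tcp_rot: [-0.102, 1.568, 0.102]
wrist_force: [1.0, 0.5, 0.2]
grip_width: 0.018
```

Run:
```python
from h import *
s=st();print(yaw_now(s)); w=snap('wrist','w35.png')
```

```text
t 70.55 tcp [ 0.5993 -0.2224  0.1163] F [1.  0.5 0.2] M [ 0.02 -0.18 -0.02] g 0.018
R [[0.001, -0.13, 0.992], [-0.0, 0.992, 0.13], [-1.0, -0.0, 0.001]] q [-0.41  0.74  0.97  1.84 -0.74  0.97  1.02]
0.13030793759197862
```

View pics/w35.png

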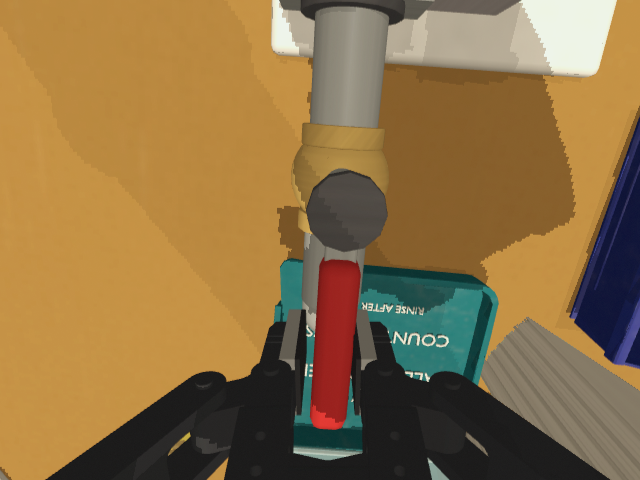

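Call:
{"op": "jog_arm", "data": {
  "hand": [0.58, 0.58, 0.58, 0.58, 0.58, 0.58],
  "delta_pos": [
    [0, 0, -2],
    [0, 0, -2],
    [0, 0, -2],
    [0, 0, -1],
    [0, 0, 0],
    [0, 0, 0]
  ],
  "roll": [0.03, 0.03, 0.03, 0, 0, 0]
}}

```text
time_s: 71.2
ee_pos: [0.5976, -0.2217, 0.1166]
tcp_rot: [-0.034, 1.562, 0.032]
wrist_force: [33.9, 1.7, -14.3]
grip_width: 0.0176
```

Run:
```python
from h import *
s=st();print(yaw_now(s)); w=snap('wrist','w36.png')
```

```text
t 71.2 tcp [ 0.5976 -0.2217  0.1166] F [ 33.9   1.7 -14.3] M [ 0.28 -6.71  0.16] g 0.0176
R [[0.009, -0.042, 0.999], [-0.001, 0.999, 0.042], [-1.0, -0.002, 0.008]] q [-0.42  0.75  0.99  1.85 -0.76  0.97  0.95]
0.04171283617008401
```

View pics/w36.png

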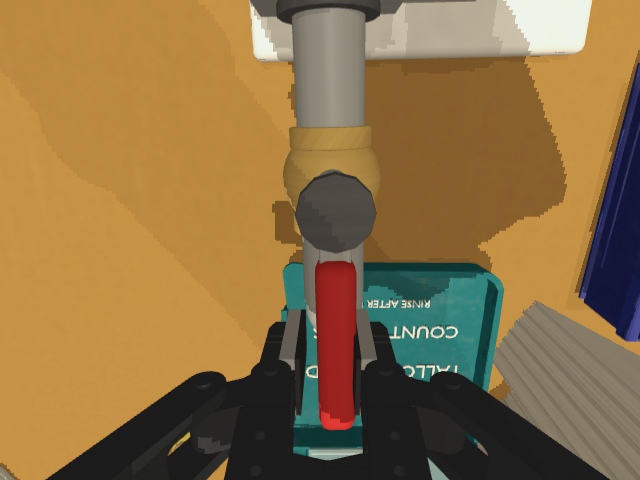

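The stop is firm (34 N) and the lever lies along the pipe. Back off, rise clear and do a final check.

Call:
{"op": "jog_arm", "data": {
  "hand": [0.58, 0.2, 0.2, 0.2, 0.2, 0.2, 0.2, 0.2, 0.2, 0.2, 0.2, 0.2, 0.2],
  "delta_pos": [
    [0, 0, 3],
    [0, 0, 2],
    [0, 0, 0],
    [0, 0, 0],
    [-30, 0, 0],
    [-40, 0, 0],
    [-40, 0, 0],
    [-40, 0, 0],
    [-40, 0, 0],
    [0, 40, -30],
    [0, 40, -30],
    [0, 0, 0],
    [0, 0, 0]
  ],
  "roll": [0, 0, 0, 0, 0, 0, 0, 0, 0, 0, 0, 0, 0]
}}

```text
time_s: 72.55
ee_pos: [0.5419, -0.1529, 0.3066]
tcp_rot: [-0.031, 1.57, 0.031]
wrist_force: [0.7, -0.1, -0.0]
grip_width: 0.034
```

Run:
```python
from h import *
s=st(); w=snap('wrist','w37.png'); a=snap('scene','s37.png'); b=snap('side','d37.png')
cv2.imwrite('pics/x37.png',np.hstack([cv2.resize(p['frame'][r[0]:r[1],r[2]:r[3],::-1],(400,400),interpolation=cv2.INTER_CUBIC) for p,r in ((a,(180,300,260,400)),(b,(170,290,270,390)))]))
print([(t,[[np.round(d['point'],1).tolist() for d in vision.landmark_of(p,t)] for p in (a,b)]) for t in ('full_1_grip','empty_1_grip','wash_pan','vial_a','bottle','card')])
piv=np.array([.592,-.165,.113]); 
for p,n in ((a,'a'),(b,'b'),(w,'w')): print(n,blobs(p,'red',(330,230,420,300) if n!='w' else (0,0,640,480))[0][:1],proj(p,piv-YF*.056))
```

```text
t 72.55 tcp [ 0.5419 -0.1529  0.3066] F [ 0.7 -0.1 -0. ] M [-0.07 -0.01  0.05] g 0.034
R [[0.001, -0.039, 0.999], [0.0, 0.999, 0.039], [-1.0, 0.0, 0.001]] q [-0.81  0.46  1.31  1.84 -0.47  1.21  0.69]
[('full_1_grip', [[[267.2, 217.7], [440.5, 367.8]], [[304.8, 218.8]]]), ('empty_1_grip', [[[172.8, 246.2]], [[241.6, 216.4], [325.5, 196.4], [311.1, 211.3]]]), ('wash_pan', [[[417.6, 351.8], [156.4, 272.4]], [[231.7, 228.2]]]), ('vial_a', [[[438.9, 371.7], [420.1, 353.7]], [[360.1, 356.4], [371.9, 379.1]]]), ('bottle', [[[224.6, 240.2]], [[294.4, 204.7], [245.1, 215.5]]]), ('card', [[[231.9, 251.5]], [[294.4, 218.1]]])]
a [(197, [373.4, 264.8], [360, 259, 28, 13])] [373.31481653 265.98512869]
b [(97, [361.1, 281.3], [353, 274, 17, 16])] [359.59860682 283.01740334]
w [(901, [391.3, 289.0], [383, 261, 17, 62])] [386.14738573 296.92439123]
```

View pics/x37.png

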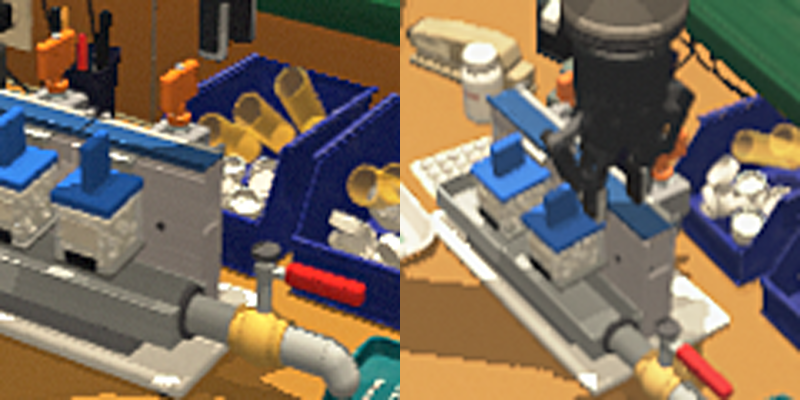

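View pics/s37.png

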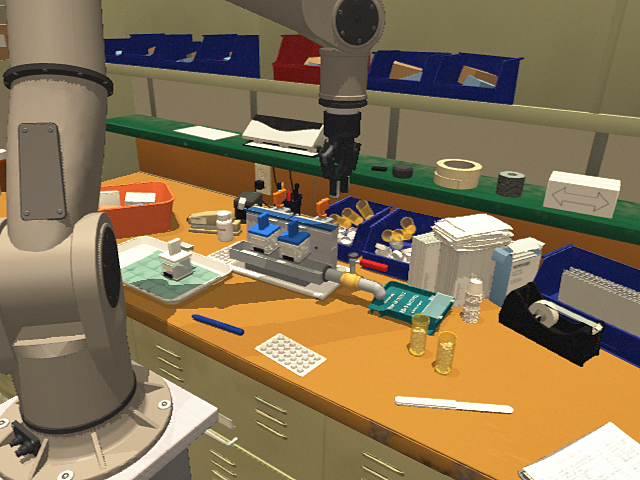

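View pics/w37.png

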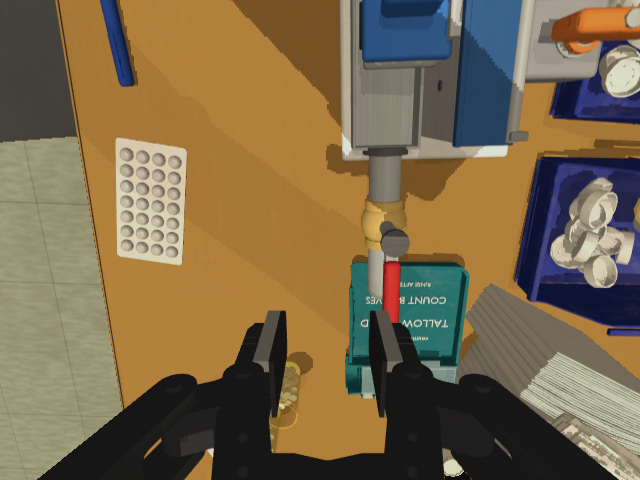

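Run:
```python
from h import *
print(arm.sign_off())
```

```text
the job is handed in; nothing more can be done
None
```

The tablet feeder changeover is finished and handed in at about 73 s of the 210 s allowed. No verdict came back.

**What I did**
1. **Valve shut:** I turned the lever to its stop, feeling about 21 N there.
2. **Covers opened:** the right knob has a normal thread and the left a reverse one. I felt which way each gave, then turned both to their stops, with the covers standing upright.
3. **Canisters swapped:** the one empty stands in the pan, and both fulls hang on the rail about 45 mm either side of the middle. I saw no third full and no second empty in any picture.
4. **Covers closed:** both knobs are screwed down to their stops, with 1.22 and 1.06 N m felt there.
5. **Valve opened:** the lever is against its stop, with about 34 N felt.

**Last checks**
- **Canisters:** the final pictures show both fulls upright with their hooks over the lip and the empty upright in the pan.
- **Valve and covers:** the covers lie flat, and the lever lies along the pipe.
- **Bystanders:** the vials, bottle and card are where they were at the start, within the few pixels the networks scatter.
- **Robot:** the gripper is clear, with about zero force on it.

**Disagreements**
- For the first full hung, the networks put the grip point 9 mm above rail_mid, just under the 10 mm limit and with 6 pixels of error. The contact height at the arm gave about 16 mm, and the hook looked seated in the picture.
- The right knob's axis and the lip lay about 2 mm farther back than my first fit, so I corrected the fit before hanging the fulls.

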